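# Gauge nested cups and load the filling tray

## Task

Take the white cups one at a time from the top of the nested stack, never bringing the next cup up with it. Stand each on the plate of the rim gauge beside the sprung anvil, let go of it and slide the jaw gently up until the cup is held between both faces, upright, with the anvil pushed in a little but not onto its stop; then open the jaw and stand the cup mouth up, fully down, in an empty pocket of the blue tray. When all the white cups are in the tray leave the gauge open, the grey cup at the bottom of the stack where it is, and the bottles, label roll and lids alone.

Things in the scene. Friction and masses are not known exactly. Their poses are not given: they have to be found in the camera images.
- cup_top: white plastic nesting cup, mouth up; origin at the centre of its underside, z up through the mouth. Topmost of the nested stack; None if absent. All cups are alike: 64 mm tall, 45 g; a straight collar 67 mm in diameter (66 to 68), wall 2 mm, forms the top 24 mm, from 40 to 64 mm above the underside; below it the body tapers from 61 to 51 mm at the underside
- cup_mid: white plastic nesting cup, mouth up; origin at the centre of its underside, z up through the mouth; same shape as cup_top, nested under it. Nested, each cup stands 24 mm higher than the cup it sits in, its collar resting on that cup's rim, so only the collar shows; the topmost when cup_top is absent
- cup_low: white plastic nesting cup, mouth up; origin at the centre of its underside, z up through the mouth; same shape as cup_top, nested under cup_mid and sitting in the grey cup
- cup_spare: grey cup of the same shape and size, standing on the bench at the bottom of the stack; origin at the centre of its underside. It stays where it is
- cup_done1: white cup of the same shape and size, already standing mouth up in pocket 0 of the tray; None if absent
- cup_done2: white cup of the same shape and size, already standing mouth up in pocket 3 of the tray; None if absent
- tray: loose blue filling tray, 200 x 200 x 28 mm, 0.9 kg, with four square pockets 62 mm wide and 22 mm deep at 100 mm pitch; origin at the centre of its underside, x and y along its edges. It may get knocked along the bench
- pocket0 (a point): centre of the floor of tray pocket 0, at x -50 mm, y -50 mm, z 6 mm in the tray's frame; a cup stands with its underside on that floor, its rim 42 mm above the tray's top
- pocket1 (a point): centre of the floor of tray pocket 1, at x -50 mm, y 50 mm, z 6 mm in the tray's frame; a cup stands with its underside on that floor, its rim 42 mm above the tray's top
- pocket2 (a point): centre of the floor of tray pocket 2, at x 50 mm, y -50 mm, z 6 mm in the tray's frame; a cup stands with its underside on that floor, its rim 42 mm above the tray's top
- pocket3 (a point): centre of the floor of tray pocket 3, at x 50 mm, y 50 mm, z 6 mm in the tray's frame; a cup stands with its underside on that floor, its rim 42 mm above the tray's top
- gauge: rim gauge fixed to the bench: a caliper on an aluminium plate 150 (x) x 250 (y) x 12 mm; origin at the centre of the plate's underside, z up. Its jaws close along y: fixed arm with sprung anvil at the -y end (black read-out on it, 96 mm high), sliding jaw towards +y. The beam lies along y at x 50 mm, its top 42 mm high
- gauge_seat (a point): point on the top of the gauge plate (12 mm above the bench) where the centre of a cup's underside goes: x -20 mm, y -8 mm in the gauge's frame (same axes); a cup standing there is 3 to 4 mm clear of the anvil, whose face at rest lies 37 mm away towards -y. Anvil and jaw faces are vertical, 40 mm long in x, centred on this point, 47 to 65 mm above the bench, so they meet the cup's collar
- jaw (a joint): opening of the sliding jaw in m: distance between its face and the anvil's rest position, 0 shut to 0.125 fully open, growing as the jaw slides to the gauge's +y. The jaw stays where it is left (about 2.5 N of sliding friction). With a cup between the faces jaw + anvil is about 0.067
- jaw_face (a point): middle of the sliding jaw's face, 56 mm above the bench, axes as the gauge; the cup goes on its -y side, its centre 33.5 mm away when the face touches it
- jaw_grip (a point): point on the red thumb grip of the sliding jaw, a block 16 mm (gauge x) by 14 mm (gauge y) that stands up from 66 to 118 mm above the bench; this point lies on its axis 102 mm above the bench, 70 mm beyond the jaw line in gauge x and 9 mm behind the jaw's face
- anvil (a joint): how far the sprung anvil of the fixed arm is pushed in, in m: 0 at rest, 0.012 hard against its stop; towards the gauge's -y, about 0.5 N to start and 0.35 N per mm. The gauge takes its reading when a cup is held between the faces with the anvil pushed in 1 to 9 mm
- bottle_a: full yellow-green glass bottle with a black crown, 58 mm in diameter and 193 mm tall, standing; origin at the centre of its underside. Not part of the job
- bottle_b: full yellow-green glass bottle with a black crown, 58 mm in diameter and 193 mm tall, standing; origin at the centre of its underside. Not part of the job
- bottle_c: full yellow-green glass bottle with a black crown, 58 mm in diameter and 193 mm tall, standing; origin at the centre of its underside. Not part of the job
- label_roll: roll of labels lying flat, 84 mm in diameter, 45 mm high; origin at the centre of its underside. Not part of the job
- lids: pile of yellow press lids, 70 mm in diameter, 45 mm high; origin at the centre of its underside. Not part of the job

How it is judged:
On the way, in this order (a step that is already met when the one before it is completed fails the run):
1. cup_top stands on the gauge plate, let go, held upright between the jaw and the anvil so that it has pushed the sprung anvil in by 1 to 9 mm (y of cup_top in the frame of gauge_seat between -0.0133 and -0.0048 m and y of cup_top in the frame of jaw_face between -0.0358 and -0.03 m and x of cup_top in the frame of gauge_seat between -0.014 and 0.014 m and z of cup_top in the frame of gauge_seat below 0.004 m and angle between cup_top's own z axis and vertical below 0.09 rad and contact force between the fingers and cup_top below 0.2 N and linear speed of cup_top below 0.01 m/s), for 0.2 s.
2. cup_mid stands on the gauge plate, let go, held upright between the jaw and the anvil so that it has pushed the sprung anvil in by 1 to 9 mm (y of cup_mid in the frame of gauge_seat between -0.0133 and -0.0048 m and y of cup_mid in the frame of jaw_face between -0.0358 and -0.03 m and x of cup_mid in the frame of gauge_seat between -0.014 and 0.014 m and z of cup_mid in the frame of gauge_seat below 0.004 m and angle between cup_mid's own z axis and vertical below 0.09 rad and contact force between the fingers and cup_mid below 0.2 N and linear speed of cup_mid below 0.01 m/s), for 0.2 s.
3. cup_low stands on the gauge plate, let go, held upright between the jaw and the anvil so that it has pushed the sprung anvil in by 1 to 9 mm (y of cup_low in the frame of gauge_seat between -0.0133 and -0.0048 m and y of cup_low in the frame of jaw_face between -0.0358 and -0.03 m and x of cup_low in the frame of gauge_seat between -0.014 and 0.014 m and z of cup_low in the frame of gauge_seat below 0.004 m and angle between cup_low's own z axis and vertical below 0.09 rad and contact force between the fingers and cup_low below 0.2 N and linear speed of cup_low below 0.01 m/s), for 0.2 s.
At the end, for the whole second after the job is handed in: every white cup stands mouth up (within 4 degrees) and released in a pocket of the tray, its underside within 9 mm of the middle of the pocket floor; the cups that were there are still in their pockets; the grey cup stands within 30 mm of where it was; the gauge jaw is open more than 73 mm ((distance between cup_top and pocket0 below 0.009 m or distance between cup_top and pocket1 below 0.009 m or distance between cup_top and pocket2 below 0.009 m or distance between cup_top and pocket3 below 0.009 m) and angle between each of cup_top, cup_mid, cup_low, cup_done1, cup_done2's own z axis and vertical below 0.07 rad and linear speed of each of cup_top, cup_mid, cup_low, cup_done1, cup_done2 below 0.02 m/s and (distance between cup_mid and pocket0 below 0.009 m or distance between cup_mid and pocket1 below 0.009 m or distance between cup_mid and pocket2 below 0.009 m or distance between cup_mid and pocket3 below 0.009 m) and (distance between cup_low and pocket0 below 0.009 m or distance between cup_low and pocket1 below 0.009 m or distance between cup_low and pocket2 below 0.009 m or distance between cup_low and pocket3 below 0.009 m) and distance between cup_done1 and pocket0 below 0.009 m and distance between cup_done2 and pocket3 below 0.009 m and distance of cup_spare from where it was at the start of the episode below 0.03 m and angle between cup_spare's own z axis and vertical below 0.1 rad and value of joint jaw above 0.073 m); the robot touches nothing.
It fails at once if cup_top is lifted off with cup_mid still nested on it (distance between cup_top and cup_mid below 0.031 m and distance between cup_top and cup_low above 0.06 m and distance between cup_top and cup_spare above 0.086 m).
It fails at once if cup_mid is lifted off with cup_low still nested on it (distance between cup_mid and cup_low below 0.031 m and distance between cup_low and cup_spare above 0.036 m).
It fails at once if the grey cup is lifted or pushed more than 30 mm (height (world z) of cup_spare above 0.015 m or distance of cup_spare from where it was at the start of the episode above 0.03 m).
It fails at once if the anvil is driven onto its stop (value of joint anvil above 0.0116 m).
It fails at once if a bottle, the label roll or the lids are pushed more than 40 mm or knocked over (distance of any of bottle_a, bottle_b, bottle_c, label_roll, lids from where it was at the start of the episode above 0.04 m or angle between any of bottle_a, bottle_b, bottle_c, label_roll, lids's own z axis and vertical above 0.5 rad).
Of cup_top, cup_done1, cup_done2 only 1 to 2 are there at a start; the rules pass over those that are not, and their reading is None.
At some moment in a run one of tray may be knocked a few centimetres aside while the robot is not near it.
It also fails if it takes over 210 s, if anything falls off the work surface, if the arm or the gripper's body presses on something with over 40 N, if the wrist force passes 120 N, or if a joint passes its speed limit or range.

## Robot

A 6-joint arm with a two-finger parallel gripper is mounted at the origin on the work surface. World frame = base frame: x ahead of the robot, y to its left, z up, the work surface at z = 0. Lengths are in m, angles in rad, forces in N, time in s.
With the tool pointing down it reaches from about 0.25 to 0.8 m from the base axis. Payload 3.9 kg.
Tool frame: the origin (TCP) lies on the centre line of the jaws, within the pads' length; the fingertips stand 19 mm ahead of it and the grasp point (between the pads) is the TCP; z points along the fingers, y is the direction in which the jaws open and shut (so a half turn about z gives the same grasp; the last joint's range is limited). The gripper opens to 85 mm and grips with 20 to 120 N. Pads are 22 mm wide; open, the fingers measure 114 mm over their backs; the gripper's body (76 mm by 85 mm) begins 54 mm behind the grasp point. The pads swing forward as they close: fully open they stand 13 mm farther back than shut.
Start: joints at [-1.2, 0.26, -0.138, 1.173, 0, 1.571], TCP at [0.19, -0.489, 0.25] pointing down, gripper open.
Joint ranges: [-2.78, 2.78], [-0.83, 1.72], [-1.28, 1.37], [-1.9, 2.12], [-1.57, 1.48], [-3.14, 3.14]. Speed limits (rad/s): [2.57, 2.57, 3.14, 3.14, 3.14, 3.14].

## Interface

Orientations are given as a rotation vector (axis times angle).
In Python, from station import ctrl gives the robot as it stands. The module is installed in compiled form; this text tells all that it offers.
- The arm moves only by the tool drive_tool, never from a script. Its arguments are lists of equal length, an entry for each row: "dp": the shift along the tool's x, y, z in m, a list of three; "rot": the turn, a rotation vector about the tool's x, y, z in degrees, a list of three. In form: {"dp": [[tx, ty, tz], ...], "rot": [[wx, wy, wz], ...]}. A call has 1 to 20 rows; each row shifts and turns the commanded pose from where the row before left it, along the tool's axes as they then stand; what a row does not reach is not made up. A row lasts 1/8 s, in which the tool goes at most 62.5 mm and 10.7 degrees, less where a joint would pass 70% of its speed; a pose out of reach is approached as far as the arm can. A call is refused whole if a number of a shift passes 0.0625 or a number of a turn 10.7, either way. A call with a gripper value outside its range is refused whole. "gripper" is the finger opening in m, from 0 to 0.0854, set as the call begins (left out, the last holds). The fingers move at their own pace and stop on an object; the grip force is fixed at half the most. Time passes only in rows, so rows that do not move let the fingers close. It gives the time, the measured TCP pose, the force and the opening at its end, in the units of the state.
- ctrl.get_obs(): the state, without advancing time (a new reading comes with each control period).
- ctrl.capture(name): name is "side" or "top"; returns the picture (384x512x3 uint8, blue, green, red); there is no depth.
- ctrl.camera_params(name): a dict with "vfov" (degrees; the focal length in pixels is half the picture's height over the tangent of half this angle, whatever the lens; pixels are square), "cx", "cy" (the principal point, pixels), "rvec" (rotation vector, rad) and "tvec" (3), from world to camera coordinates, as OpenCV has them. Camera axes: x right, y down, z forward; pixel columns grow to the right and rows downward; lengths in m; the calibration is good to about 2 mm. A picture is of the moment at which its call begins. camera_params takes no time and is no camera call.
- ctrl.job_done(): hands the job in, once; it reports no verdict.
Trained networks look in the newest picture that a camera, given by its name, has taken for a name from the list of things; names that differ only in an ending like _2 or _b are one class to them, and where a whole thing is asked for, a point or a joint stands for the part that bears it (a point fixed in the world has none). Each returns a list of dicts, best first, with "score" (0 to 1); they miss things now and then, are a little off and sometimes report something else, mostly with a low value. They report only what shows in the picture. A call takes as long as a camera call.
- ctrl.regions_of(camera, target): "pixels" (384x512 bool, what is visible of it) and "position" ([row, column] in pixels, amid what is visible of it).
- ctrl.spot_point(camera, target): "position" ([row, column] in pixels: a listed point, or the origin of a listed thing).
The state is a dict: "t": time; "qpos": joint angles; "qvel": joint speeds; "tau": joint torques, N m; "eef_pos": TCP position; "orientation": TCP orientation; "force": force on the tool from outside, world axes, zero at the start; "torque": the same for the moment, N m; "grip_width": finger opening in m.
Only numpy, scipy, OpenCV 4.12 (cv2) and the standard library are available. Lean on these libraries where they do the work, as an engineer would, in place of code of your own. Each camera call takes 0.05 s, during which the arm holds its last target.

## Working session

There is one attempt and no reset: what is moved stays moved. The work goes in short steps, Python scripts to look and compute and a tool call to move; the robot and the scene stay as the last step left them, time stands still between calls to the robot, and variables do not carry over. Pictures are saved under pics/ and viewed, and the job is handed in when it is done.

Besides the shell and the picture viewer there is one more tool, called after "Request:" as name(argument=value, ...) on one line, values as JSON. drive_tool: Moves the arm, as the interface text tells. Its arguments: {"type":"object","properties":{"dp":{"type":"array"},"rot":{"type":"array"},"gripper":{"type":"number"}},"required":["dp","rot"]}

```bash
mkdir -p pics; ls; python3 - <<'E'
from station import ctrl
import cv2
o=ctrl.get_obs(); print(o)
for n in ("side","top"):
    p=ctrl.camera_params(n); print(n,p)
    im=ctrl.capture(n); cv2.imwrite(f"pics/{n}0.png",im)
E
```

```text
pics
{'t': 0.0, 'qpos': array([-1.19997936e+00,  2.60656261e-01, -1.39361418e-01,  1.17269204e+00,
       -7.42711713e-06,  1.57081147e+00]), 'qvel': array([ 5.13053902e-04, -9.35553282e-04,  5.38675850e-04,  7.02803977e-05,
        7.48755909e-04,  2.95746587e-05]), 'tau': array([ 8.97355967e-04, -4.05681217e+01,  2.53920186e+01,  1.87481835e-02,
        1.02364756e-04, -2.61701189e-06]), 'eef_pos': array([ 0.19001512, -0.48872401,  0.24948231]), 'orientation': array([-3.08590630e+00, -5.78776625e-01,  5.65218770e-04]), 'force': array([ 0.42443985, -0.99652627, -0.36949551]), 'torque': array([-0.02274484, -0.00709759,  0.02128003]), 'grip_width': 0.08564083734981352}
side {'vfov': 46.881140462195056, 'cx': 256.207741692152, 'cy': 193.1463870565809, 'rvec': array([ 0.49211974, -2.48597778,  1.45973212]), 'tvec': array([0.53792693, 0.18153492, 1.0575127 ])}
top {'vfov': 56.94672777153765, 'cx': 251.2717663718789, 'cy': 185.70730304269796, 'rvec': array([ 2.14332618, -2.19306053,  0.09783568]), 'tvec': array([0.03600969, 0.58317925, 0.85952133])}
```

View pics/side0.png

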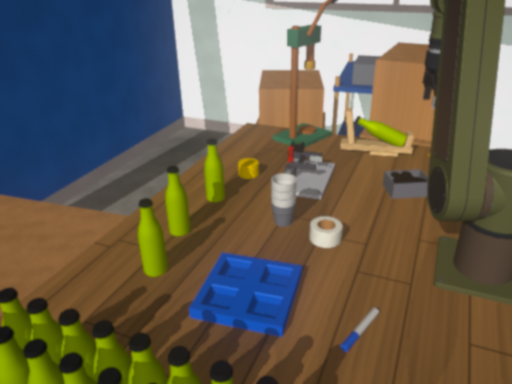

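View pics/top0.png

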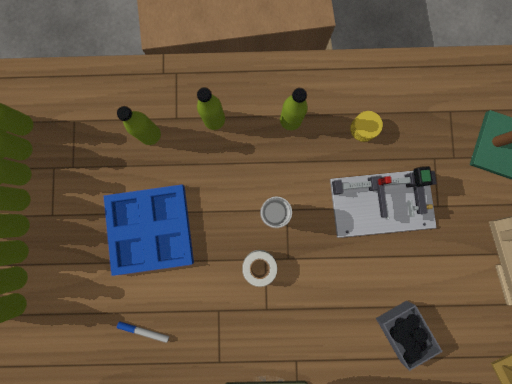

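The tray is empty in both pictures, at top px (148,230). The stack stands at (276,212) top and (284,200) side. The gauge is at (383,203) top, the label roll at (260,268), and the lids and three bottles lie behind. I'll measure these now.

```bash
cat > h.py <<'E'
from station import ctrl
import numpy as np, cv2
def cam(n):
    p=ctrl.camera_params(n); f=192/np.tan(np.radians(p["vfov"]/2))
    K=np.array([[f,0,p["cx"]],[0,f,p["cy"]],[0,0,1]]); R=cv2.Rodrigues(np.array(p["rvec"]))[0]
    return K,R,np.array(p["tvec"]).ravel()
def proj(n,P):
    K,R,t=cam(n); q=(K@(R@np.atleast_2d(P).T+t[:,None])).T; return q[:,:2]/q[:,2:]   # col,row
def ray(n,rc):
    K,R,t=cam(n); d=R.T@np.linalg.inv(K)@np.array([rc[1],rc[0],1.]); return -R.T@t,d/np.linalg.norm(d)
def atz(n,rc,z):
    c,d=ray(n,rc); return c+d*(z-c[2])/d[2]
def tri(a,b): # list of (cam,rc)
    c1,d1=ray(*a);c2,d2=ray(*b)
    s=np.linalg.lstsq(np.c_[d1,-d2],c2-c1,rcond=None)[0]
    p,q=c1+s[0]*d1,c2+s[1]*d2
    return (p+q)/2,np.linalg.norm(p-q)
def snap(n,name,crop=None,sc=1):
    im=ctrl.capture(n)
    if crop: r0,r1,c0,c1=crop; im=im[r0:r1,c0:c1]
    cv2.imwrite("pics/"+name,cv2.resize(im,None,fx=sc,fy=sc,interpolation=cv2.INTER_CUBIC))
def spots(names,cams=("side","top")):
    r={}
    for n in names:
        r[n]={c:[(round(d["score"],2),np.round(d["position"],1).tolist()) for d in ctrl.spot_point(c,n)[:2]] for c in cams}
        print(n,r[n])
    return r
np.set_printoptions(precision=4,suppress=True)
E
python3 - <<'E'
from h import *
for n in("side","top"): 
    K,R,t=cam(n); print(n,-R.T@t)
r=spots(["cup_top","cup_spare","tray","pocket0","pocket1","pocket2","pocket3","gauge","gauge_seat","jaw_face","jaw_grip"])
for k,v in r.items():
    if v["side"] and v["top"]:
        print(k,*tri(("side",v["side"][0][1]),("top",v["top"][0][1])))
snap("top","t1.png",(150,250,310,450),5)
snap("side","s1.png",(100,250,220,360),5)
E
```

```text
side [0.1579 0.9764 0.6799]
top [0.4977 0.0175 0.9122]
cup_top {'side': [(0.97, [200.1, 283.7])], 'top': [(0.82, [208.3, 274.0])]}
cup_spare {'side': [(0.81, [219.8, 281.5]), (0.49, [270.4, 154.1])], 'top': []}
tray {'side': [(0.81, [296.5, 248.9]), (0.74, [308.7, 221.2])], 'top': [(0.85, [229.3, 147.5])]}
pocket0 {'side': [(0.9, [274.5, 238.0]), (0.74, [311.6, 265.6])], 'top': [(0.95, [245.3, 170.0]), (0.88, [213.4, 127.3])]}
pocket1 {'side': [(0.9, [274.5, 238.0]), (0.74, [311.6, 265.6])], 'top': [(0.95, [245.3, 170.0]), (0.88, [213.4, 127.3])]}
pocket2 {'side': [(0.9, [274.5, 238.0]), (0.74, [311.6, 265.6])], 'top': [(0.95, [245.3, 170.0]), (0.88, [213.4, 127.3])]}
pocket3 {'side': [(0.9, [274.5, 238.0]), (0.74, [311.6, 265.6])], 'top': [(0.95, [245.3, 170.0]), (0.88, [213.4, 127.3])]}
gauge {'side': [(0.97, [175.7, 306.4]), (0.54, [157.0, 293.5])], 'top': [(0.69, [203.8, 382.1])]}
gauge_seat {'side': [(0.72, [175.2, 311.7])], 'top': [(0.66, [210.1, 384.8]), (0.37, [137.2, 147.6])]}
jaw_face {'side': [(0.89, [164.8, 314.1])], 'top': [(0.89, [208.6, 382.6])]}
jaw_grip {'side': [(0.89, [153.4, 291.9]), (0.63, [206.6, 282.2])], 'top': [(0.63, [179.5, 384.8]), (0.36, [203.5, 379.5])]}
cup_top [ 0.5197 -0.0324  0.0647] 0.01094840693924117
tray [ 0.4796  0.2918 -0.0025] 0.001978203232935047
pocket0 [0.4788 0.2458 0.0255] 0.0850340942639019
pocket1 [0.4788 0.2458 0.0255] 0.0850340942639019
pocket2 [0.4788 0.2458 0.0255] 0.0850340942639019
pocket3 [0.4788 0.2458 0.0255] 0.0850340942639019
gauge [ 0.5319 -0.309   0.0084] 0.0002839529317979091
gauge_seat [ 0.5154 -0.3142  0.0108] 0.0003404388454115567
jaw_face [ 0.5112 -0.294   0.0585] 0.015160931742083099
jaw_grip [ 0.5822 -0.2903  0.0898] 0.006289608616372002
```

```bash
sleep 1
```

```text
(no output)
```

View pics/t1.png

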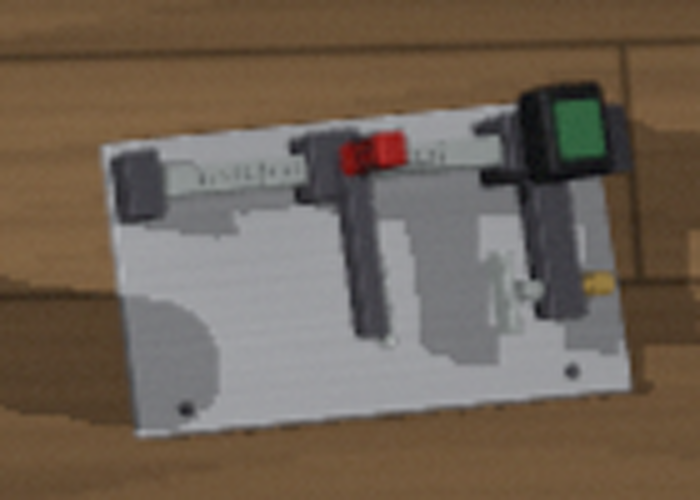

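View pics/s1.png

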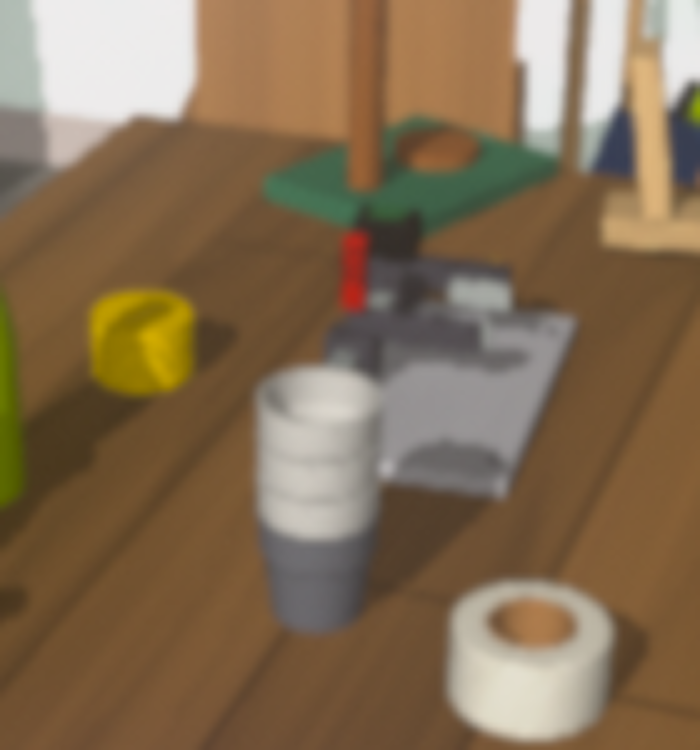

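```bash
cat >> h.py <<'E'
from scipy.optimize import least_squares, minimize
from scipy.spatial.transform import Rotation as Rot
def yawR(a): return np.array([[np.cos(a),-np.sin(a)],[np.sin(a),np.cos(a)]])
def fit_pose(obs,x0):
    # obs: list (cam,local xyz,(col,row))
    def res(p):
        r=[]
        for c,l,px in obs:
            w=np.r_[p[:2]+yawR(p[2])@np.array(l[:2]),l[2]]
            r.append(proj(c,w)[0]-px)
        return np.concatenate(r)
    s=least_squares(res,x0); return s.x,res(s.x).reshape(-1,2)
def hullmask(n,P):
    m=np.zeros((384*4,512*4),np.uint8)
    q=cv2.convexHull(((proj(n,P)+.5)*4).astype(np.int32)); cv2.fillConvexPoly(m,q,1)
    return cv2.resize(m.astype(np.float32),(512,384),interpolation=cv2.INTER_AREA)
def bluemask(im):
    h=cv2.cvtColor(im,cv2.COLOR_BGR2HSV); m=((h[...,0]>105)&(h[...,0]<125)&(h[...,1]>150)&(h[...,2]>60)).astype(np.uint8)
    n,l,s,_=cv2.connectedComponentsWithStats(m); i=1+np.argmax(s[1:,4]); 
    m=(l==i).astype(np.uint8); c,_=cv2.findContours(m,cv2.RETR_EXTERNAL,cv2.CHAIN_APPROX_NONE)
    f=np.zeros_like(m); cv2.fillPoly(f,[cv2.convexHull(max(c,key=cv2.contourArea))],1); return f
def fit_tray(x0,im=None):
    im=ctrl.capture("top") if im is None else im
    m=bluemask(im)
    def cost(p):
        c=np.array([[x,y] for x in(-.1,.1) for y in(-.1,.1)])@yawR(p[2]).T+p[:2]
        P=np.vstack([np.c_[c,np.full(4,z)] for z in(0.,.028)])
        return np.abs(hullmask("top",P)-m).sum()
    s=minimize(cost,x0,method="Nelder-Mead",options=dict(initial_simplex=np.array(x0)+np.array([[0,0,0],[.01,0,0],[0,.01,0],[0,0,.05]]),xatol=1e-4,fatol=.1))
    return s.x,s.fun,m.sum()
E
python3 - <<'E'
from h import *
o=[("top",(.075,.125,.012),(331.0,179.4)),("top",(-.075,.125,.012),(337.4,237)),("top",(-.075,-.125,.012),(436,227.6)),
("side",(-.075,.125,.012),(320.6,198.6)),("side",(-.075,-.125,.012),(335,163.6))]
for oo in (o[:3],o): 
    p,r=fit_pose(oo,[.532,-.309,0]); print(p,np.degrees(p[2]),r.tolist())
print("tray",fit_tray([.48,.29,.05]))
for n in ("side","top"):
    for d in ctrl.regions_of(n,"cup_top")[:3]: 
        px=d["pixels"]; rr,cc=np.where(px); print(n,d["score"],d["position"],rr.min(),rr.max(),cc.min(),cc.max(),px.sum())
o=ctrl.get_obs(); print(Rot.from_rotvec(o["orientation"]).as_matrix())
snap("top","t2.png",(180,300,220,320),6)
E
```

```text
[ 0.5336 -0.3102  0.075 ] 4.29717805129315 [[-0.5683305687178404, -0.8189512995728307], [0.13834209229213457, 0.5571805840750415], [0.418971431764362, 0.22412626204152275]]
[ 0.533  -0.3089  0.0718] 4.1126654659517765 [[-0.9861490994782685, -0.7406209802284422], [-0.47741000440100834, 0.6560175840895965], [-0.14836829035760957, 0.643621935634286], [0.09606996850675387, -3.2799676833058697], [0.036057226648949836, -1.2787600325027313]]
tray (array([0.4811, 0.2847, 0.1187]), np.float64(98.5), np.uint64(6654))
side 0.88 [184.3, 284.5] 174 192 272 296 410
side 0.26 [294.6, 249.8] 253 336 188 303 6766
top 0.82 [210.6, 277.0] 196 226 261 292 768
top 0.45 [207.6, 410.9] 200 216 408 418 105
top 0.24 [127.6, 139.3] 106 144 118 160 952
[[ 0.932   0.3623 -0.    ]
 [ 0.3623 -0.932  -0.    ]
 [-0.      0.     -1.    ]]
```

View t2.

View pics/t2.png

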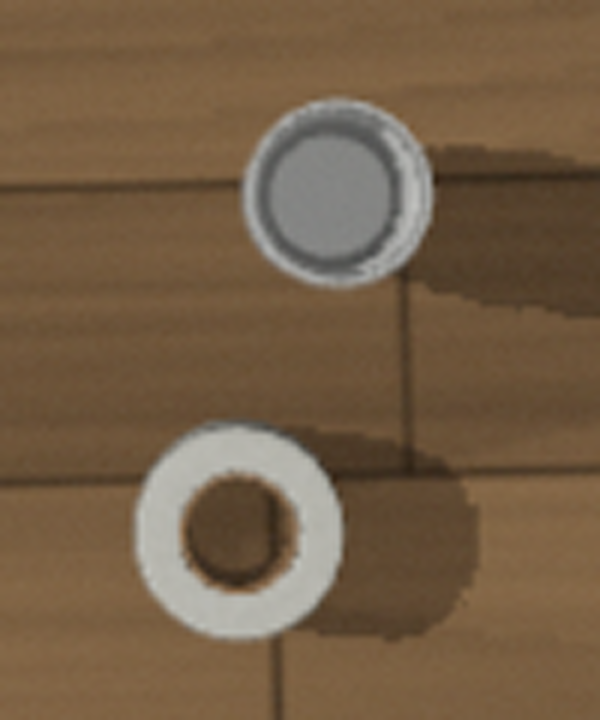

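```bash
python3 - <<'E'
from h import *
im=ctrl.capture("top")
# overlay check: tray & gauge & stack
G=[.5333,-.3095,.0735]; T=[.4811,.2847,.1187]
def ol(im,n,p,loc,z,col):
    w=np.array([np.r_[np.array(p[:2])+yawR(p[2])@np.array(l),z] for l in loc]); q=np.round(proj(n,w)*8).astype(int)
    cv2.polylines(im,[q.reshape(-1,1,2)],True,col,1,cv2.LINE_AA,3)
sq=lambda a,b:[(a,b),(-a,b),(-a,-b),(a,-b)]
th=np.linspace(0,2*np.pi,40)
d=ctrl.regions_of("top","cup_top")[0]["pixels"].astype(np.uint8)
c,_=cv2.findContours(d,0,1); (cx,cy),r=cv2.minEnclosingCircle(max(c,key=len)); print("circ",cx,cy,r)
S=atz("top",(cy,cx),.136); print("S",S)
h=cv2.cvtColor(im,cv2.COLOR_BGR2HSV)
for n in("top","side"):
    I=ctrl.capture(n); 
    K,R,t=cam(n)
    big=cv2.resize(I,None,fx=1,fy=1)
    ol(big,n,G,sq(.075,.125),.012,(0,0,255)); ol(big,n,T,sq(.1,.1),.028,(0,255,255))
    ol(big,n,[S[0],S[1],0],[(.0335*np.cos(a),.0335*np.sin(a)) for a in th],.136,(0,255,0))
    ol(big,n,[S[0],S[1],0],[(.0255*np.cos(a),.0255*np.sin(a)) for a in th],.0,(0,255,0))
    ol(big,n,G,[(-.02+.0335*np.cos(a),-.008+.0335*np.sin(a)) for a in th],.076,(255,0,255))
    cv2.imwrite(f"pics/ov_{n}.png",cv2.resize(big[80:340,100:450],None,fx=2.2,fy=2.2,interpolation=cv2.INTER_CUBIC))
E
```

```text
circ 276.21875 211.5 16.410396575927734
S [ 0.5155 -0.0313  0.136 ]
```

View pics/ov_top.png

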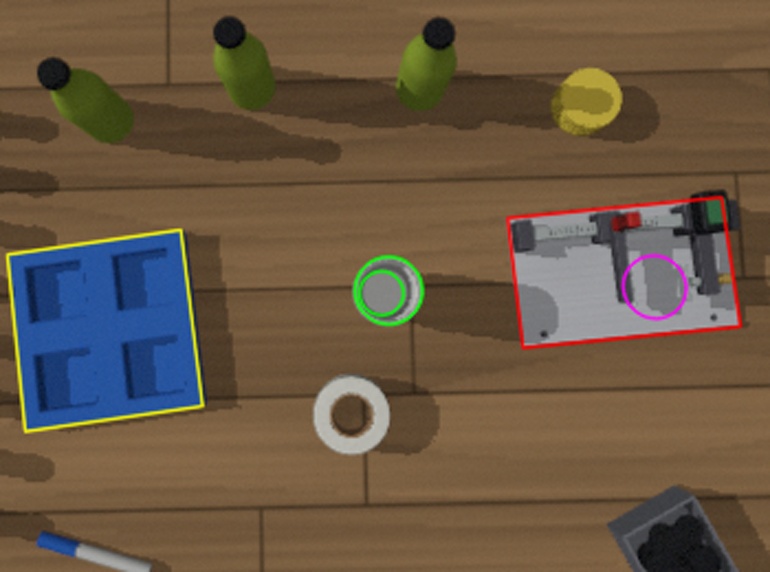

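View pics/ov_side.png

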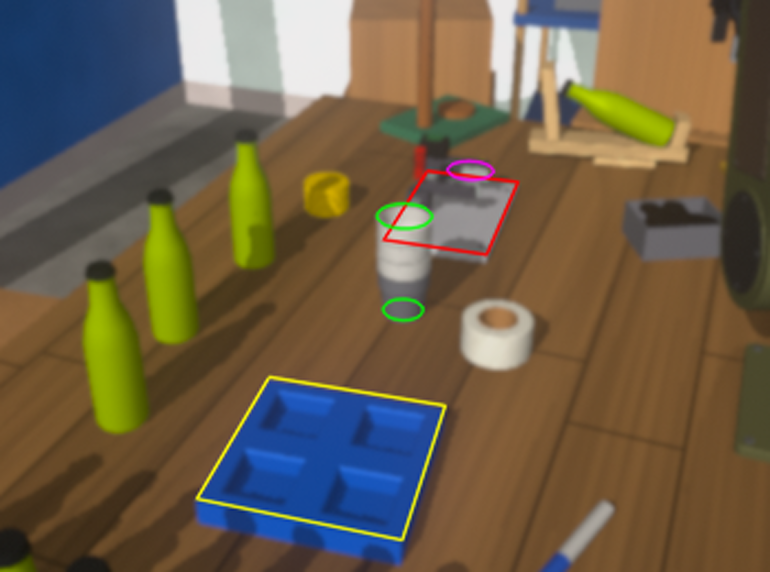

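```bash
cat >> h.py <<'E'
G=np.array([.5336,-.3102,.075])
def toG(P): return yawR(G[2]).T@(np.array(P)[:2]-G[:2])
def fromG(l): return G[:2]+yawR(G[2])@np.array(l)
E
python3 - <<'E'
from h import *
a=atz("top",(179.5,384.8),.102); print("net grip top",a,toG(a))
b=atz("side",(153.4,291.9),.102); print("net grip side",b,toG(b))
im=ctrl.capture("top"); h=cv2.cvtColor(im,cv2.COLOR_BGR2HSV)
m=((h[...,0]<8)|(h[...,0]>172))&(h[...,1]>150)&(h[...,2]>60)
m[:160]=0;m[200:]=0;m[:,:370]=0;m[:,405:]=0
rr,cc=np.where(m); print(rr.min(),rr.max(),cc.min(),cc.max(),m.sum())
# fit block hull: gauge x=.05, unknown y
best=[]
for y in np.arange(-.04,.08,.001):
  for x in (.046,.05,.054):
    P=[np.r_[fromG((x+dx,y+dy)),z] for dx in(-.008,.008) for dy in(-.007,.007) for z in(.066,.118)]
    best.append((np.abs(hullmask("top",np.array(P))-m).sum(),y,x))
print(sorted(best)[:4])
# gauge overlay
big=cv2.resize(im[165:245,320:445],None,fx=6,fy=6,interpolation=cv2.INTER_CUBIC)
def pl(pts,z,col):
    q=proj("top",np.array([np.r_[fromG(l),z] for l in pts])); q=((q+.5-[320,165])*6*8).astype(int)
    cv2.polylines(big,[q.reshape(-1,1,2)],True,col,1,cv2.LINE_AA,3)
pl([(.075,.125),(-.075,.125),(-.075,-.125),(.075,-.125)],.012,(0,0,255))
pl([(0,-.045),(-.04,-.045),(-.04,-.045)],.056,(0,255,0))
y=sorted(best)[0][1]
pl([(.058,y+.007),(.042,y+.007),(.042,y-.007),(.058,y-.007)],.118,(255,255,0))
pl([(0,y-.009),(-.04,y-.009)],.065,(0,255,255))
cv2.imwrite("pics/g1.png",big)
E
```

```text
net grip top [ 0.5838 -0.2847  0.102 ] [0.052  0.0217]
net grip side [ 0.5705 -0.2652  0.102 ] [0.0402 0.0421]
177 184 378 390 76
[(np.float32(37.8125), np.float64(0.022000000000000054), 0.05), (np.float32(38.75), np.float64(0.01900000000000005), 0.05), (np.float32(39.0625), np.float64(0.021000000000000053), 0.05), (np.float32(40.25), np.float64(0.020000000000000052), 0.05)]
```

View pics/g1.png

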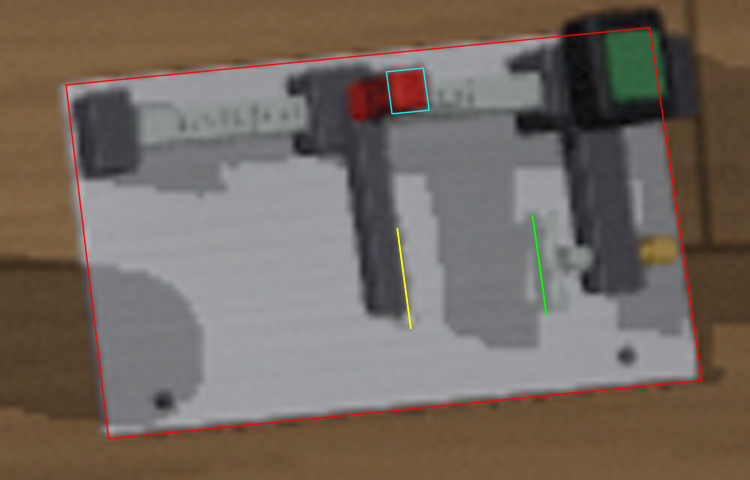

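```bash
cat >> h.py <<'E'
def plan(xy,z,phi_deg,eef=None):
    o=ctrl.get_obs(); R=Rot.from_rotvec(o["orientation"]).as_matrix(); p=o["eef_pos"]
    phi=np.degrees(np.arctan2(R[1,0],R[0,0])); w=(phi-phi_deg+180)%360-180
    f=np.radians(phi_deg); d=np.array([xy[0]-p[0],xy[1]-p[1]])
    print("t",o["t"],"p",p,"phi %.2f"%phi,"tiltcheck",R[:,2],"grip %.4f"%o["grip_width"],"F",o["force"],"q",o["qpos"])
    print("rotz total %.1f (%.1f rows) then dp tool x %.4f y %.4f z %.4f"%(w,abs(w)/10.7,d@[np.cos(f),np.sin(f)],d@[np.sin(f),-np.cos(f)],p[2]-z))
E
python3 -c "
from h import *
g=fromG((.05,.022)); print(g); plan(g,.2,4.3)"
```

```text
[ 0.5818 -0.2845]
t 1.75 p [ 0.1903 -0.4893  0.2503] phi 21.25 tiltcheck [ 0. -0. -1.] grip 0.0850 F [ 0.5101  1.0784 -0.201 ] q [-1.2     0.26   -0.1381  1.1727 -0.      1.5708]
rotz total 16.9 (1.6 rows) then dp tool x 0.4058 y -0.1749 z 0.0503
```

Request:
drive_tool(dp=[[0,0,0],[0,0,0],[0.034,-0.0146,0],[0.034,-0.0146,0],[0.034,-0.0146,0],[0.034,-0.0146,0],[0.034,-0.0146,0],[0.034,-0.0146,0],[0.034,-0.0146,0],[0.034,-0.0146,0],[0.034,-0.0146,0],[0.034,-0.0146,0],[0.034,-0.0146,0.025],[0.032,-0.0143,0.025],[0,0,0],[0,0,0]], rot=[[0,0,8.45],[0,0,8.45],[0,0,0],[0,0,0],[0,0,0],[0,0,0],[0,0,0],[0,0,0],[0,0,0],[0,0,0],[0,0,0],[0,0,0],[0,0,0],[0,0,0],[0,0,0],[0,0,0]], gripper=0.05)

```text
t: 3.75
eef_pos: [0.5815, -0.2843, 0.2004]
orientation: [3.139, 0.119, -0.001]
force: [-0.9, 0.6, 0.9]
grip_width: 0.05
```

```bash
python3 -c "
from h import *
plan(fromG((.05,.022)),.1,4.3)
snap('top','t3.png',(100,300,270,470),4); snap('side','s3.png',(80,250,220,390),4)"
```

```text
t 3.75 p [ 0.5815 -0.2843  0.2004] phi 4.35 tiltcheck [-0.0007 -0.0002 -1.    ] grip 0.0500 F [-0.9035  0.6143  0.8599] q [-0.4545  0.4934  0.0919  1.1698 -0.0005  2.6112]
rotz total 0.0 (0.0 rows) then dp tool x 0.0003 y 0.0002 z 0.1004
```

View pics/t3.png

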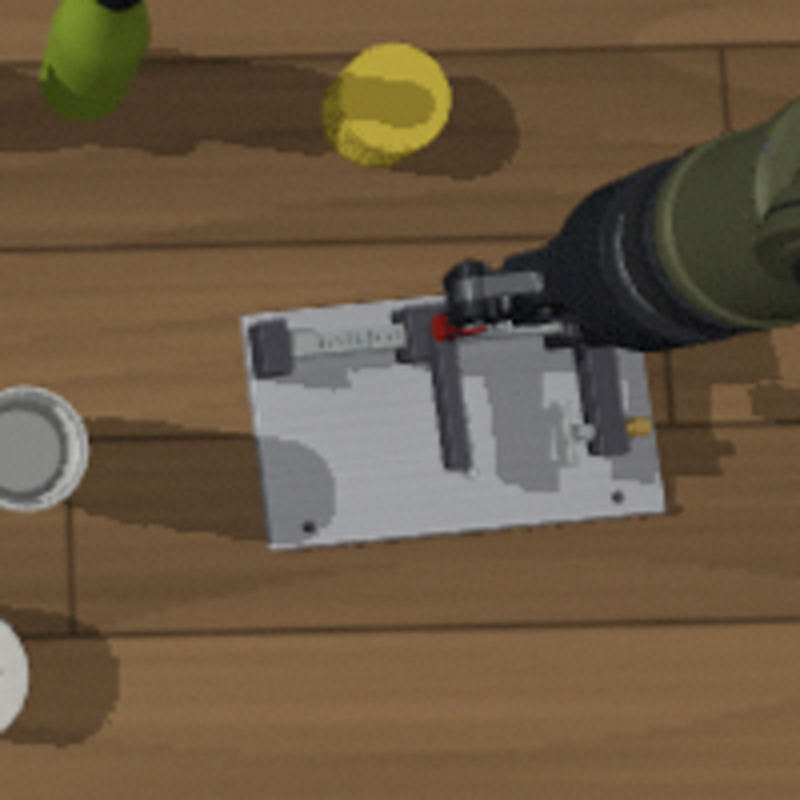

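View pics/s3.png

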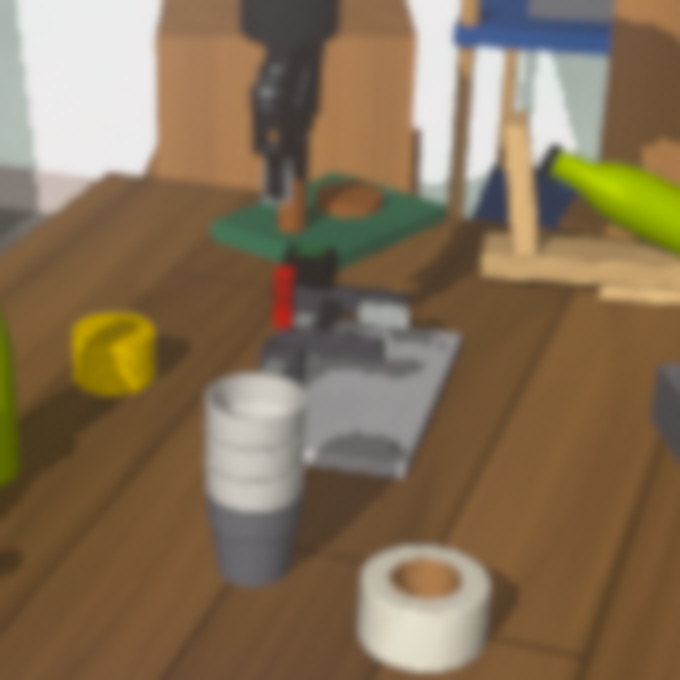

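The gripper hangs over the red grip: the side view has fingers and grip both at about column 285 (4x crop). I'll descend.

Request:
drive_tool(dp=[[0,0,0.015],[0,0,0.015],[0,0,0.015],[0,0,0.01],[0,0,0.01],[0,0,0.01],[0,0,0.01],[0,0,0.01],[0,0,0.004],[0,0,0]], rot=[[0,0,0],[0,0,0],[0,0,0],[0,0,0],[0,0,0],[0,0,0],[0,0,0],[0,0,0],[0,0,0],[0,0,0]])

```text
t: 5.1
eef_pos: [0.5816, -0.2841, 0.101]
orientation: [-3.139, -0.119, 0.001]
force: [-0.5, -0.9, -0.1]
grip_width: 0.05
```

Request:
drive_tool(dp=[[0,0,0],[0,0,0],[0,0,0],[0,0,0],[0,0,0],[0,0,0]], rot=[[0,0,0],[0,0,0],[0,0,0],[0,0,0],[0,0,0],[0,0,0]], gripper=0.008)

```text
t: 5.85
eef_pos: [0.5822, -0.2846, 0.1019]
orientation: [3.138, 0.119, 0.002]
force: [-1.1, -2.2, 5.5]
grip_width: 0.0132
```

Request:
drive_tool(dp=[[0,-0.003,0],[0,-0.006,0],[0,-0.007,0],[0,-0.007,0],[0,-0.007,0],[0,-0.007,0],[0,-0.007,0],[0,-0.006,0],[0,-0.002,0],[0,0,0]], rot=[[0,0,0],[0,0,0],[0,0,0],[0,0,0],[0,0,0],[0,0,0],[0,0,0],[0,0,0],[0,0,0],[0,0,0]])

```text
t: 7.1
eef_pos: [0.5784, -0.2324, 0.1019]
orientation: [3.139, 0.119, 0.002]
force: [-0.2, -2.0, 5.7]
grip_width: 0.0128
```

Request:
drive_tool(dp=[[0,0,0],[0,0,0],[0,0,0],[0,0,-0.01],[0,0,-0.02],[0,0,-0.03],[0,0,-0.03],[0,0,0]], rot=[[0,0,0],[0,0,0],[0,0,0],[0,0,0],[0,0,0],[0,0,0],[0,0,0],[0,0,0]], gripper=0.05)

```text
t: 8.1
eef_pos: [0.5799, -0.2331, 0.1948]
orientation: [3.137, 0.119, 0.009]
force: [0.8, -0.5, -0.6]
grip_width: 0.0495
```

```bash
python3 -c "
from h import *
print(toG(ctrl.get_obs()['eef_pos']))
plan((.5155,-.0313),.21,94.3)
snap('top','t4.png',(100,300,270,470),4)"
```

```text
[0.0519 0.0735]
t 8.1 p [ 0.5799 -0.2331  0.1948] phi 4.35 tiltcheck [ 0.0061 -0.0024 -1.    ] grip 0.0495 F [ 0.8075 -0.5211 -0.5724] q [-0.3822  0.4521  0.0074  1.1195  0.0001  2.6835]
rotz total -90.0 (8.4 rows) then dp tool x 0.2060 y -0.0491 z -0.0152
```

View pics/t4.png

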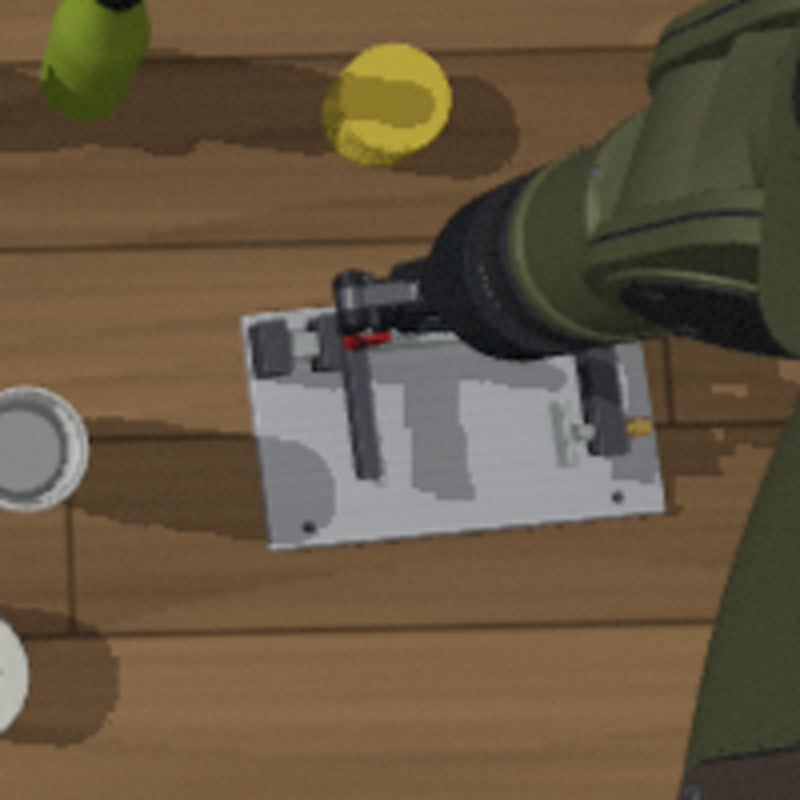

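Jaw is open (tip at crop px (380,478)) and the gripper is clear. Next I go over the stack.

Request:
drive_tool(dp=[[0,0,-0.005],[0,0,-0.005],[0,0,-0.005],[0,0,0],[0,0,0],[0,0,0],[0,0,0],[0,0,0],[0,0,0],[0.025,-0.006,0],[0.035,-0.008,0],[0.035,-0.008,0],[0.035,-0.008,0],[0.035,-0.008,0],[0.025,-0.006,0],[0.016,-0.005,0],[0,0,0],[0,0,0]], rot=[[0,0,-10],[0,0,-10],[0,0,-10],[0,0,-10],[0,0,-10],[0,0,-10],[0,0,-10],[0,0,-10],[0,0,-10],[0,0,0],[0,0,0],[0,0,0],[0,0,0],[0,0,0],[0,0,0],[0,0,0],[0,0,0],[0,0,0]], gripper=0.085)

```text
t: 10.4
eef_pos: [0.5137, -0.0312, 0.2061]
orientation: [2.136, 2.303, -0.0]
force: [0.0, -0.9, -0.3]
grip_width: 0.0848
```

```bash
python3 -c "
from h import *
plan((.5155,-.0313),.134,94.3)
snap('side','s5.png',(80,250,220,390),4)
snap('top','t5.png',(150,280,200,370),4)"
```

```text
t 10.4 p [ 0.5137 -0.0312  0.2061] phi 94.31 tiltcheck [ 0.0001 -0.0005 -1.    ] grip 0.0848 F [ 0.0167 -0.8807 -0.2843] q [-0.0604  0.2656 -0.2488  1.0563 -0.0005  1.4351]
rotz total 0.0 (0.0 rows) then dp tool x -0.0002 y 0.0018 z 0.0721
```

View pics/s5.png

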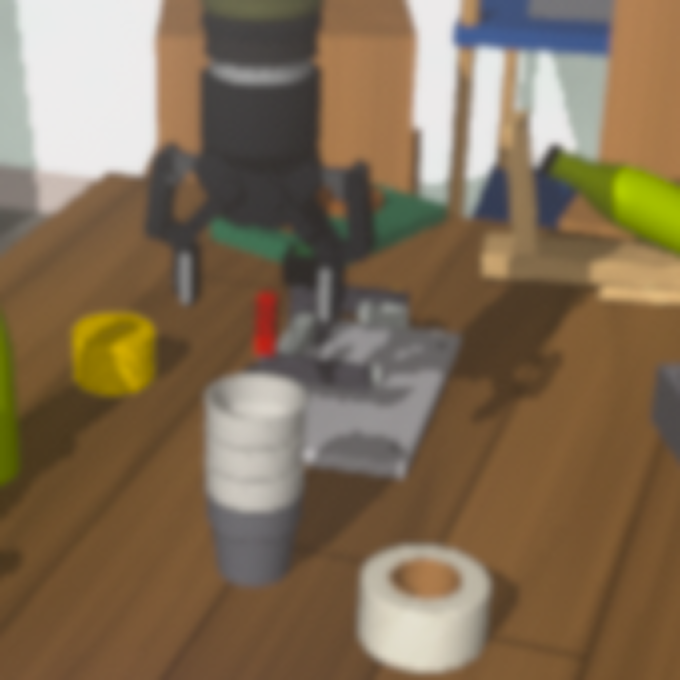

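View pics/t5.png

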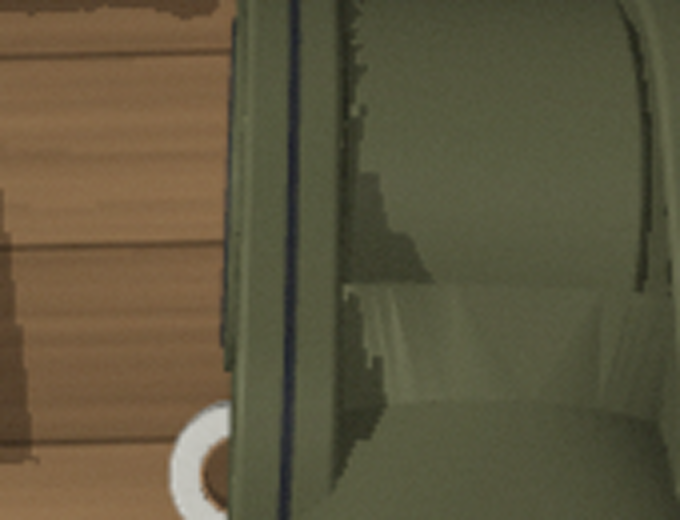

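```bash
python3 -c "
from h import *
for z in (.18,.187,.195,.2,.206):
    print(z,[(q-[220,80])*4 for q in proj('side',[[.5137+.047,-.0312+.0035,z],[.5137-.047,-.0312-.0035,z]])])
im=cv2.imread('pics/s5.png'); cv2.imwrite('pics/s5b.png',cv2.resize(im[130:350,130:400],None,fx=2.5,fy=2.5))
"
```

```text
0.18 [array([188.809 , 323.3462]), array([326.0157, 340.6261])]
0.187 [array([188.7566, 313.8223]), array([326.3637, 330.929 ])]
0.195 [array([188.6964, 302.8708]), array([326.7639, 319.7769])]
0.2 [array([188.6585, 295.9896]), array([327.0154, 312.7687])]
0.206 [array([188.6129, 287.6947]), array([327.3186, 304.3198])]
```

Request:
drive_tool(dp=[[0,0.0018,0.015],[0,0,0.015],[0,0,0.012],[0,0,0.01],[0,0,0.008],[0,0,0.006],[0,0,0.004],[0,0,0]], rot=[[0,0,0],[0,0,0],[0,0,0],[0,0,0],[0,0,0],[0,0,0],[0,0,0],[0,0,0]])

```text
t: 11.5
eef_pos: [0.5152, -0.0304, 0.1362]
orientation: [-2.135, -2.304, 0.0]
force: [-0.5, -0.3, -0.9]
grip_width: 0.0847
```

```bash
python3 -c "
from h import *
plan((.5155,-.0313),.134,94.3)
snap('side','s6.png',(130,230,240,330),7)"
```

```text
t 11.5 p [ 0.5152 -0.0304  0.1362] phi 94.35 tiltcheck [-0.0001  0.     -1.    ] grip 0.0847 F [-0.4621 -0.3495 -0.915 ] q [-0.059   0.3217 -0.3651  0.8841  0.      1.4359]
rotz total 0.0 (0.0 rows) then dp tool x -0.0009 y 0.0003 z 0.0022
```

View pics/s5b.png

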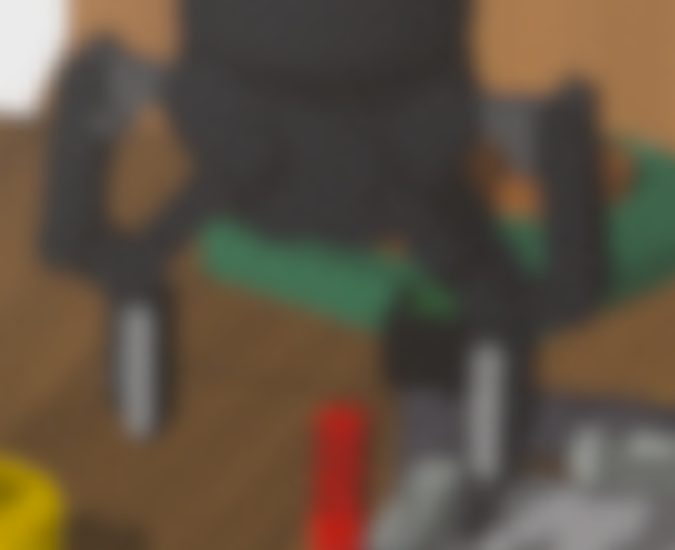

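View pics/s6.png

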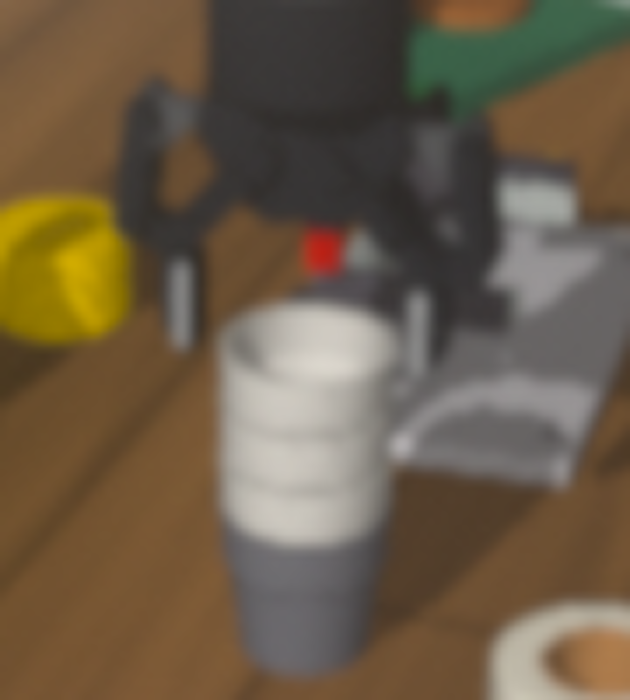

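Fingers straddle the top collar symmetrically (s6 px 180 and 418, cup centre about 308). Tips are about 11 mm ahead of the TCP when open, so I lower 4 mm and close.

Request:
drive_tool(dp=[[-0.001,0,0.004],[0,0,0]], rot=[[0,0,0],[0,0,0]])

```text
t: 11.8
eef_pos: [0.5151, -0.0315, 0.1321]
orientation: [-2.136, -2.304, 0.0]
force: [-1.1, 0.8, 0.7]
grip_width: 0.0849
```

Request:
drive_tool(dp=[[0,0,0],[0,0,0],[0,0,0],[0,0,0],[0,0,0]], rot=[[0,0,0],[0,0,0],[0,0,0],[0,0,0],[0,0,0]], gripper=0.06)

```text
t: 12.42
eef_pos: [0.5153, -0.0315, 0.1332]
orientation: [2.135, 2.304, 0.0]
force: [-2.0, -0.1, 5.2]
grip_width: 0.0656
```

```bash
python3 -c "
from h import *
plan((.5155,-.0313),.134,94.3)
snap('side','s7.png',(130,230,240,330),7)"
```

```text
t 12.425 p [ 0.5153 -0.0315  0.1332] phi 94.35 tiltcheck [ 0.0005 -0.0001 -1.    ] grip 0.0656 F [-2.0497 -0.124   5.1954] q [-0.061   0.3243 -0.37    0.876  -0.0001  1.4339]
rotz total 0.0 (0.0 rows) then dp tool x 0.0002 y 0.0003 z -0.0008
```

View pics/s7.png

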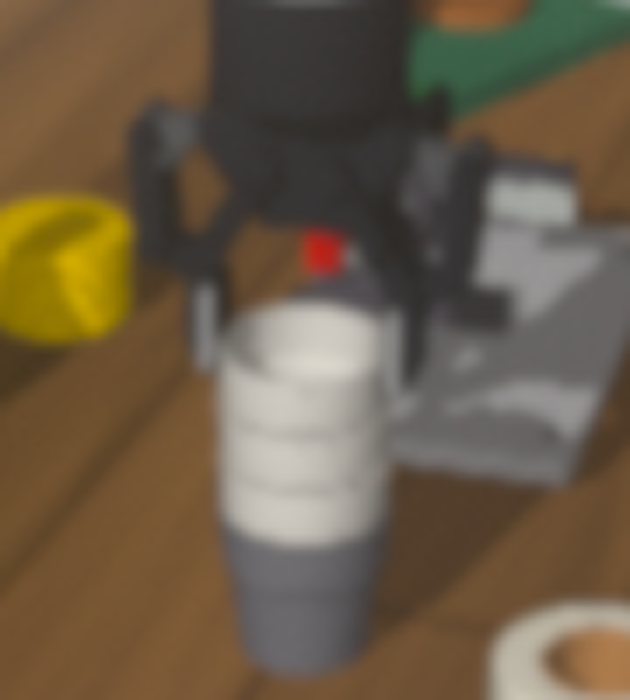

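Held at 65.6 mm. I'll lift 7 mm and look at the seams.

Request:
drive_tool(dp=[[0,0,-0.001],[0,0,-0.002],[0,0,-0.002],[0,0,-0.002],[0,0,0]], rot=[[0,0,0],[0,0,0],[0,0,0],[0,0,0],[0,0,0]])

```text
t: 13.1
eef_pos: [0.5154, -0.0315, 0.1394]
orientation: [2.136, 2.304, 0.0]
force: [-0.3, -0.5, -0.7]
grip_width: 0.0654
```

```bash
python3 -c "
from h import *
print(ctrl.get_obs()['eef_pos'],ctrl.get_obs()['force'])
snap('side','s8.png',(130,230,240,330),7)"
```

```text
[ 0.5154 -0.0315  0.1394] [-0.2948 -0.4623 -0.6762]
```

View pics/s8.png

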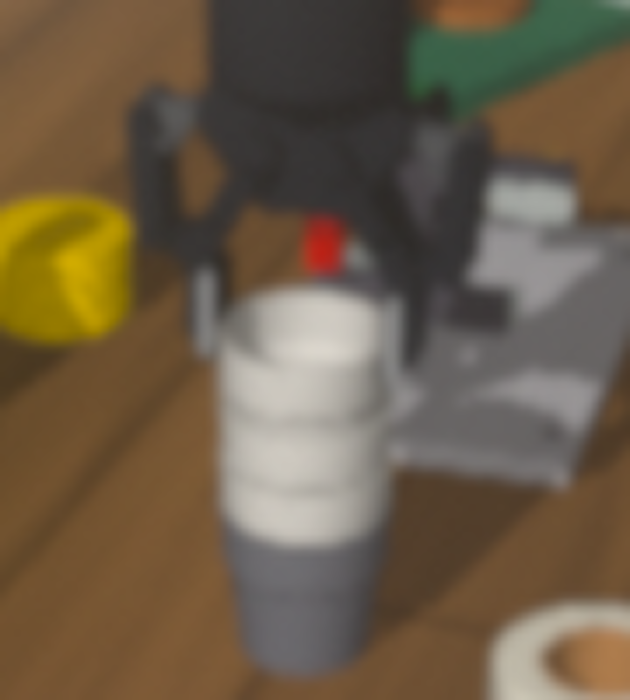

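```bash
python3 -c "
import cv2,numpy as np
a=cv2.imread('pics/s7.png');b=cv2.imread('pics/s8.png')
def e(i): 
    i=cv2.resize(i[270:580:1,190:420],None,fx=1.7,fy=1.7).astype(float); return np.clip((i-90)*1.9,0,255).astype(np.uint8)
cv2.imwrite('pics/cmp8.png',np.hstack([e(a),e(b)]))
g=cv2.cvtColor(a,6).astype(int);h=cv2.cvtColor(b,6).astype(int)
for r in range(380,520,7): print(r,g[r,300:316].mean(),h[r,300:316].mean(), 'width',(g[r]>120)[200:420].sum(),(h[r]>120)[200:420].sum())
"
```

```text
380 196.9375 195.5625 width 171 173
387 190.375 194.6875 width 169 181
394 189.0 193.625 width 167 186
401 191.6875 192.125 width 181 180
408 193.4375 188.5625 width 183 176
415 192.5 179.6875 width 182 178
422 188.25 173.375 width 163 169
429 179.1875 177.6875 width 161 164
436 174.5625 184.3125 width 159 162
443 182.8125 190.1875 width 158 172
450 190.1875 194.5625 width 159 184
457 193.375 195.5 width 162 180
464 193.75 195.125 width 164 160
471 192.875 193.125 width 163 161
478 188.8125 188.6875 width 160 160
485 180.875 179.3125 width 158 159
492 178.625 174.875 width 156 158
499 187.6875 185.0625 width 155 157
506 194.25 193.1875 width 153 154
513 195.0625 194.875 width 151 150
```

View pics/cmp8.png

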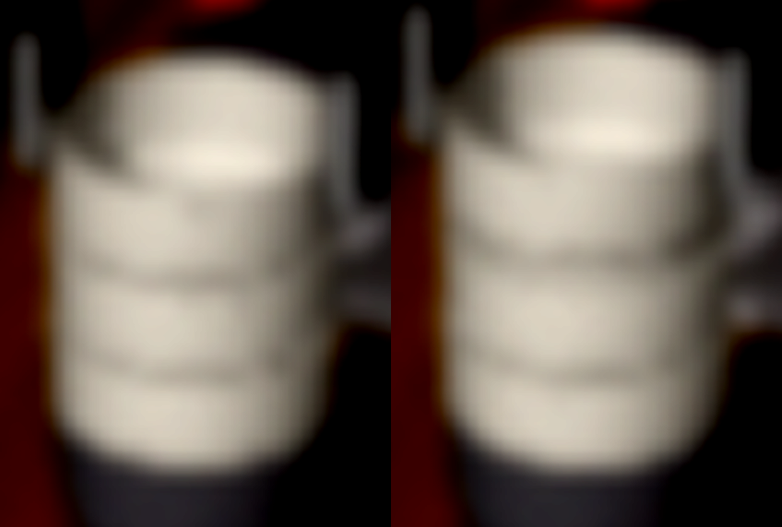

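The seams show that only the top cup rises: the gap opens under its collar while the lower seam stays at row 488. I'll lift on.

Request:
drive_tool(dp=[[0,0,-0.003],[0,0,-0.005],[0,0,-0.007],[0,0,-0.01],[0,0,-0.013],[0,0,-0.013],[0,0,-0.013],[0,0,-0.006],[0,0,0]], rot=[[0,0,0],[0,0,0],[0,0,0],[0,0,0],[0,0,0],[0,0,0],[0,0,0],[0,0,0],[0,0,0]])

```text
t: 14.28
eef_pos: [0.5156, -0.0315, 0.2098]
orientation: [2.135, 2.303, 0.001]
force: [-0.6, -0.0, -0.9]
grip_width: 0.0656
```

```bash
python3 -c "
from h import *
s=fromG((-.02,-.008)); print('seat',s)
plan(s,.2,94.3)
snap('side','s9.png',(100,230,220,350),6)"
```

```text
seat [ 0.5143 -0.3197]
t 14.275 p [ 0.5156 -0.0315  0.2098] phi 94.34 tiltcheck [ 0.001  -0.0001 -1.    ] grip 0.0656 F [-0.6294 -0.0007 -0.8886] q [-0.061   0.2659 -0.2383  1.0656  0.      1.434 ]
rotz total 0.0 (0.0 rows) then dp tool x -0.2873 y -0.0230 z 0.0098
```

View pics/s9.png

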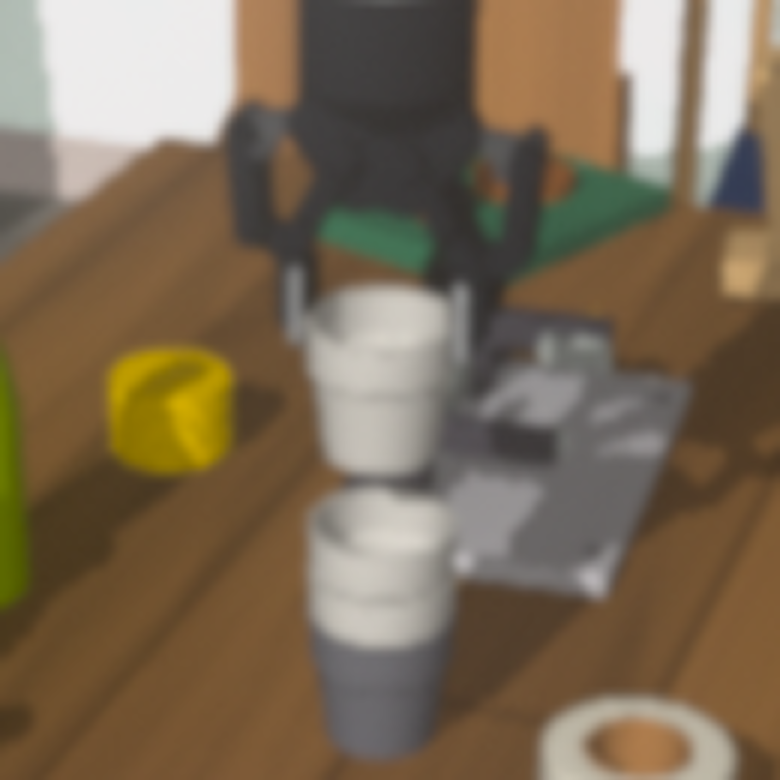

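Request:
drive_tool(dp=[[-0.015,-0.002,0],[-0.03,-0.003,0],[-0.035,-0.003,0],[-0.035,-0.003,0],[-0.035,-0.003,0],[-0.035,-0.003,0],[-0.035,-0.003,0],[-0.03,-0.002,0],[-0.02,-0.001,0],[-0.013,0,0],[0,0,0.02],[0,0,0.025],[0,0,0.02],[0,0,0],[0,0,0]], rot=[[0,0,0],[0,0,0],[0,0,0],[0,0,0],[0,0,0],[0,0,0],[0,0,0],[0,0,0],[0,0,0],[0,0,0],[0,0,0],[0,0,0],[0,0,0],[0,0,0],[0,0,0]])

```text
t: 16.2
eef_pos: [0.5142, -0.3154, 0.145]
orientation: [2.135, 2.304, 0.0]
force: [0.4, -1.4, 0.3]
grip_width: 0.0658
```

```bash
python3 -c "
from h import *
plan(fromG((-.02,-.004)),.0735,94.3)
snap('side','s10.png',(100,230,240,370),6);snap('top','t10.png',(140,270,300,450),5)"
```

```text
t 16.2 p [ 0.5142 -0.3154  0.145 ] phi 94.37 tiltcheck [ 0.0007 -0.0003 -1.    ] grip 0.0658 F [ 0.4402 -1.4374  0.3203] q [-0.5502  0.451  -0.1306  0.9884  0.0001  0.9443]
rotz total 0.1 (0.0 rows) then dp tool x -0.0003 y -0.0003 z 0.0715
```

View pics/s10.png

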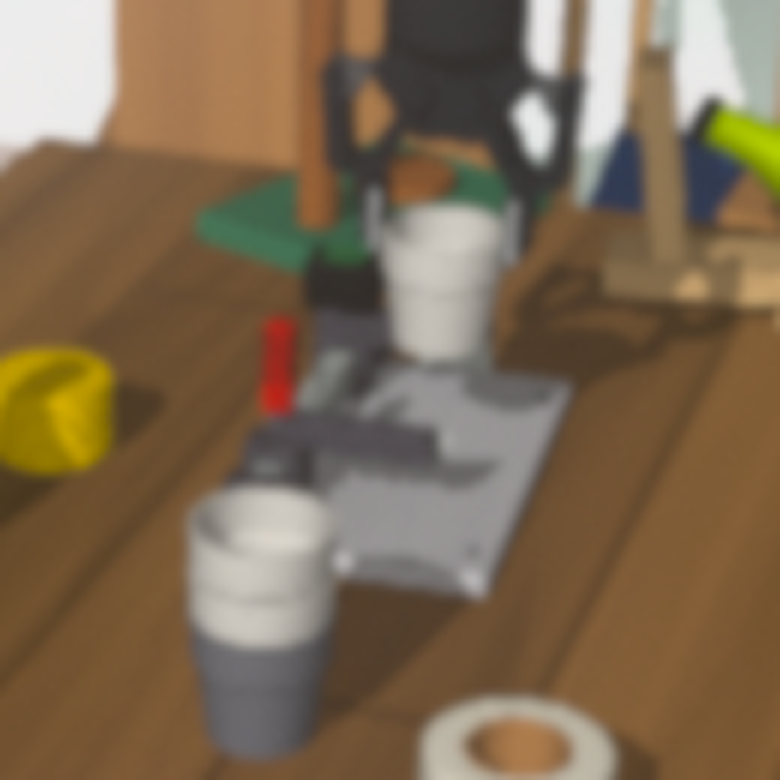

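View pics/t10.png

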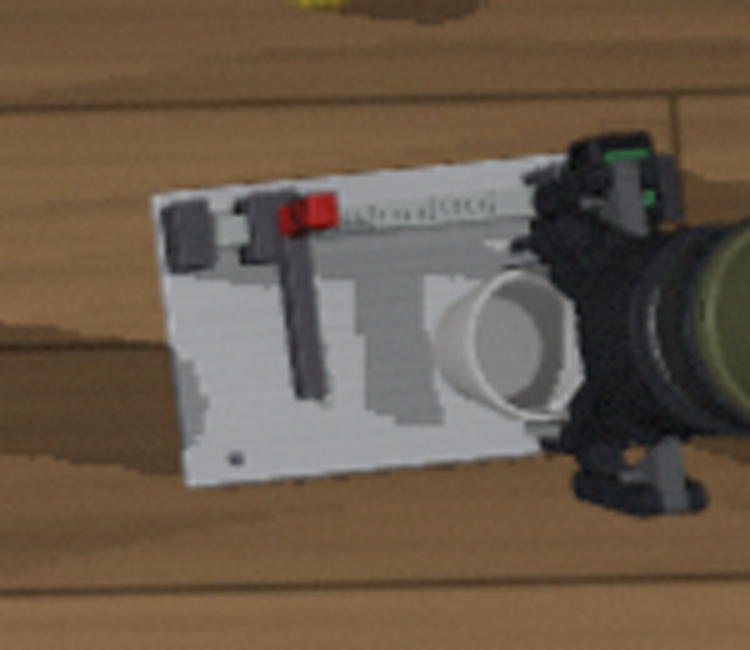

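Request:
drive_tool(dp=[[0,0,0.012],[0,0,0.015],[0,0,0.015],[0,0,0.012],[0,0,0.008],[0,0,0.004],[0,0,0.002],[0,0,0.001],[0,0,0]], rot=[[0,0,0],[0,0,0],[0,0,0],[0,0,0],[0,0,0],[0,0,0],[0,0,0],[0,0,0],[0,0,0]])

```text
t: 17.42
eef_pos: [0.514, -0.3155, 0.0756]
orientation: [2.135, 2.304, 0.0]
force: [-0.3, -0.6, -0.0]
grip_width: 0.0652
```

Request:
drive_tool(dp=[[0,0,0.001],[0,0,0.001],[0,0,0]], rot=[[0,0,0],[0,0,0],[0,0,0]])

```text
t: 17.8
eef_pos: [0.5139, -0.3155, 0.0734]
orientation: [2.136, 2.304, 0.0]
force: [-1.1, -0.3, 0.4]
grip_width: 0.0652
```

Request:
drive_tool(dp=[[0,0,0.001],[0,0,0]], rot=[[0,0,0],[0,0,0]])

```text
t: 18.05
eef_pos: [0.5139, -0.3155, 0.0733]
orientation: [2.135, 2.303, 0.0]
force: [-1.6, 0.9, 5.5]
grip_width: 0.0655
```

Contact (5.5 N at TCP z 0.0733, as expected). Release and rise.

Request:
drive_tool(dp=[[0,0,-0.0005],[0,0,0],[0,0,0],[0,0,0],[0,0,-0.005],[0,0,-0.01],[0,0,-0.02],[0,0,-0.03],[0,0,-0.03],[0,0,-0.025],[0,0,0]], rot=[[0,0,0],[0,0,0],[0,0,0],[0,0,0],[0,0,0],[0,0,0],[0,0,0],[0,0,0],[0,0,0],[0,0,0],[0,0,0]], gripper=0.085)

```text
t: 19.42
eef_pos: [0.5154, -0.3164, 0.1959]
orientation: [2.132, 2.3, 0.002]
force: [0.8, 0.6, 0.1]
grip_width: 0.0849
```

```bash
python3 -c "
from h import *
plan(fromG((.0515,.0735)),.195,4.3)
snap('side','s11.png',(100,230,240,370),6);snap('top','t11.png',(140,270,300,450),5)"
```

```text
t 19.425 p [ 0.5154 -0.3164  0.1959] phi 94.34 tiltcheck [ 0.0051 -0.0031 -1.    ] grip 0.0849 F [0.8137 0.5687 0.1424] q [-0.5506  0.4176 -0.0463  1.101  -0.      0.9444]
rotz total 90.0 (8.4 rows) then dp tool x 0.0702 y -0.0783 z 0.0009
```

View pics/s11.png

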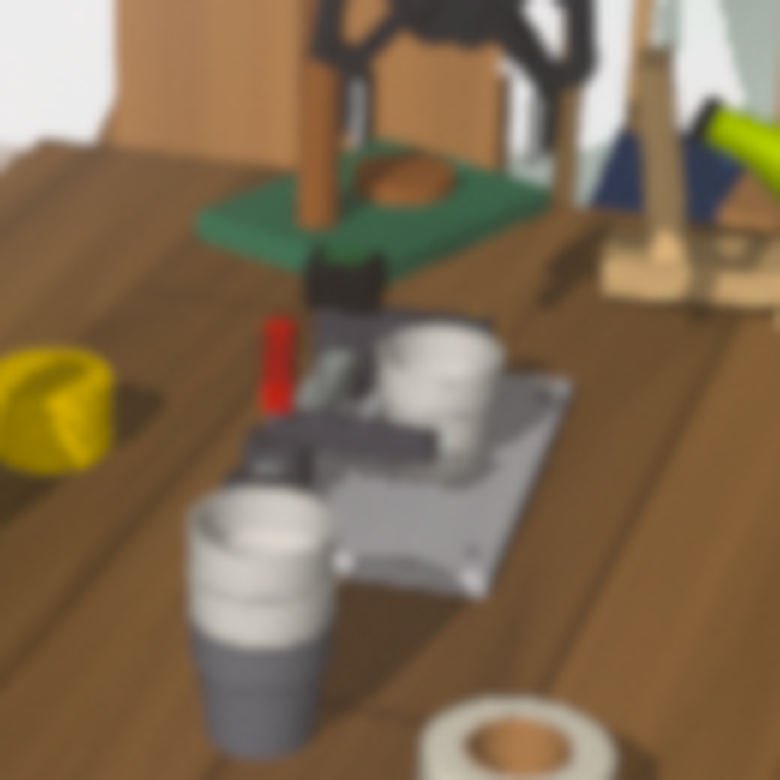

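View pics/t11.png

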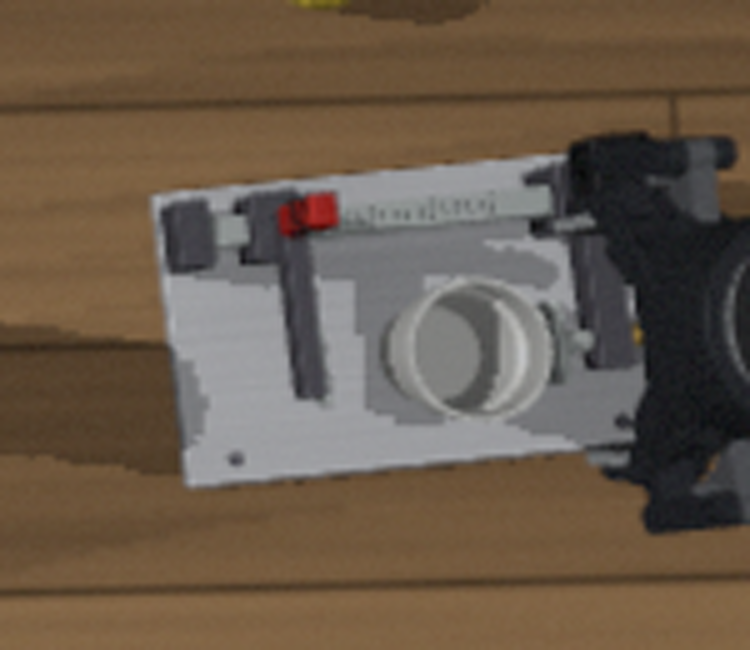

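Cup upright on the plate just clear of the anvil (t11 px (478,345)). Next, the thumb grip.

Request:
drive_tool(dp=[[0,0,0],[0,0,0],[0,0,0],[0,0,0],[0,0,0],[0,0,0],[0,0,0],[0,0,0],[0,0,0],[0.015,-0.017,0],[0.02,-0.022,0],[0.02,-0.022,0],[0.015,-0.017,0],[0,0,0],[0,0,0]], rot=[[0,0,10],[0,0,10],[0,0,10],[0,0,10],[0,0,10],[0,0,10],[0,0,10],[0,0,10],[0,0,10],[0,0,0],[0,0,0],[0,0,0],[0,0,0],[0,0,0],[0,0,0]], gripper=0.05)

```text
t: 21.4
eef_pos: [0.5774, -0.2322, 0.1925]
orientation: [3.139, 0.12, -0.002]
force: [-0.4, -0.2, -0.6]
grip_width: 0.05
```

```bash
python3 -c "
from h import *
plan(fromG((.0515,.0735)),.102,4.3)"
```

```text
t 21.4 p [ 0.5774 -0.2322  0.1925] phi 4.39 tiltcheck [-0.001  -0.0002 -1.    ] grip 0.0500 F [-0.3594 -0.185  -0.6005] q [-0.3822  0.4542  0.0046  1.1221 -0.0005  2.6828]
rotz total 0.1 (0.0 rows) then dp tool x 0.0020 y 0.0010 z 0.0905
```

Request:
drive_tool(dp=[[0.001,0.001,0.015],[0.001,0,0.02],[0,0,0.02],[0,0,0.015],[0,0,0.012],[0,0,0.008],[0,0,0]], rot=[[0,0,0],[0,0,0],[0,0,0],[0,0,0],[0,0,0],[0,0,0],[0,0,0]])

```text
t: 22.28
eef_pos: [0.5794, -0.2331, 0.1023]
orientation: [-3.139, -0.119, 0.001]
force: [-0.3, -0.9, 0.4]
grip_width: 0.0501
```

Request:
drive_tool(dp=[[0,0,0],[0,0,0],[0,0,0],[0,0,0],[0,0,0]], rot=[[0,0,0],[0,0,0],[0,0,0],[0,0,0],[0,0,0]], gripper=0.008)

```text
t: 22.9
eef_pos: [0.5803, -0.2332, 0.1036]
orientation: [3.139, 0.119, 0.002]
force: [-1.4, 1.0, 5.2]
grip_width: 0.0133
```

```bash
python3 -c "
from h import *
o=ctrl.get_obs();print(toG(o['eef_pos']),o['force'],o['grip_width'],o['eef_pos'])"
```

```text
[0.0523 0.0733] [-1.4478  0.9641  5.1967] 0.013328718256160025 [ 0.5803 -0.2332  0.1036]
```

Request:
drive_tool(dp=[[0,0.004,0],[0,0.006,0],[0,0.006,0],[0,0.006,0],[0,0.005,0],[0,0.003,0],[0,0.002,0],[0,0.0015,0],[0,0.0015,0],[0,0.0015,0],[0,0.0015,0],[0,0.0015,0],[0,0.0015,0],[0,0.0015,0],[0,0.0015,0],[0,0,0],[0,0,0]], rot=[[0,0,0],[0,0,0],[0,0,0],[0,0,0],[0,0,0],[0,0,0],[0,0,0],[0,0,0],[0,0,0],[0,0,0],[0,0,0],[0,0,0],[0,0,0],[0,0,0],[0,0,0],[0,0,0],[0,0,0]])

```text
t: 25.02
eef_pos: [0.5835, -0.2764, 0.1036]
orientation: [-3.138, -0.12, -0.002]
force: [0.3, 3.4, 6.1]
grip_width: 0.013
```

```bash
python3 -c "
from h import *
o=ctrl.get_obs();print(toG(o['eef_pos']),o['force'],o['grip_width'],o['eef_pos'])
snap('top','t12.png',(140,270,300,450),5); snap('side','s12.png',(100,230,240,370),6)"
```

```text
[0.0523 0.03  ] [0.276  3.4215 6.0523] 0.013000350585156844 [ 0.5835 -0.2764  0.1036]
```

View pics/t12.png

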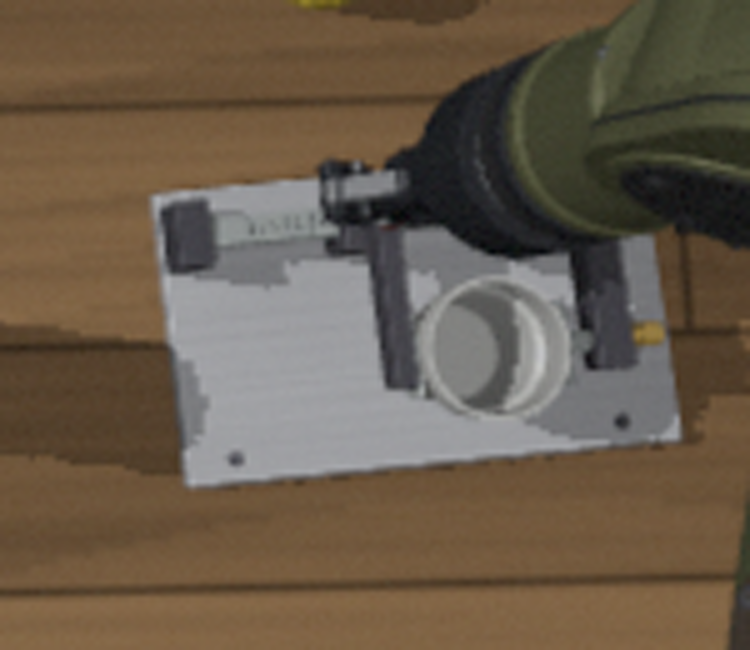

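View pics/s12.png

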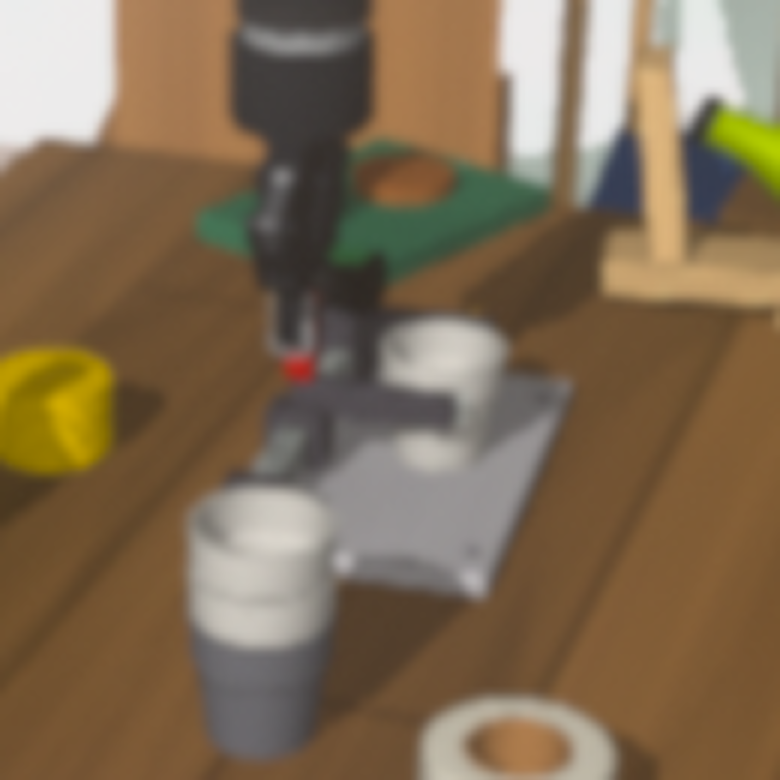

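Request:
drive_tool(dp=[[0,0.001,0],[0,0.001,0],[0,0.001,0],[0,0.001,0],[0,0,0],[0,0,0],[0,0,0],[0,0,0]], rot=[[0,0,0],[0,0,0],[0,0,0],[0,0,0],[0,0,0],[0,0,0],[0,0,0],[0,0,0]])

```text
t: 26.12
eef_pos: [0.5838, -0.2798, 0.1037]
orientation: [-3.137, -0.12, -0.002]
force: [-0.8, 4.0, 6.3]
grip_width: 0.0129
```

```bash
python3 - <<'E'
from h import *
o=ctrl.get_obs();print(toG(o['eef_pos']),o['force'],o['grip_width'],o['eef_pos'])
im=ctrl.capture("top"); g=toG(o['eef_pos'])[1]-.009
big=cv2.resize(im[175:235,370:440],None,fx=10,fy=10,interpolation=cv2.INTER_CUBIC)
def pl(pts,z,col):
    q=proj("top",np.array([np.r_[fromG(l),z] for l in pts])); q=((q+.5-[370,175])*10*8).astype(int)
    cv2.polylines(big,[q.reshape(-1,1,2)],True,col,1,cv2.LINE_AA,3)
th=np.linspace(0,6.28,60)
for yy,c in((g-.0335,(0,255,0)),):
    pl([(-.02+.0335*np.cos(a),yy+.0335*np.sin(a)) for a in th],.076,c)
pl([(0,g),(-.04,g)],.065,(0,255,255))
pl([(0,g-.067),(-.04,g-.067)],.065,(255,255,0))
cv2.imwrite("pics/g13.png",big)
E
```

```text
[0.0523 0.0265] [-0.8402  3.9686  6.3092] 0.012946815220488789 [ 0.5838 -0.2798  0.1037]
```

View pics/g13.png

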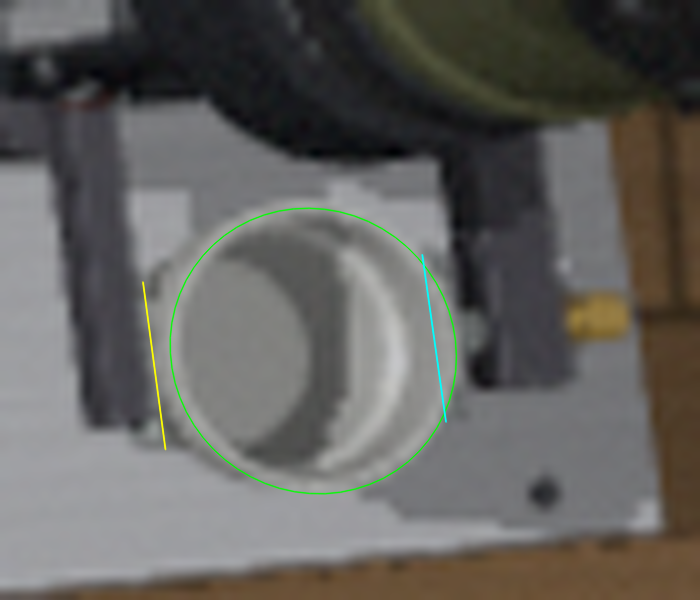

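Rim lies on the predicted circle (cup at about −8 mm in the seat frame, window −4.8 to −13.3), so the anvil is in about 4.5 mm. I add 1 mm towards the middle of the window and hold.

Request:
drive_tool(dp=[[0,0.001,0],[0,0,0],[0,0,0],[0,0,0],[0,0,0]], rot=[[0,0,0],[0,0,0],[0,0,0],[0,0,0],[0,0,0]])

```text
t: 26.8
eef_pos: [0.5838, -0.2807, 0.1036]
orientation: [-3.137, -0.12, -0.002]
force: [0.0, 5.4, 7.5]
grip_width: 0.013
```

```bash
python3 - <<'E'
from h import *
o=ctrl.get_obs();print(toG(o['eef_pos']),o['force'],o['eef_pos'])
im=ctrl.capture("top")
# fit rim circle via network region
for d in ctrl.regions_of("top","cup_top")[:3]:
    px=d["pixels"].astype(np.uint8); rr,cc=np.where(px)
    if cc.min()<370: continue
    c,_=cv2.findContours(px,0,1); (cx,cy),r=cv2.minEnclosingCircle(max(c,key=len)); w=atz("top",(cy,cx),.076)
    print(d["score"],d["position"],cx,cy,r,w,toG(w)-[-.02,-.008])
E
```

```text
[0.0523 0.0257] [0.0299 5.397  7.5091] [ 0.5838 -0.2807  0.1036]
0.81 [205.2, 400.6] 399.3244323730469 208.60877990722656 15.775558471679688 [ 0.517  -0.3244  0.076 ] [ 0.0024 -0.0049]
```

Request:
drive_tool(dp=[[0,-0.001,0],[0,-0.0015,0],[0,-0.0015,0],[0,-0.0015,0],[0,-0.0015,0],[0,-0.002,0],[0,-0.004,0],[0,-0.007,0],[0,-0.007,0],[0,-0.007,0],[0,-0.007,0],[0,-0.005,0],[0,-0.002,0],[0,0,0]], rot=[[0,0,0],[0,0,0],[0,0,0],[0,0,0],[0,0,0],[0,0,0],[0,0,0],[0,0,0],[0,0,0],[0,0,0],[0,0,0],[0,0,0],[0,0,0],[0,0,0]])

```text
t: 28.65
eef_pos: [0.5804, -0.2348, 0.1036]
orientation: [3.138, 0.119, 0.002]
force: [-0.2, -1.2, 5.8]
grip_width: 0.013
```

Request:
drive_tool(dp=[[0,0,0],[0,0,0],[0,0,0],[0,0,-0.01],[0,0,-0.025],[0,0,-0.03],[0,0,-0.028],[0,0,0],[0,0,0],[0,0,0],[0,0,0],[0,0,0],[0,0,0],[0,0,0],[0,0,0],[0,0,0]], rot=[[0,0,0],[0,0,0],[0,0,0],[0,0,0],[0,0,0],[0,0,0],[0,0,0],[0,0,-10],[0,0,-10],[0,0,-10],[0,0,-10],[0,0,-10],[0,0,-10],[0,0,-10],[0,0,-10],[0,0,-10]], gripper=0.05)

```text
t: 30.65
eef_pos: [0.58, -0.2342, 0.1965]
orientation: [2.129, 2.31, 0.0]
force: [-0.0, -1.0, 0.2]
grip_width: 0.0497
```

```bash
python3 - <<'E'
from h import *
snap('top','t14.png',(140,270,300,450),5); snap('side','s14.png',(100,230,240,370),6)
E
```

```text
(no output)
```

View pics/t14.png

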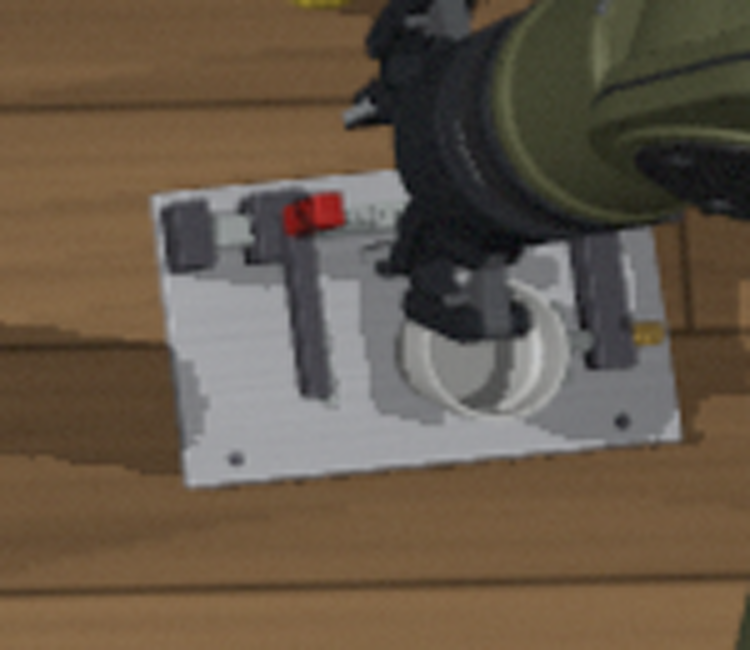

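```bash
python3 - <<'E'
from h import *
for l in((-.02,-.0115),(-.02,-.009)): 
    q=proj("top",np.r_[fromG(l),.076])[0]; e=proj("top",np.r_[fromG((l[0],l[1]-.0335)),.076])[0];b=proj("top",np.r_[fromG((l[0]-.0335,l[1])),.076])[0]
    print(l,(q-[300,140]+.5)*5,(e-[300,140]+.5)*5,(b-[300,140]+.5)*5)
w=atz("top",(209.1,398.9),.076);print(toG(w))
plan(fromG((-.02,-.0105)),.2,94.3)
E
```

```text
(-0.02, -0.0115) [496.8944 350.9434] [567.7822 343.9723] [506.7627 422.2913]
(-0.02, -0.009) [491.6039 351.4637] [562.4923 344.4925] [501.4515 422.8139]
[-0.0186 -0.0117]
t 30.75 p [ 0.5799 -0.2342  0.1965] phi 94.33 tiltcheck [ 0.0006 -0.0002 -1.    ] grip 0.0500 F [-0.4316  0.7256  0.6162] q [-0.3838  0.4564  0.019   1.1327  0.      1.1114]
rotz total 0.0 (0.0 rows) then dp tool x -0.0828 y -0.0719 z -0.0035
```

Request:
drive_tool(dp=[[-0.02,-0.017,0],[-0.025,-0.022,0],[-0.025,-0.022,0],[-0.0138,-0.0104,0],[0,0,0],[0,0,0.015],[0,0,0.02],[0,0,0.02],[0,0,0.02],[0,0,0.015],[0,0,0.01],[0,0,0]], rot=[[0,0,0],[0,0,0],[0,0,0],[0,0,0],[0,0,0],[0,0,0],[0,0,0],[0,0,0],[0,0,0],[0,0,0],[0,0,0],[0,0,0]], gripper=0.085)

```text
t: 32.25
eef_pos: [0.5147, -0.3226, 0.0949]
orientation: [-2.134, -2.303, 0.0]
force: [-0.0, 0.3, 0.1]
grip_width: 0.0851
```

```bash
python3 - <<'E'
from h import *
plan(fromG((-.0195,-.0115)),.0732,94.3)
snap('side','s15.png',(100,230,240,370),6)
E
```

```text
t 32.25 p [ 0.5147 -0.3226  0.0949] phi 94.37 tiltcheck [-0.0013  0.0009 -1.    ] grip 0.0851 F [-0.0235  0.2848  0.1336] q [-0.5599  0.4999 -0.1898  0.8827  0.0001  0.9347]
rotz total 0.1 (0.0 rows) then dp tool x -0.0006 y 0.0003 z 0.0217
```

View pics/s15.png

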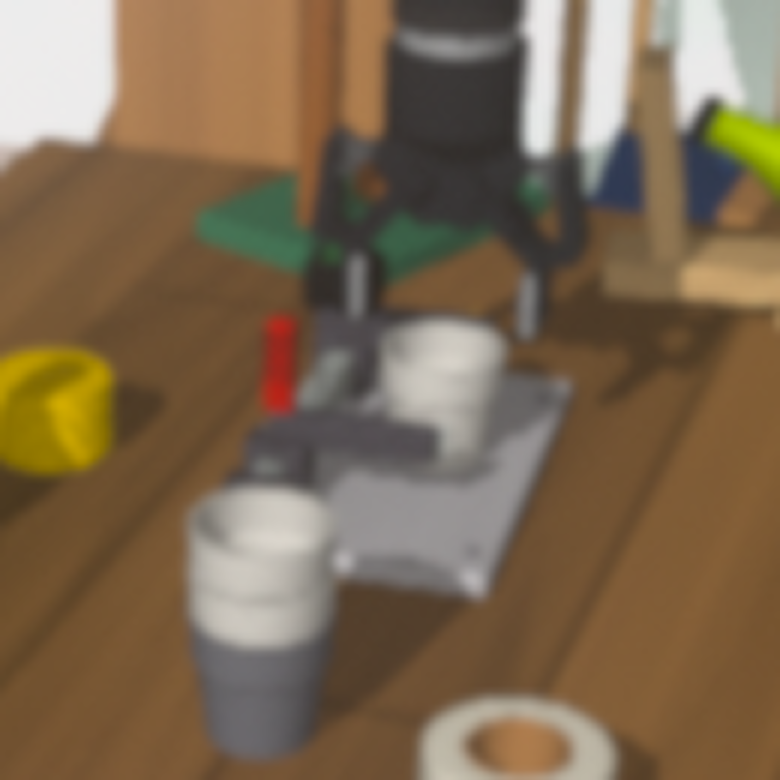

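Request:
drive_tool(dp=[[-0.0005,0,0.01],[0,0,0.008],[0,0,0.004],[0,0,0]], rot=[[0,0,0],[0,0,0],[0,0,0],[0,0,0]])

```text
t: 32.8
eef_pos: [0.5147, -0.3235, 0.0733]
orientation: [-2.135, -2.303, 0.0]
force: [0.4, -0.9, -0.4]
grip_width: 0.0852
```

Request:
drive_tool(dp=[[0,0,0],[0,0,0],[0,0,0],[0,0,0],[0,0,-0.003],[0,0,-0.01],[0,0,-0.02],[0,0,-0.03],[0,0,-0.03],[0,0,-0.03],[0,0,-0.01],[0,0,0]], rot=[[0,0,0],[0,0,0],[0,0,0],[0,0,0],[0,0,0],[0,0,0],[0,0,0],[0,0,0],[0,0,0],[0,0,0],[0,0,0],[0,0,0]], gripper=0.06)

```text
t: 34.3
eef_pos: [0.5153, -0.3238, 0.2072]
orientation: [2.135, 2.303, 0.0]
force: [0.3, 0.2, -0.9]
grip_width: 0.0649
```

```bash
cat >> h.py <<'E'
def pocket(T,i):
    l=[(-.05,-.05),(-.05,.05),(.05,-.05),(.05,.05)][i]; return np.array(T[:2])+yawR(T[2])@np.array(l)
E
python3 - <<'E'
from h import *
T,f,n=fit_tray([.4811,.2847,.1187]); print(T,f,n)
for i in range(4): print(i,pocket(T,i))
plan(pocket(T,1),.2,0)
snap('side','s16.png',(60,344,130,400),2.5); snap('top','t16.png',None,1.5)
E
```

```text
[0.4811 0.2847 0.1187] 100.5 6653
0 [0.4374 0.2291]
1 [0.4255 0.3284]
2 [0.5367 0.241 ]
3 [0.5248 0.3403]
t 34.35 p [ 0.5147 -0.3235  0.2062] phi 94.34 tiltcheck [-0.0007  0.0004 -1.    ] grip 0.0652 F [-1.0921  0.5862 -1.1046] q [-0.5611  0.4226 -0.0107  1.1383 -0.      0.934 ]
rotz total 94.3 (8.8 rows) then dp tool x -0.0892 y -0.6519 z 0.0062
```

View pics/s16.png

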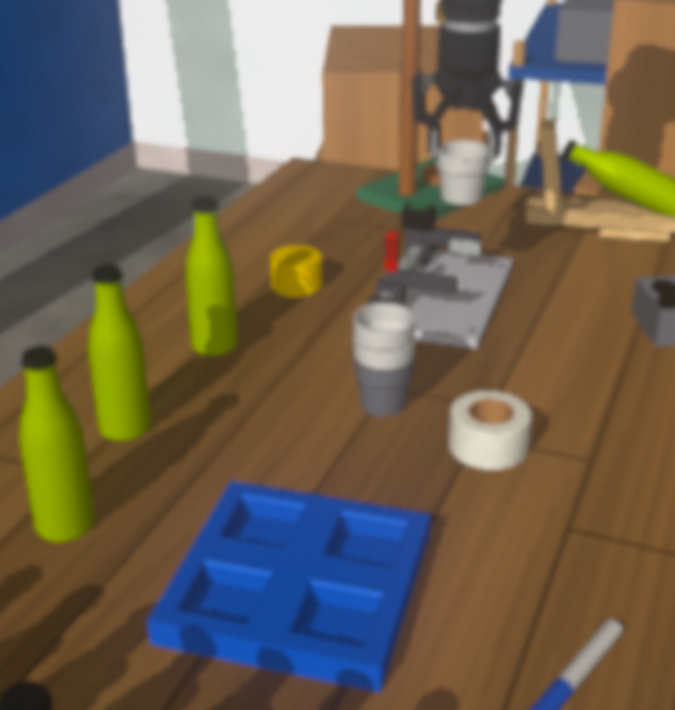

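View pics/t16.png

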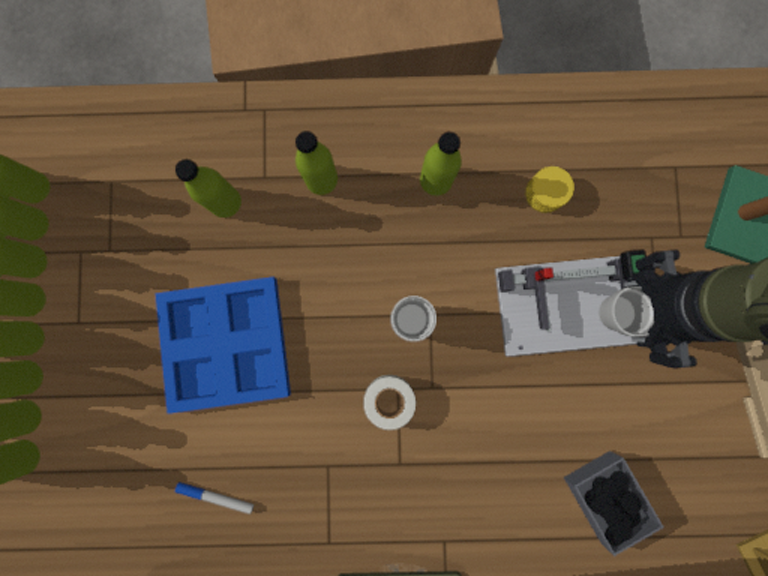

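Only the measured cup is in the gripper, and the tray fit is unchanged. Next, over the tray (pocket 3).

Request:
drive_tool(dp=[[0.02,0.004,0],[0.04,0.004,0],[0.05,0.004,0],[0.05,0.004,0],[0.05,0.004,0],[0.05,0.004,0],[0.05,0.004,0],[0.05,0.004,0],[0.05,0.004,0],[0.05,0.004,0],[0.05,0.004,0],[0.05,0.004,0],[0.05,0.004,0],[0.04,0.004,0],[0.011,0.004,0],[0,0,0],[0,0,0],[0,0,0],[0,0,0]], rot=[[0,0,0],[0,0,0],[0,0,0],[0,0,0],[0,0,0],[0,0,0],[0,0,0],[0,0,0],[0,0,0],[0,0,0],[0,0,0],[0,0,0],[0,0,0],[0,0,-9.5],[0,0,-9.5],[0,0,-9.5],[0,0,-9.5],[0,0,-9.5],[0,0,0]])

```text
t: 36.83
eef_pos: [0.5215, 0.3408, 0.206]
orientation: [-1.028, -2.967, 0.002]
force: [0.0, -0.2, -0.2]
grip_width: 0.065
```

```bash
python3 - <<'E'
from h import *
T=[.4811,.2847,.1187]
snap('side','s17.png',(130,344,130,370),2.8); snap('top','t17.png',(130,330,60,300),3)
plan(pocket(T,3),.2,141.8)
E
```

```text
t 36.925 p [0.522  0.3407 0.2063] phi 141.73 tiltcheck [-0.0011 -0.0004 -1.    ] grip 0.0654 F [-0.249  -0.2733 -1.1   ] q [0.5781 0.4493 0.0333 1.156  0.0002 1.246 ]
rotz total -0.1 (0.0 rows) then dp tool x -0.0025 y 0.0014 z 0.0063
```

View pics/s17.png

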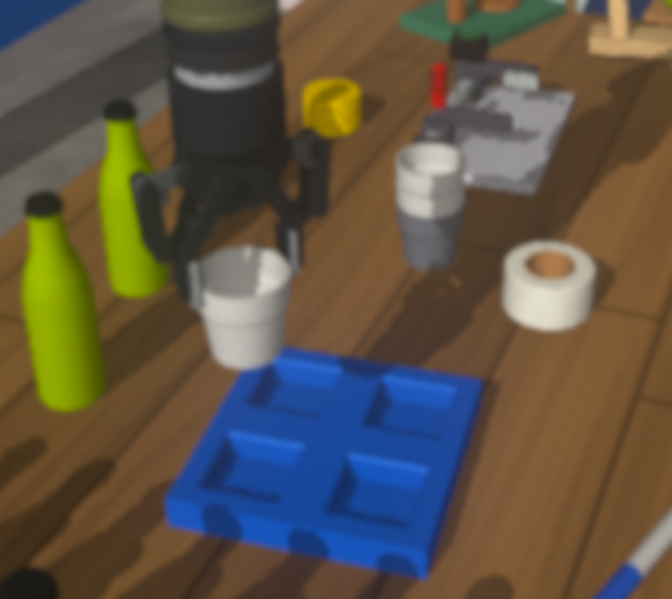

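View pics/t17.png

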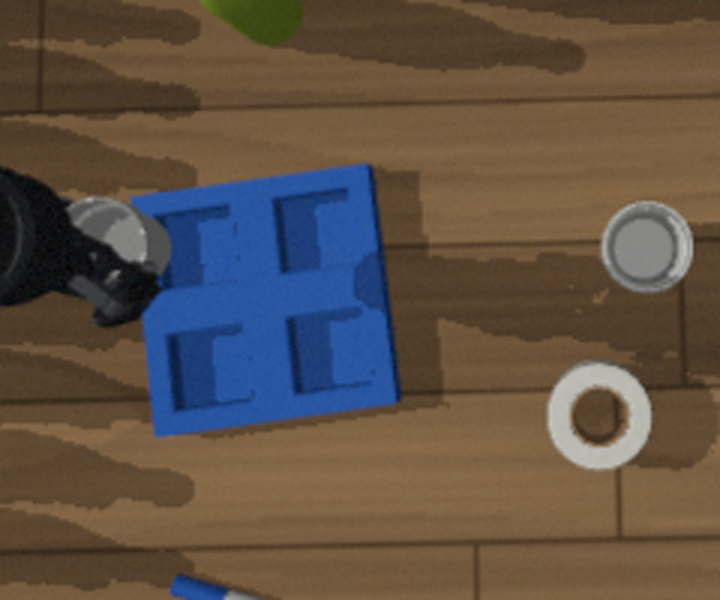

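Tray unmoved. Descend into pocket 3.

Request:
drive_tool(dp=[[-0.0025,0.0014,0.015],[0,0,0.025],[0,0,0.025],[0,0,0.025],[0,0,0.015],[0,0,0.008],[0,0,0.006],[0,0,0.005],[0,0,0.005],[0,0,0.004],[0,0,0.003],[0,0,0]], rot=[[0,0,0],[0,0,0],[0,0,0],[0,0,0],[0,0,0],[0,0,0],[0,0,0],[0,0,0],[0,0,0],[0,0,0],[0,0,0],[0,0,0]])

```text
t: 38.42
eef_pos: [0.5255, 0.3398, 0.0706]
orientation: [-1.027, -2.969, 0.001]
force: [-0.4, 0.1, -0.4]
grip_width: 0.0651
```

Request:
drive_tool(dp=[[0,0,0.002],[0,0,0.0015],[0,0,0.001],[0,0,0]], rot=[[0,0,0],[0,0,0],[0,0,0],[0,0,0]])

```text
t: 38.92
eef_pos: [0.526, 0.3401, 0.0689]
orientation: [1.026, 2.968, 0.002]
force: [-2.8, -2.3, 13.8]
grip_width: 0.0649
```

Request:
drive_tool(dp=[[0,0,-0.002],[0,0,0],[0,0,0],[0,0,0],[0,0,-0.005],[0,0,-0.015],[0,0,-0.03],[0,0,-0.03],[0,0,-0.03],[0,0,-0.025],[0,0,0]], rot=[[0,0,0],[0,0,0],[0,0,0],[0,0,0],[0,0,0],[0,0,0],[0,0,0],[0,0,0],[0,0,0],[0,0,0],[0,0,0]], gripper=0.085)

```text
t: 40.3
eef_pos: [0.5273, 0.341, 0.2069]
orientation: [1.025, 2.965, 0.008]
force: [-0.4, 1.3, -0.4]
grip_width: 0.0851
```

```bash
python3 - <<'E'
from h import *
plan((.5155,-.0313),.2,94.3)
snap('side','s18.png',(200,344,150,320),4); snap('top','t18.png',(170,290,70,220),5)
E
```

```text
t 40.3 p [0.5273 0.341  0.2069] phi 141.85 tiltcheck [ 0.0055  0.0035 -1.    ] grip 0.0851 F [-0.4398  1.2788 -0.418 ] q [ 0.574   0.4514  0.0385  1.1513 -0.      1.2399]
rotz total 47.5 (4.4 rows) then dp tool x -0.3703 y -0.0397 z 0.0069
```

View pics/s18.png

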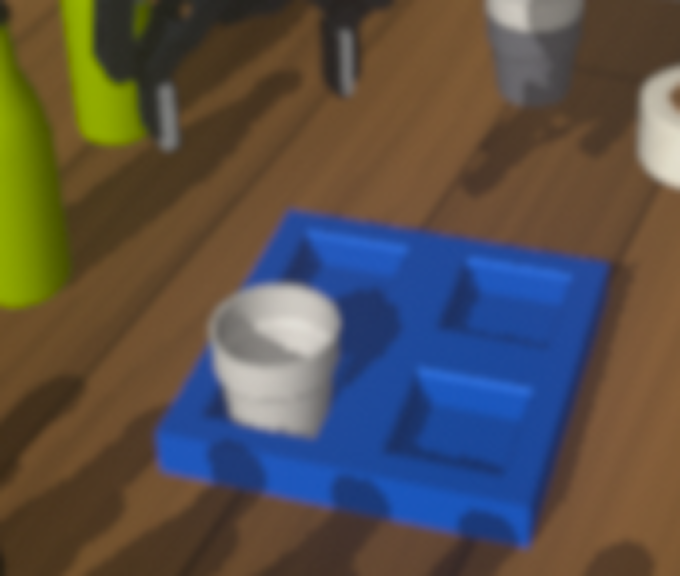

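View pics/t18.png

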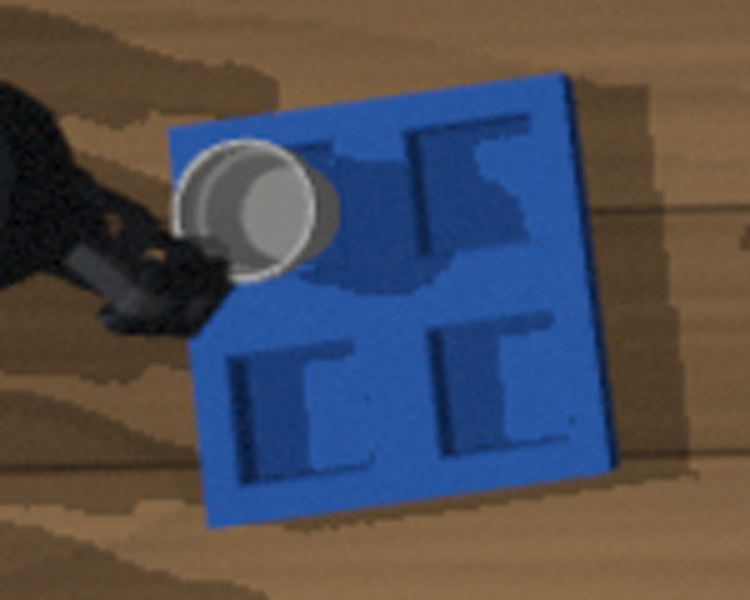

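```bash
cat >> h.py <<'E'
def overlay(n,name,crop,sc,curves):
    im=ctrl.capture(n); r0,r1,c0,c1=crop
    big=cv2.resize(im[r0:r1,c0:c1],None,fx=sc,fy=sc,interpolation=cv2.INTER_CUBIC)
    for P,col in curves:
        q=((proj(n,P)+.5-[c0,r0])*sc*8).astype(int); cv2.polylines(big,[q.reshape(-1,1,2)],True,col,1,cv2.LINE_AA,3)
    cv2.imwrite("pics/"+name,big)
def ring(xy,z,r): 
    a=np.linspace(0,2*np.pi,60); return np.c_[xy[0]+r*np.cos(a),xy[1]+r*np.sin(a),np.full(60,z)]
def cupc(xy,z0): return [(ring(xy,z0+.064,.0335),(0,255,0)),(ring(xy,z0+.04,.0335),(0,255,255)),(ring(xy,z0,.0255),(255,0,255))]
E
python3 - <<'E'
from h import *
T,f,n=fit_tray([.4811,.2847,.1187]); print(T,f,n)
c=pocket(T,3)
overlay("side","o18s.png",(260,330,180,260),9,cupc(c,.006))
overlay("top","o18t.png",(180,250,90,160),9,cupc(c,.006))
E
```

```text
[0.4811 0.2847 0.1187] 100.5 6653
```

View pics/o18s.png

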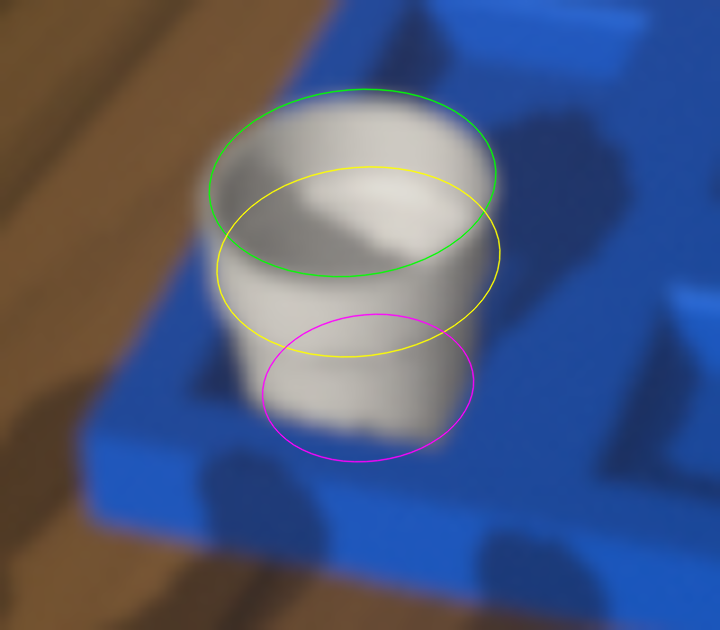

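View pics/o18t.png

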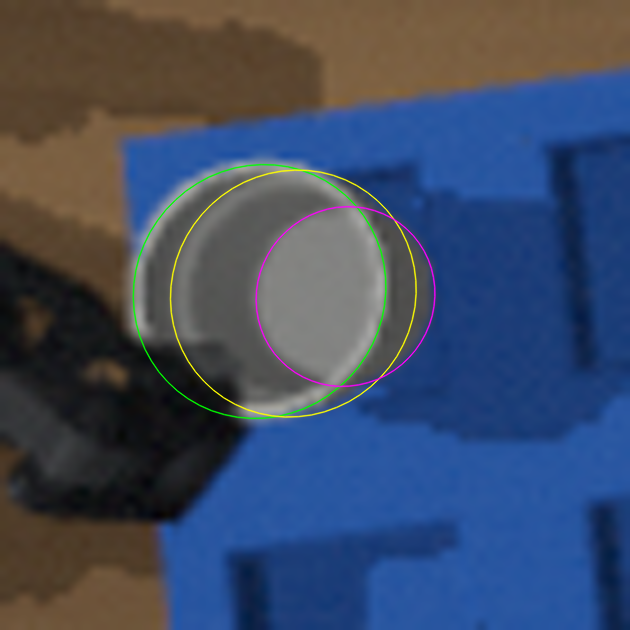

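Cup 1 stands fully down in pocket 3: the top-view rim agrees with the predicted circle to about 0.5 px, and the side view doesn't show it proud. Back to the stack.

Request:
drive_tool(dp=[[0,0,0],[0,0,0],[0,0,0],[0,0,0],[0,0,0],[-0.02,-0.004,0],[-0.04,-0.004,0],[-0.045,-0.004,0],[-0.045,-0.004,0],[-0.045,-0.004,0],[-0.045,-0.004,0],[-0.045,-0.004,0],[-0.04,-0.004,0],[-0.03,-0.004,0],[-0.015,-0.004,0],[0,0,0],[0,0,0]], rot=[[0,0,9.5],[0,0,9.5],[0,0,9.5],[0,0,9.5],[0,0,9.5],[0,0,0],[0,0,0],[0,0,0],[0,0,0],[0,0,0],[0,0,0],[0,0,0],[0,0,0],[0,0,0],[0,0,0],[0,0,0],[0,0,0]])

```text
t: 42.68
eef_pos: [0.5137, -0.0314, 0.2032]
orientation: [-2.134, -2.305, -0.0]
force: [-0.0, -0.4, 0.2]
grip_width: 0.0851
```

```bash
python3 - <<'E'
from h import *
plan((.5155,-.0313),.108,94.3)
overlay("side","o19s.png",(120,240,230,340),6,cupc((.5155,-.0313),.048))
E
```

```text
t 42.675 p [ 0.5137 -0.0314  0.2032] phi 94.42 tiltcheck [-0.0002  0.0005 -1.    ] grip 0.0851 F [-0.0281 -0.3876  0.1783] q [-0.0612  0.2676 -0.2539  1.0495  0.0005  1.4325]
rotz total 0.1 (0.0 rows) then dp tool x -0.0001 y 0.0018 z 0.0952
```

View pics/o19s.png

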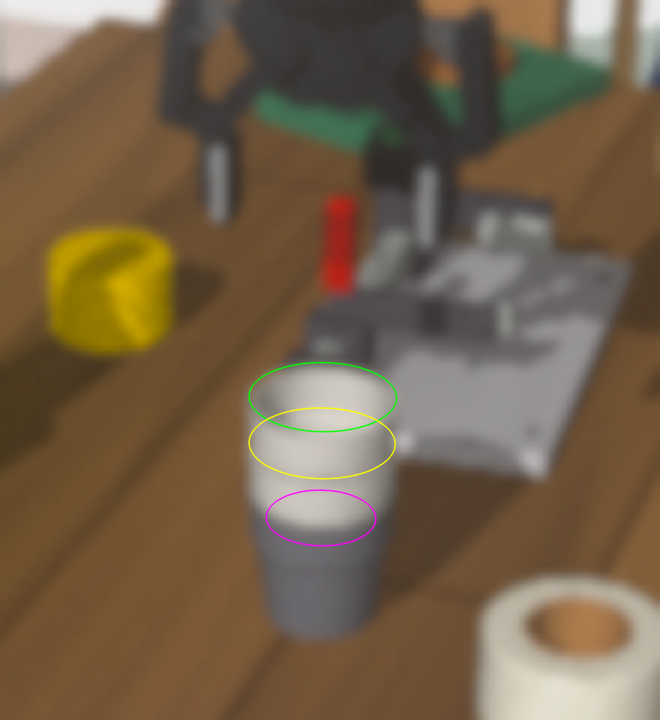

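The stack is where it was, with its rim on the predicted circle. I'll descend and grip the next collar.

Request:
drive_tool(dp=[[0,0.0018,0.02],[0,0,0.025],[0,0,0.02],[0,0,0.015],[0,0,0.01],[0,0,0.005],[0,0,0]], rot=[[0,0,0],[0,0,0],[0,0,0],[0,0,0],[0,0,0],[0,0,0],[0,0,0]])

```text
t: 43.6
eef_pos: [0.5157, -0.0318, 0.1083]
orientation: [-2.135, -2.304, 0.0]
force: [1.1, -0.4, -0.3]
grip_width: 0.0853
```

Request:
drive_tool(dp=[[0,0,0],[0,0,0],[0,0,0],[0,0,0]], rot=[[0,0,0],[0,0,0],[0,0,0],[0,0,0]], gripper=0.06)

```text
t: 44.1
eef_pos: [0.5162, -0.032, 0.1096]
orientation: [2.135, 2.303, 0.002]
force: [-1.6, -0.4, 6.1]
grip_width: 0.065
```

```bash
python3 - <<'E'
from h import *
plan((.5155,-.0313),.108,94.3)
snap("side","s20.png",(130,230,240,330),7)
E
```

```text
t 44.1 p [ 0.5162 -0.032   0.1096] phi 94.34 tiltcheck [ 0.0018 -0.0001 -1.    ] grip 0.0650 F [-1.6192 -0.3708  6.1136] q [-0.0619  0.3479 -0.4047  0.8164  0.      1.4332]
rotz total 0.0 (0.0 rows) then dp tool x 0.0007 y -0.0006 z 0.0016
```

Request:
drive_tool(dp=[[0,0,-0.001],[0,0,-0.002],[0,0,-0.002],[0,0,-0.002],[0,0,0]], rot=[[0,0,0],[0,0,0],[0,0,0],[0,0,0],[0,0,0]])

```text
t: 44.78
eef_pos: [0.5158, -0.0319, 0.1155]
orientation: [2.135, 2.304, 0.0]
force: [0.2, -0.7, -0.8]
grip_width: 0.0644
```

```bash
python3 - <<'E'
from h import *
print(ctrl.get_obs()['eef_pos'],ctrl.get_obs()['force'])
snap("side","s21.png",(130,230,240,330),7)
a=cv2.imread('pics/s20.png');b=cv2.imread('pics/s21.png')
def e(i):
    i=cv2.resize(i[270:640,190:420],None,fx=1.6,fy=1.6).astype(float); return np.clip((i-60)*1.5,0,255).astype(np.uint8)
cv2.imwrite('pics/cmp21.png',np.hstack([e(a),e(b)]))
E
```

```text
[ 0.5158 -0.0319  0.1155] [ 0.2037 -0.7305 -0.8164]
```

View pics/cmp21.png

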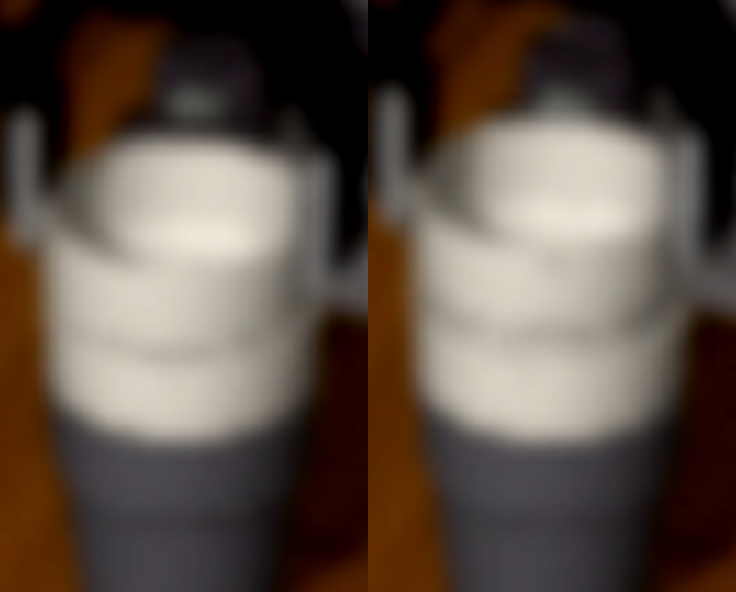

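Only cup_mid rises (the white/grey border stays at row 440). Lift on.

Request:
drive_tool(dp=[[0,0,-0.003],[0,0,-0.005],[0,0,-0.008],[0,0,-0.012],[0,0,-0.015],[0,0,-0.018],[0,0,-0.018],[0,0,-0.012],[0,0,-0.003],[0,0,0]], rot=[[0,0,0],[0,0,0],[0,0,0],[0,0,0],[0,0,0],[0,0,0],[0,0,0],[0,0,0],[0,0,0],[0,0,0]])

```text
t: 46.08
eef_pos: [0.5155, -0.0319, 0.2092]
orientation: [-2.136, -2.304, 0.0]
force: [-0.7, -0.4, -1.0]
grip_width: 0.0646
```

```bash
python3 - <<'E'
from h import *
plan(fromG((-.02,-.004)),.2,94.3)
snap("side","s22.png",(100,240,220,340),5)
E
```

```text
t 46.075 p [ 0.5155 -0.0319  0.2092] phi 94.34 tiltcheck [-0.0002 -0.     -1.    ] grip 0.0646 F [-0.6844 -0.4266 -1.0234] q [-0.0618  0.2669 -0.2384  1.0657 -0.      1.4332]
rotz total 0.0 (0.0 rows) then dp tool x -0.2829 y -0.0228 z 0.0092
```

View pics/s22.png

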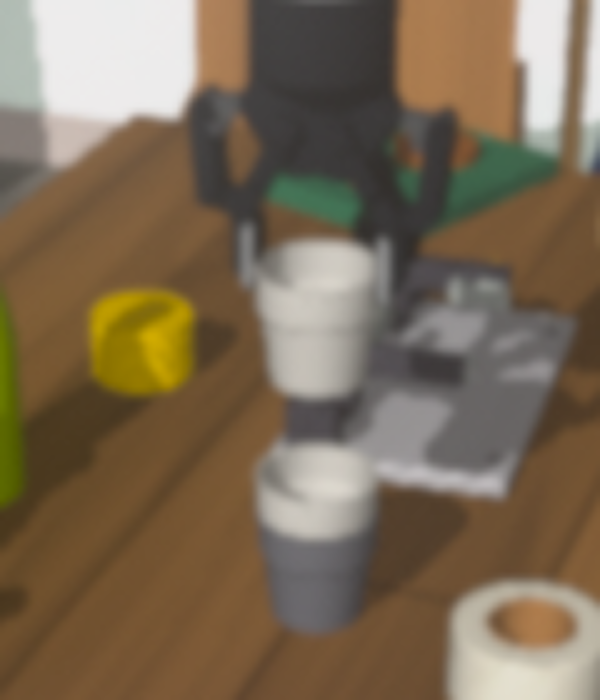

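Request:
drive_tool(dp=[[-0.015,-0.002,0],[-0.03,-0.003,0],[-0.035,-0.003,0],[-0.035,-0.003,0],[-0.035,-0.003,0],[-0.035,-0.003,0],[-0.035,-0.003,0],[-0.03,-0.002,0],[-0.02,-0.001,0],[-0.013,0,0],[0,0,0.015],[0,0,0.025],[0,0,0.025],[0,0,0.025],[0,0,0.02],[0,0,0.012],[0,0,0.006],[0,0,0.003],[0,0,0]], rot=[[0,0,0],[0,0,0],[0,0,0],[0,0,0],[0,0,0],[0,0,0],[0,0,0],[0,0,0],[0,0,0],[0,0,0],[0,0,0],[0,0,0],[0,0,0],[0,0,0],[0,0,0],[0,0,0],[0,0,0],[0,0,0],[0,0,0]])

```text
t: 48.5
eef_pos: [0.5145, -0.316, 0.0787]
orientation: [2.135, 2.304, 0.0]
force: [0.4, 0.1, -0.1]
grip_width: 0.0648
```

Request:
drive_tool(dp=[[0,0,0.0015],[0,0,0.001],[0,0,0.001],[0,0,0]], rot=[[0,0,0],[0,0,0],[0,0,0],[0,0,0]])

```text
t: 49.0
eef_pos: [0.5141, -0.3158, 0.0747]
orientation: [-2.136, -2.304, -0.0]
force: [0.3, 0.9, -1.4]
grip_width: 0.0647
```

Request:
drive_tool(dp=[[0,0,0.001],[0,0,0.001],[0,0,0]], rot=[[0,0,0],[0,0,0],[0,0,0]])

```text
t: 49.38
eef_pos: [0.5142, -0.316, 0.0737]
orientation: [2.135, 2.303, 0.0]
force: [-1.8, 0.9, 5.1]
grip_width: 0.0646
```

Contact. I'll release, rise, turn and go to the thumb grip.

Request:
drive_tool(dp=[[0,0,-0.0005],[0,0,0],[0,0,0],[0,0,0],[0,0,-0.005],[0,0,-0.01],[0,0,-0.02],[0,0,-0.03],[0,0,-0.03],[0,0,-0.025],[0,0,0]], rot=[[0,0,0],[0,0,0],[0,0,0],[0,0,0],[0,0,0],[0,0,0],[0,0,0],[0,0,0],[0,0,0],[0,0,0],[0,0,0]], gripper=0.085)

```text
t: 50.75
eef_pos: [0.5157, -0.3168, 0.1964]
orientation: [2.132, 2.3, 0.002]
force: [0.9, -1.2, 0.5]
grip_width: 0.0852
```

Request:
drive_tool(dp=[[0,0,0],[0,0,0],[0,0,0],[0,0,0],[0,0,0],[0,0,0],[0,0,0],[0,0,0],[0,0,0],[0.015,-0.017,0],[0.02,-0.022,0],[0.02,-0.022,0],[0.015,-0.016,0],[0,0,0],[0,0,0]], rot=[[0,0,10],[0,0,10],[0,0,10],[0,0,10],[0,0,10],[0,0,10],[0,0,10],[0,0,10],[0,0,10],[0,0,0],[0,0,0],[0,0,0],[0,0,0],[0,0,0],[0,0,0]], gripper=0.05)

```text
t: 52.62
eef_pos: [0.5778, -0.2338, 0.1931]
orientation: [3.139, 0.12, -0.001]
force: [0.0, -0.3, 0.2]
grip_width: 0.0498
```

```bash
python3 - <<'E'
from h import *
plan(fromG((.052,.0715)),.102,4.3)
overlay("side","o23s.png",(100,230,240,370),6,cupc(fromG((-.02,-.004)),.012))
overlay("top","o23t.png",(140,270,300,450),5,cupc(fromG((-.02,-.004)),.012))
E
```

```text
t 52.625 p [ 0.5778 -0.2338  0.1931] phi 4.38 tiltcheck [-0.0008 -0.0002 -1.    ] grip 0.0498 F [ 0.0366 -0.2535  0.2097] q [-0.3842  0.4554  0.0082  1.1243 -0.0005  2.6809]
rotz total 0.1 (0.0 rows) then dp tool x 0.0022 y 0.0014 z 0.0911
```

View pics/o23t.png

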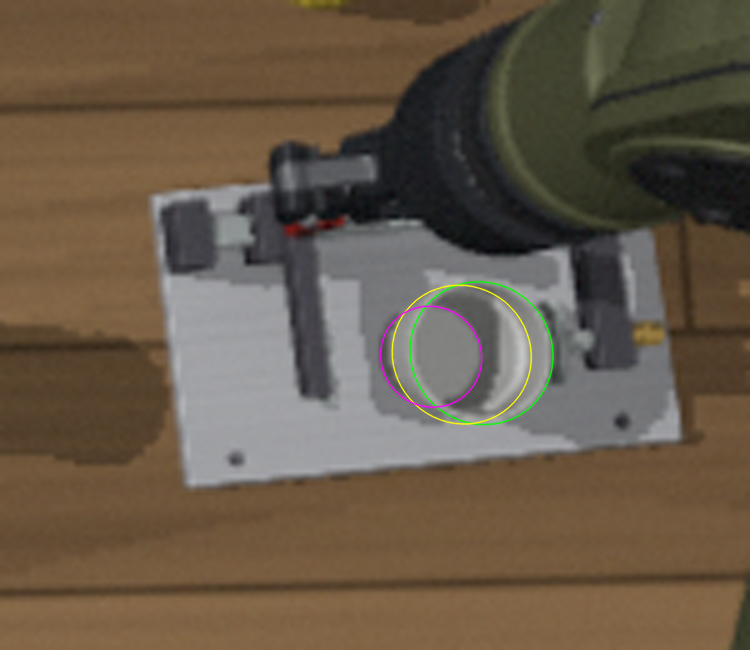

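View pics/o23s.png

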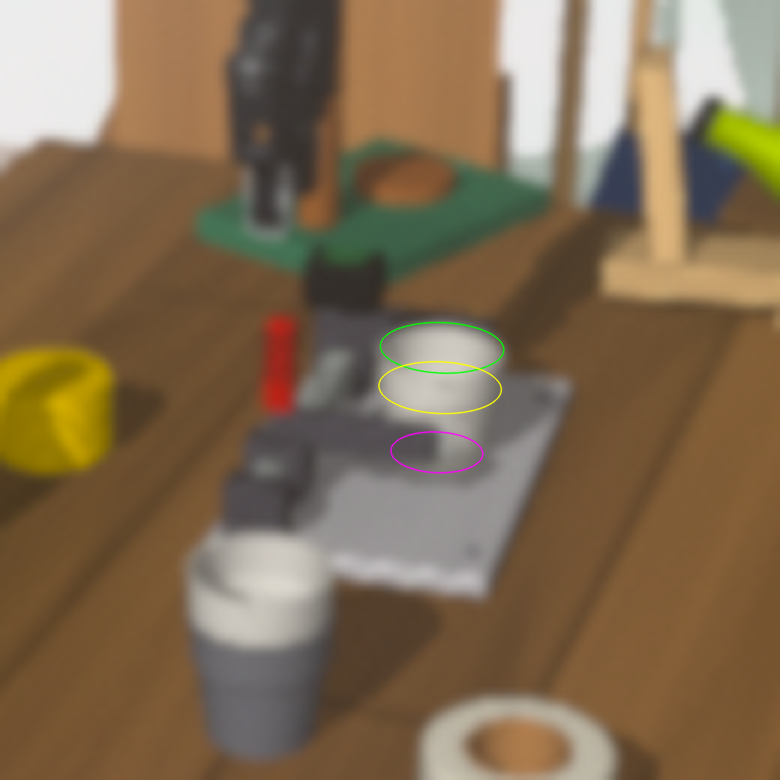

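Request:
drive_tool(dp=[[0.001,0.001,0.015],[0.001,0,0.02],[0,0,0.02],[0,0,0.015],[0,0,0.012],[0,0,0.008],[0,0,0]], rot=[[0,0,0],[0,0,0],[0,0,0],[0,0,0],[0,0,0],[0,0,0],[0,0,0]])

```text
t: 53.6
eef_pos: [0.5799, -0.2345, 0.1028]
orientation: [-3.139, -0.119, 0.001]
force: [0.2, 0.3, 1.4]
grip_width: 0.0499
```

Request:
drive_tool(dp=[[0,0,0],[0,0,0],[0,0,0],[0,0,0],[0,0,0]], rot=[[0,0,0],[0,0,0],[0,0,0],[0,0,0],[0,0,0]], gripper=0.008)

```text
t: 54.22
eef_pos: [0.5807, -0.2348, 0.1041]
orientation: [3.139, 0.119, 0.002]
force: [-0.5, -0.6, 6.2]
grip_width: 0.013
```

```bash
python3 -c "
from h import *
o=ctrl.get_obs();print(toG(o['eef_pos']),o['force'],o['grip_width'],o['eef_pos'])"
```

```text
[0.0526 0.0717] [-0.5089 -0.6215  6.2312] 0.013035173987996982 [ 0.5807 -0.2348  0.1041]
```

Request:
drive_tool(dp=[[0,0.004,0],[0,0.006,0],[0,0.006,0],[0,0.006,0],[0,0.005,0],[0,0.003,0],[0,0.0015,0],[0,0.0015,0],[0,0.0015,0],[0,0.0015,0],[0,0.0015,0],[0,0.0015,0],[0,0.0015,0],[0,0.0015,0],[0,0.0015,0],[0,0.0015,0],[0,0.0015,0],[0,0,0]], rot=[[0,0,0],[0,0,0],[0,0,0],[0,0,0],[0,0,0],[0,0,0],[0,0,0],[0,0,0],[0,0,0],[0,0,0],[0,0,0],[0,0,0],[0,0,0],[0,0,0],[0,0,0],[0,0,0],[0,0,0],[0,0,0]])

```text
t: 56.48
eef_pos: [0.5841, -0.2799, 0.1041]
orientation: [-3.138, -0.12, -0.002]
force: [-0.5, 3.1, 6.9]
grip_width: 0.0132
```

```bash
python3 -c "
from h import *
o=ctrl.get_obs();print(toG(o['eef_pos']),o['force'],o['grip_width'],o['eef_pos'])"
```

```text
[0.0526 0.0264] [-0.5148  3.0764  6.9483] 0.013212600244150134 [ 0.5841 -0.2799  0.1041]
```

Request:
drive_tool(dp=[[0,0.001,0],[0,0,0],[0,0,0],[0,0,0],[0,0,0]], rot=[[0,0,0],[0,0,0],[0,0,0],[0,0,0],[0,0,0]])

```text
t: 57.1
eef_pos: [0.5841, -0.2807, 0.1041]
orientation: [-3.137, -0.12, -0.002]
force: [-0.1, 3.9, 7.8]
grip_width: 0.0131
```

```bash
python3 - <<'E'
from h import *
o=ctrl.get_obs();g=toG(o['eef_pos']);print(g,o['force'],o['eef_pos'])
overlay("top","o24t.png",(175,235,370,440),10,cupc(fromG((-.02,g[1]-.009-.0335)),.012))
overlay("side","o24s.png",(130,200,280,350),9,cupc(fromG((-.02,g[1]-.009-.0335)),.012))
E
```

```text
[0.0526 0.0256] [-0.0782  3.905   7.8187] [ 0.5841 -0.2807  0.1041]
```

View pics/o24t.png

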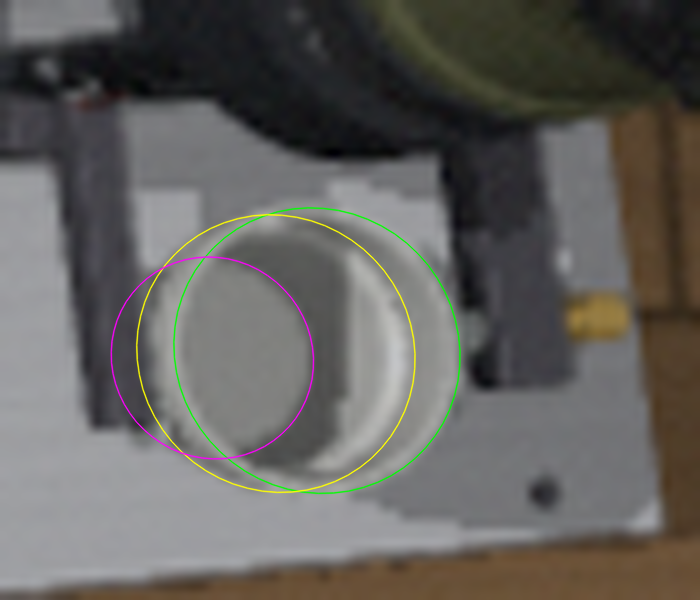

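View pics/o24s.png

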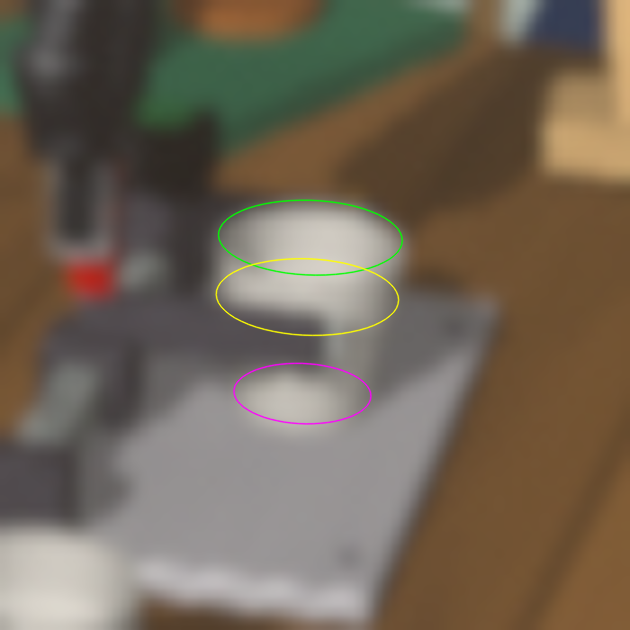

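Same as the first cup: rim on the predicted circle, upright, jaw about 62 mm, anvil about 5 mm in, held 0.6 s. I'll reopen.

Request:
drive_tool(dp=[[0,-0.001,0],[0,-0.0015,0],[0,-0.0015,0],[0,-0.0015,0],[0,-0.0015,0],[0,-0.002,0],[0,-0.004,0],[0,-0.007,0],[0,-0.007,0],[0,-0.007,0],[0,-0.007,0],[0,-0.005,0],[0,-0.002,0],[0,0,0]], rot=[[0,0,0],[0,0,0],[0,0,0],[0,0,0],[0,0,0],[0,0,0],[0,0,0],[0,0,0],[0,0,0],[0,0,0],[0,0,0],[0,0,0],[0,0,0],[0,0,0]])

```text
t: 58.95
eef_pos: [0.5807, -0.2347, 0.1041]
orientation: [3.138, 0.119, 0.002]
force: [-0.2, -0.8, 6.1]
grip_width: 0.013
```

Request:
drive_tool(dp=[[0,0,0],[0,0,0],[0,0,0],[0,0,-0.01],[0,0,-0.025],[0,0,-0.03],[0,0,-0.028],[0,0,0],[0,0,0],[0,0,0],[0,0,0],[0,0,0],[0,0,0],[0,0,0],[0,0,0],[0,0,0]], rot=[[0,0,0],[0,0,0],[0,0,0],[0,0,0],[0,0,0],[0,0,0],[0,0,0],[0,0,-10],[0,0,-10],[0,0,-10],[0,0,-10],[0,0,-10],[0,0,-10],[0,0,-10],[0,0,-10],[0,0,-10]], gripper=0.05)

```text
t: 60.95
eef_pos: [0.5803, -0.2341, 0.1971]
orientation: [2.129, 2.31, 0.001]
force: [-0.1, -0.4, -0.6]
grip_width: 0.0502
```

```bash
python3 - <<'E'
from h import *
plan(fromG((-.0195,-.0115)),.2,94.3)
overlay("top","o25t.png",(140,270,300,450),5,cupc(fromG((-.0195,-.0115)),.012)[:1])
overlay("side","o25s.png",(100,230,240,370),6,cupc(fromG((-.0195,-.0115)),.012)[:1])
E
```

```text
t 60.95 p [ 0.5803 -0.2341  0.1971] phi 94.68 tiltcheck [ 0.0007 -0.0002 -1.    ] grip 0.0502 F [-0.1056 -0.4439 -0.5912] q [-0.3835  0.4565  0.0208  1.1343  0.0001  1.1057]
rotz total 0.4 (0.0 rows) then dp tool x -0.0839 y -0.0718 z -0.0029
```

View pics/o25t.png

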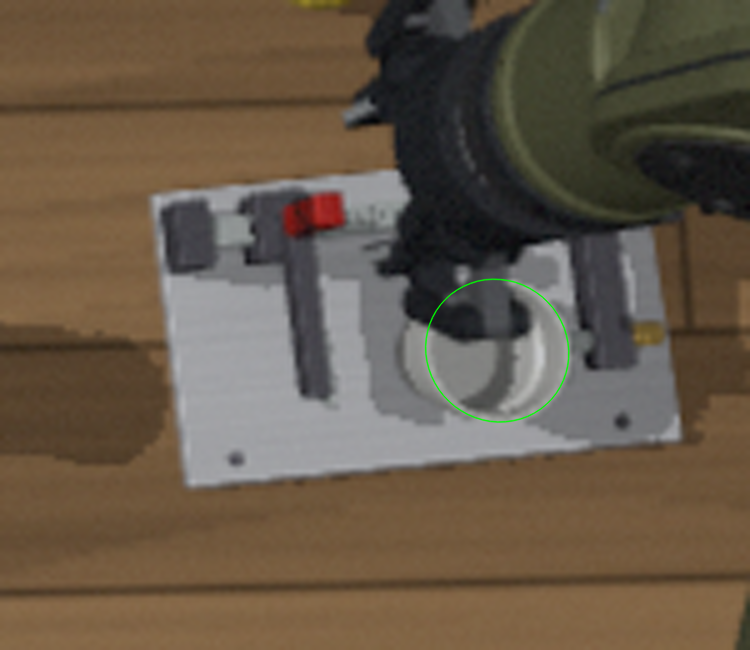

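View pics/o25s.png

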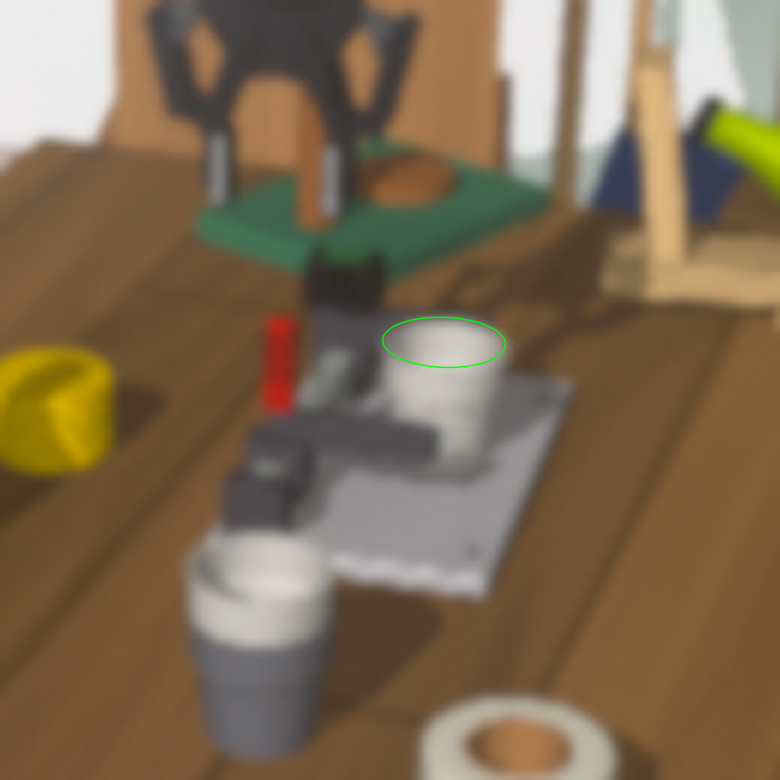

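Request:
drive_tool(dp=[[-0.02,-0.017,0],[-0.025,-0.022,0],[-0.025,-0.022,0],[-0.0142,-0.0108,0],[0,0,0],[0,0,0.015],[0,0,0.02],[0,0,0.02],[0,0,0.02],[0,0,0.015],[0,0,0.015],[0,0,0.01],[0,0,0.007],[0,0,0]], rot=[[0,0,0.3],[0,0,0],[0,0,0],[0,0,0],[0,0,0],[0,0,0],[0,0,0],[0,0,0],[0,0,0],[0,0,0],[0,0,0],[0,0,0],[0,0,0],[0,0,0]], gripper=0.085)

```text
t: 62.8
eef_pos: [0.5144, -0.3231, 0.074]
orientation: [-2.141, -2.298, 0.0]
force: [0.4, -0.2, -0.6]
grip_width: 0.0851
```

```bash
python3 - <<'E'
from h import *
plan(fromG((-.0195,-.0115)),.0735,94.3)
E
```

```text
t 62.8 p [ 0.5144 -0.3231  0.074 ] phi 94.04 tiltcheck [-0.0005  0.0004 -1.    ] grip 0.0851 F [ 0.3987 -0.1975 -0.6397] q [-0.5609  0.5189 -0.2181  0.8343  0.      0.9394]
rotz total -0.3 (0.0 rows) then dp tool x -0.0001 y 0.0006 z 0.0005
```

Request:
drive_tool(dp=[[0,0.0004,0],[0,0,0],[0,0,0],[0,0,0],[0,0,-0.003],[0,0,-0.01],[0,0,-0.02],[0,0,-0.03],[0,0,-0.03],[0,0,-0.03],[0,0,-0.01],[0,0,0]], rot=[[0,0,0],[0,0,0],[0,0,0],[0,0,0],[0,0,0],[0,0,0],[0,0,0],[0,0,0],[0,0,0],[0,0,0],[0,0,0],[0,0,0]], gripper=0.06)

```text
t: 64.3
eef_pos: [0.5152, -0.3234, 0.2077]
orientation: [2.141, 2.298, 0.0]
force: [0.7, 0.0, 0.1]
grip_width: 0.0642
```

```bash
python3 - <<'E'
from h import *
T,f,n=fit_tray([.4811,.2847,.1187]); print(T,f,n)
for i in range(4): print(i,pocket(T,i))
plan(pocket(T,1),.2,94.3)
snap('top','t26.png',None,1.5); snap('side','s26.png',(60,344,130,400),2.5)
E
```

```text
[0.4812 0.2848 0.1146] 95.9375 6659
0 [0.4373 0.2294]
1 [0.4258 0.3287]
2 [0.5366 0.2408]
3 [0.5252 0.3402]
t 64.35 p [ 0.5146 -0.323   0.2066] phi 94.04 tiltcheck [-0.0008  0.0005 -1.    ] grip 0.0642 F [ 0.4025 -0.3021 -0.2196] q [-0.5605  0.422  -0.0106  1.1392 -0.      0.9398]
rotz total -0.3 (0.0 rows) then dp tool x 0.6566 y -0.0397 z 0.0066
```

View pics/t26.png

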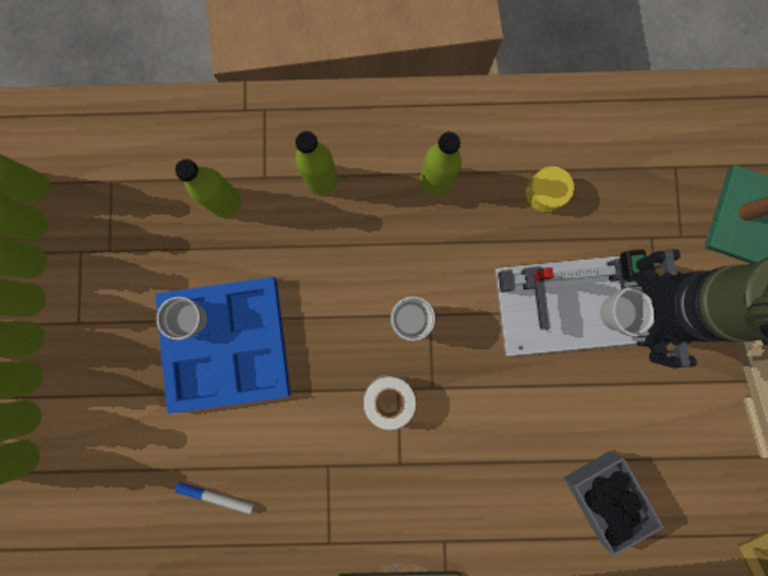

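View pics/s26.png

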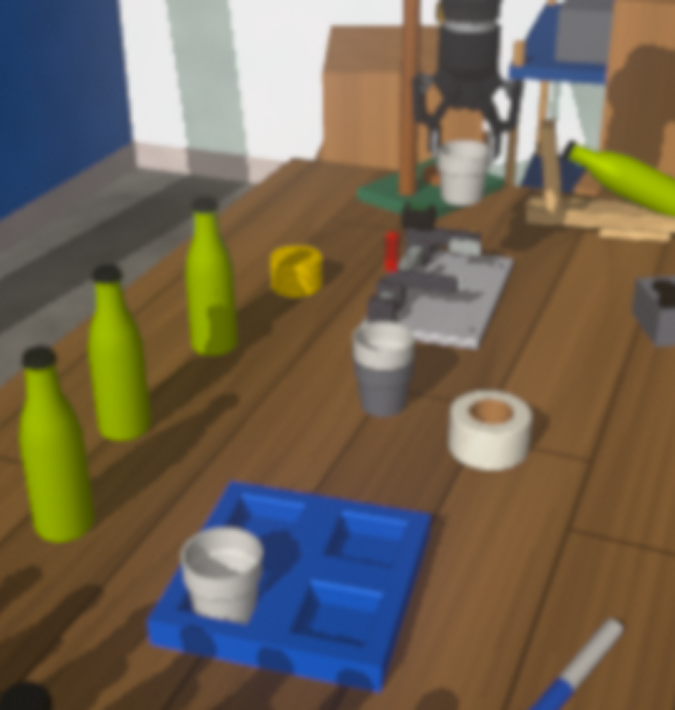

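Request:
drive_tool(dp=[[0.02,-0.0028,0],[0.04,-0.0028,0],[0.05,-0.0028,0],[0.05,-0.0028,0],[0.05,-0.0028,0],[0.05,-0.0028,0],[0.05,-0.0028,0],[0.05,-0.0028,0],[0.05,-0.0028,0],[0.05,-0.0028,0],[0.05,-0.0028,0],[0.05,-0.0028,0],[0.045,-0.0028,0],[0.035,-0.0028,0],[0.016,-0.0028,0],[0,0,0],[0,0,0],[0,0,0],[0,0,0],[0,0,0]], rot=[[0,0,0],[0,0,0],[0,0,0],[0,0,0],[0,0,0],[0,0,0],[0,0,0],[0,0,0],[0,0,0],[0,0,0],[0,0,0],[0,0,0],[0,0,0],[0,0,0],[0,0,-9.5],[0,0,-9.5],[0,0,-9.5],[0,0,-9.5],[0,0,-9.5],[0,0,0]])

```text
t: 66.95
eef_pos: [0.4262, 0.3277, 0.2061]
orientation: [-1.037, -2.964, 0.003]
force: [-0.7, 0.8, -0.8]
grip_width: 0.0643
```

```bash
python3 - <<'E'
from h import *
T=[.4811,.2847,.1187]
c=np.array([[x,y] for x,y in((.1,.1),(-.1,.1),(-.1,-.1),(.1,-.1))])@yawR(T[2]).T+T[:2]
overlay("top",'o27t.png',(170,300,70,220),5,[(np.c_[c,np.full(4,.028)],(0,255,255))]+cupc(pocket(T,3),.006)[:1])
plan(pocket(T,1),.2,141.8)
E
```

```text
t 67.0 p [0.4263 0.3278 0.2063] phi 141.38 tiltcheck [-0.0016 -0.0012 -1.    ] grip 0.0644 F [ 0.1198 -0.2397 -1.258 ] q [ 0.6555  0.3053 -0.1913  1.0762  0.      1.3295]
rotz total -0.4 (0.0 rows) then dp tool x 0.0010 y 0.0000 z 0.0063
```

View pics/o27t.png

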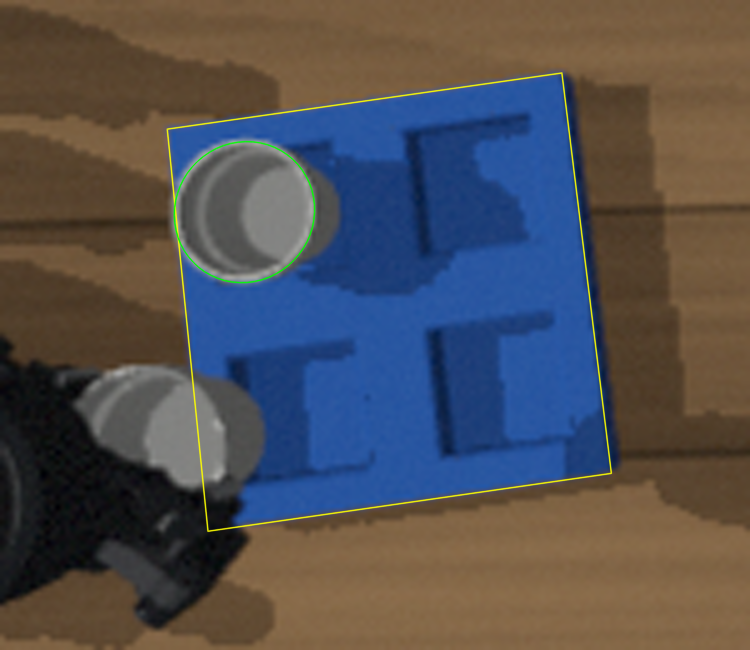

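The tray outline and cup 1's rim both lie on the predictions. Descend into pocket 1.

Request:
drive_tool(dp=[[0.001,0,0.015],[0,0,0.025],[0,0,0.025],[0,0,0.025],[0,0,0.015],[0,0,0.008],[0,0,0.006],[0,0,0.005],[0,0,0.005],[0,0,0.004],[0,0,0.003],[0,0,0]], rot=[[0,0,0],[0,0,0],[0,0,0],[0,0,0],[0,0,0],[0,0,0],[0,0,0],[0,0,0],[0,0,0],[0,0,0],[0,0,0],[0,0,0]])

```text
t: 68.5
eef_pos: [0.4259, 0.3288, 0.0711]
orientation: [-1.035, -2.966, 0.0]
force: [0.7, -0.9, -0.5]
grip_width: 0.064
```

Request:
drive_tool(dp=[[0,0,0.0015],[0,0,0.001],[0,0,0]], rot=[[0,0,0],[0,0,0],[0,0,0]])

```text
t: 68.88
eef_pos: [0.4261, 0.329, 0.0694]
orientation: [1.034, 2.966, 0.001]
force: [-1.5, 0.1, 5.4]
grip_width: 0.0642
```

Request:
drive_tool(dp=[[0,0,-0.0005],[0,0,0],[0,0,0],[0,0,0],[0,0,-0.005],[0,0,-0.015],[0,0,-0.03],[0,0,-0.03],[0,0,-0.03],[0,0,-0.025],[0,0,0]], rot=[[0,0,0],[0,0,0],[0,0,0],[0,0,0],[0,0,0],[0,0,0],[0,0,0],[0,0,0],[0,0,0],[0,0,0],[0,0,0]], gripper=0.085)

```text
t: 70.25
eef_pos: [0.4275, 0.33, 0.2075]
orientation: [1.034, 2.963, 0.008]
force: [0.8, 0.7, -0.5]
grip_width: 0.0848
```

```bash
python3 - <<'E'
from h import *
T=[.4811,.2847,.1187]
plan((.5155,-.0313),.2,94.3)
overlay("top",'o28t.png',(170,300,70,220),5,cupc(pocket(T,3),.006)[:1]+cupc(pocket(T,1),.006)[:1])
overlay("side",'o28s.png',(210,344,170,330),4.5,cupc(pocket(T,3),.006)[:1]+cupc(pocket(T,1),.006)[:1])
E
```

```text
t 70.25 p [0.4275 0.33   0.2075] phi 141.54 tiltcheck [ 0.0048  0.0037 -1.    ] grip 0.0848 F [ 0.766   0.7349 -0.4613] q [ 0.6573  0.3027 -0.1919  1.0701  0.      1.3285]
rotz total 47.2 (4.4 rows) then dp tool x -0.3668 y 0.0607 z 0.0075
```

View pics/o28t.png

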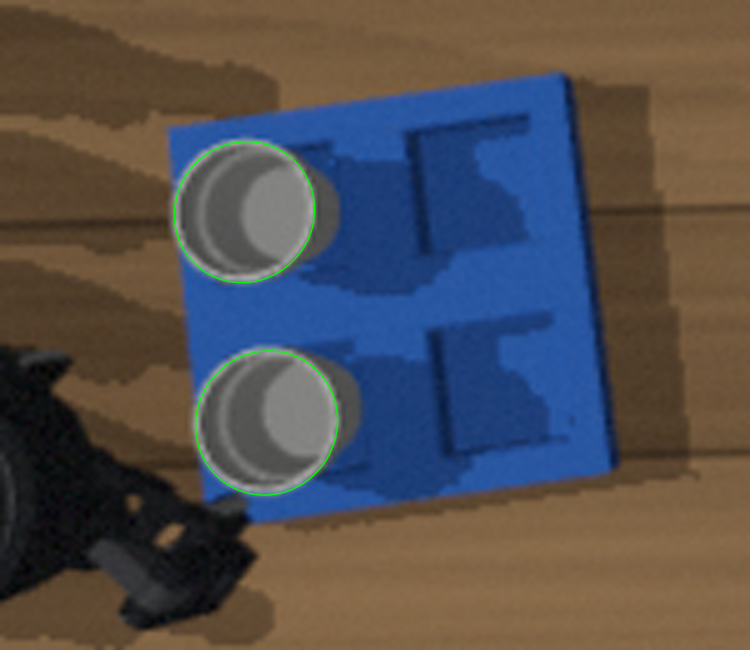

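View pics/o28s.png

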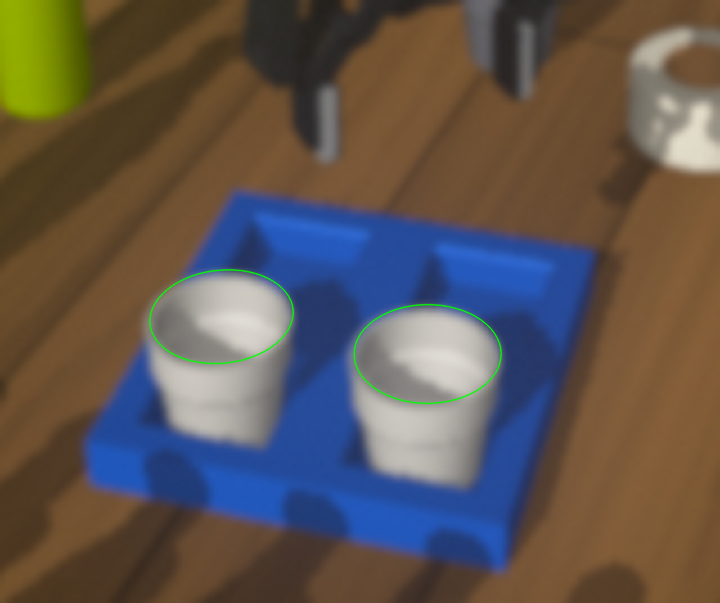

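Both placed cups sit on their predicted rims in both views. Next, the third cup.

Request:
drive_tool(dp=[[0,0,0],[0,0,0],[0,0,0],[0,0,0],[0,0,0],[-0.02,0.006,0],[-0.04,0.006,0],[-0.045,0.006,0],[-0.045,0.006,0],[-0.045,0.006,0],[-0.045,0.006,0],[-0.045,0.006,0],[-0.04,0.006,0],[-0.028,0.007,0],[-0.0135,0.006,0],[0,0,0],[0,0,0]], rot=[[0,0,9.5],[0,0,9.5],[0,0,9.5],[0,0,9.5],[0,0,9.3],[0,0,0],[0,0,0],[0,0,0],[0,0,0],[0,0,0],[0,0,0],[0,0,0],[0,0,0],[0,0,0],[0,0,0],[0,0,0],[0,0,0]])

```text
t: 72.47
eef_pos: [0.5134, -0.0313, 0.2039]
orientation: [-2.136, -2.302, 0.001]
force: [0.2, 0.7, 0.4]
grip_width: 0.0852
```

```bash
python3 - <<'E'
from h import *
plan((.5155,-.0313),.084,94.3)
overlay("side","o29s.png",(120,240,230,340),6,cupc((.5155,-.0313),.024)+cupc((.5155,-.0313),.0)[2:])
E
```

```text
t 72.475 p [ 0.5134 -0.0313  0.2039] phi 94.30 tiltcheck [-0.0012  0.0006 -1.    ] grip 0.0852 F [0.2141 0.7308 0.3827] q [-0.0611  0.2675 -0.2522  1.0524  0.0005  1.4346]
rotz total 0.0 (0.0 rows) then dp tool x -0.0002 y 0.0021 z 0.1199
```

View pics/o29s.png

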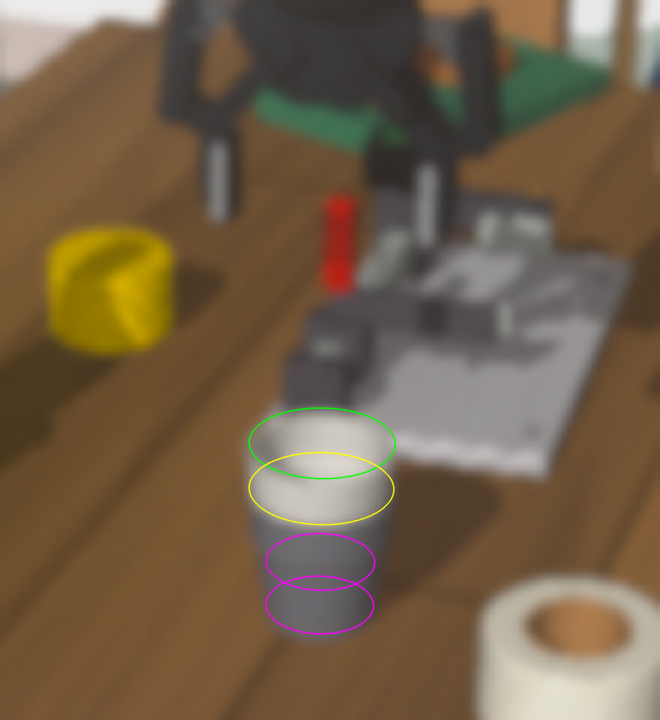

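Request:
drive_tool(dp=[[0,0.0018,0.02],[0,0,0.025],[0,0,0.025],[0,0,0.02],[0,0,0.015],[0,0,0.01],[0,0,0.005],[0,0,0]], rot=[[0,0,0],[0,0,0],[0,0,0],[0,0,0],[0,0,0],[0,0,0],[0,0,0],[0,0,0]])

```text
t: 73.53
eef_pos: [0.5158, -0.032, 0.0843]
orientation: [2.138, 2.302, 0.0]
force: [0.6, 0.6, 0.1]
grip_width: 0.085
```

Request:
drive_tool(dp=[[0,0,0],[0,0,0],[0,0,0],[0,0,0]], rot=[[0,0,0],[0,0,0],[0,0,0],[0,0,0]], gripper=0.06)

```text
t: 74.03
eef_pos: [0.5162, -0.0321, 0.0854]
orientation: [2.137, 2.301, 0.001]
force: [-1.6, -0.7, 5.8]
grip_width: 0.0646
```

```bash
python3 - <<'E'
from h import *
plan((.5155,-.0313),.084,94.3)
snap("side","s30.png",(130,240,240,330),7)
E
```

```text
t 74.025 p [ 0.5162 -0.0321  0.0854] phi 94.24 tiltcheck [ 0.0015 -0.0001 -1.    ] grip 0.0646 F [-1.6081 -0.7418  5.8087] q [-0.0622  0.3742 -0.4383  0.7569 -0.      1.4347]
rotz total -0.1 (0.0 rows) then dp tool x 0.0009 y -0.0007 z 0.0014
```

Request:
drive_tool(dp=[[0,0,-0.001],[0,0,-0.002],[0,0,-0.002],[0,0,-0.002],[0,0,0]], rot=[[0,0,0],[0,0,0],[0,0,0],[0,0,0],[0,0,0]])

```text
t: 74.7
eef_pos: [0.516, -0.032, 0.0915]
orientation: [2.137, 2.302, 0.0]
force: [0.0, -0.5, -0.7]
grip_width: 0.0644
```

```bash
python3 - <<'E'
from h import *
print(ctrl.get_obs()['eef_pos'],ctrl.get_obs()['force'])
snap("side","s31.png",(130,240,240,330),7)
a=cv2.imread('pics/s30.png');b=cv2.imread('pics/s31.png')
def e(i):
    i=cv2.resize(i[320:720,190:420],None,fx=1.5,fy=1.5).astype(float); return np.clip((i-40)*1.3,0,255).astype(np.uint8)
cv2.imwrite('pics/cmp31.png',np.hstack([e(a),e(b)]))
E
```

```text
[ 0.516  -0.032   0.0915] [ 0.0271 -0.4767 -0.6601]
```

View pics/cmp31.png

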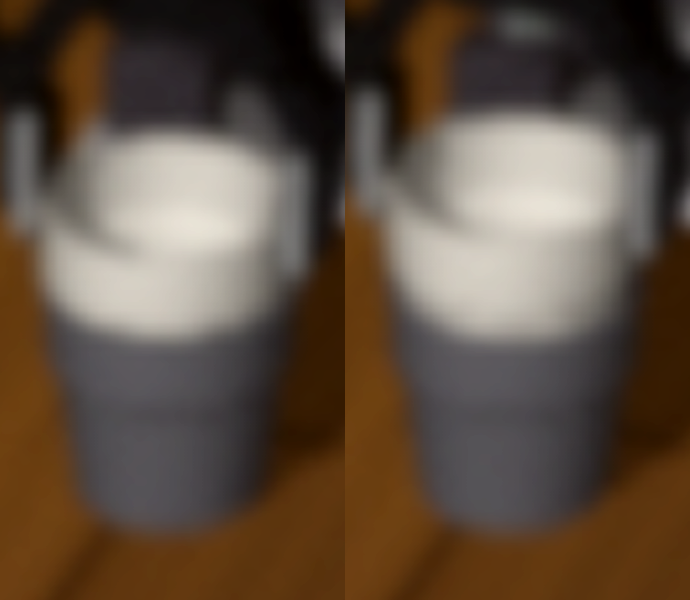

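The grey cup stays (base at row 530 in both) while the white one rises. Lift on and carry to the gauge.

Request:
drive_tool(dp=[[0,0,-0.003],[0,0,-0.005],[0,0,-0.008],[0,0,-0.012],[0,0,-0.015],[0,0,-0.02],[0,0,-0.023],[0,0,-0.018],[0,0,-0.01],[0,0,-0.004],[0,0,0]], rot=[[0,0,0],[0,0,0],[0,0,0],[0,0,0],[0,0,0],[0,0,0],[0,0,0],[0,0,0],[0,0,0],[0,0,0],[0,0,0]])

```text
t: 76.12
eef_pos: [0.5156, -0.032, 0.2092]
orientation: [-2.138, -2.302, 0.0]
force: [-0.5, -0.2, -0.5]
grip_width: 0.0645
```

```bash
python3 - <<'E'
from h import *
plan(fromG((-.02,-.004)),.2,94.3)
snap("side","s32.png",(100,240,220,340),5)
E
```

```text
t 76.125 p [ 0.5156 -0.032   0.2092] phi 94.24 tiltcheck [-0.0002 -0.     -1.    ] grip 0.0645 F [-0.4613 -0.1687 -0.5466] q [-0.062   0.2672 -0.2381  1.0657 -0.      1.4347]
rotz total -0.1 (0.0 rows) then dp tool x -0.2827 y -0.0230 z 0.0092
```

View pics/s32.png

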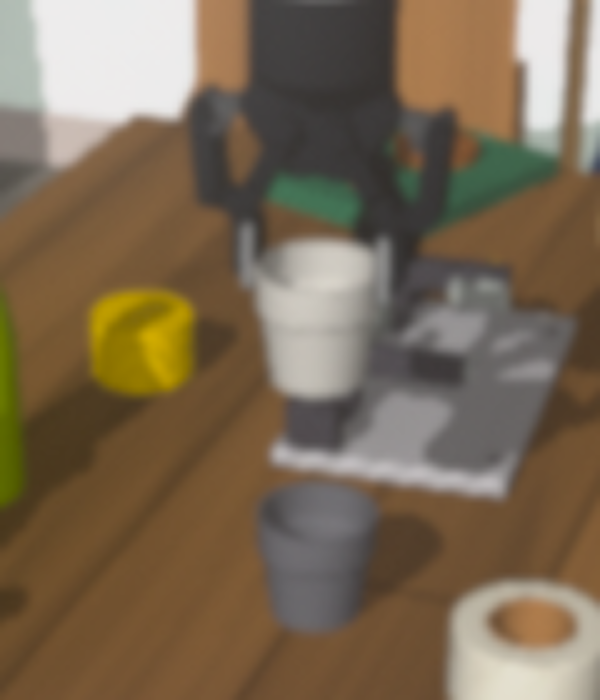

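The white cup is free and the grey cup stands. Same carry as before.

Request:
drive_tool(dp=[[-0.015,-0.002,0],[-0.03,-0.003,0],[-0.035,-0.003,0],[-0.035,-0.003,0],[-0.035,-0.003,0],[-0.035,-0.003,0],[-0.035,-0.003,0],[-0.03,-0.002,0],[-0.02,-0.001,0],[-0.013,0,0],[0,0,0.015],[0,0,0.025],[0,0,0.025],[0,0,0.025],[0,0,0.02],[0,0,0.012],[0,0,0.006],[0,0,0.003],[0,0,0]], rot=[[0,0,0],[0,0,0],[0,0,0],[0,0,0],[0,0,0],[0,0,0],[0,0,0],[0,0,0],[0,0,0],[0,0,0],[0,0,0],[0,0,0],[0,0,0],[0,0,0],[0,0,0],[0,0,0],[0,0,0],[0,0,0],[0,0,0]])

```text
t: 78.55
eef_pos: [0.5141, -0.3161, 0.0787]
orientation: [2.137, 2.302, 0.0]
force: [-0.3, 0.3, 0.2]
grip_width: 0.0645
```

Request:
drive_tool(dp=[[0,0,0.0015],[0,0,0.0015],[0,0,0.001],[0,0,0.001],[0,0,0]], rot=[[0,0,0],[0,0,0],[0,0,0],[0,0,0],[0,0,0]])

```text
t: 79.18
eef_pos: [0.5138, -0.316, 0.0735]
orientation: [2.138, 2.302, -0.0]
force: [-0.8, -0.2, 2.1]
grip_width: 0.0644
```

Request:
drive_tool(dp=[[0,0,0],[0,0,0],[0,0,0],[0,0,0],[0,0,-0.005],[0,0,-0.01],[0,0,-0.02],[0,0,-0.03],[0,0,-0.03],[0,0,-0.025],[0,0,0]], rot=[[0,0,0],[0,0,0],[0,0,0],[0,0,0],[0,0,0],[0,0,0],[0,0,0],[0,0,0],[0,0,0],[0,0,0],[0,0,0]], gripper=0.085)

```text
t: 80.55
eef_pos: [0.5154, -0.3169, 0.1964]
orientation: [2.134, 2.298, 0.002]
force: [-1.0, 0.3, 0.3]
grip_width: 0.085
```

Request:
drive_tool(dp=[[0,0,0],[0,0,0],[0,0,0],[0,0,0],[0,0,0],[0,0,0],[0,0,0],[0,0,0],[0,0,0],[0.016,-0.017,0],[0.02,-0.022,0],[0.02,-0.022,0],[0.016,-0.016,0],[0,0,0],[0,0,0]], rot=[[0,0,10],[0,0,10],[0,0,10],[0,0,10],[0,0,10],[0,0,10],[0,0,10],[0,0,10],[0,0,10],[0,0,0],[0,0,0],[0,0,0],[0,0,0],[0,0,0],[0,0,0]], gripper=0.05)

```text
t: 82.42
eef_pos: [0.5794, -0.2341, 0.193]
orientation: [3.139, 0.116, -0.002]
force: [-0.2, 0.7, -0.4]
grip_width: 0.05
```

```bash
python3 - <<'E'
from h import *
plan(fromG((.052,.0718)),.102,4.3)
overlay("top","o33t.png",(140,270,300,450),5,cupc(fromG((-.02,-.004)),.012)[:1])
E
```

```text
t 82.425 p [ 0.5794 -0.2341  0.193 ] phi 4.24 tiltcheck [-0.001  -0.0003 -1.    ] grip 0.0500 F [-0.2351  0.7145 -0.3557] q [-0.3837  0.4584  0.0129  1.1261 -0.0006  2.684 ]
rotz total -0.1 (0.0 rows) then dp tool x 0.0006 y 0.0006 z 0.0910
```

View pics/o33t.png

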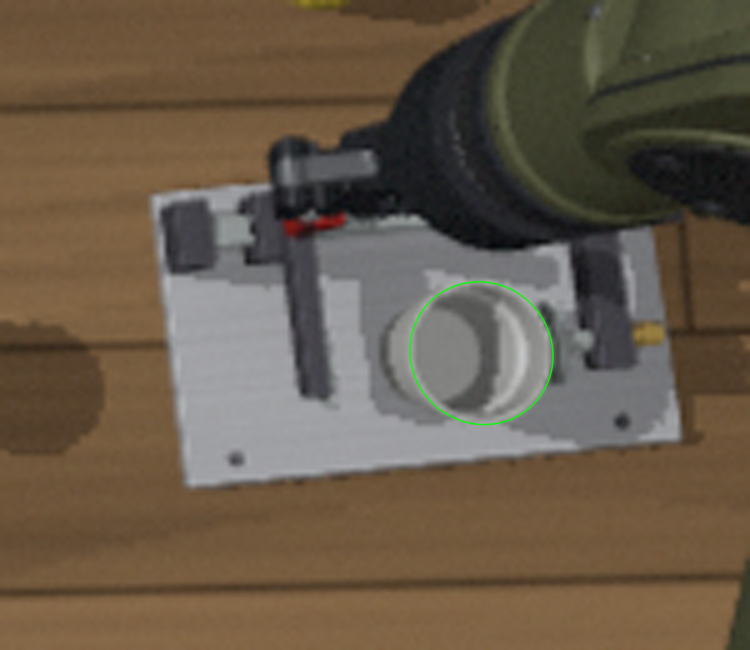

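Request:
drive_tool(dp=[[0.0005,0.0005,0.015],[0,0,0.02],[0,0,0.02],[0,0,0.015],[0,0,0.012],[0,0,0.008],[0,0,0]], rot=[[0,0,0],[0,0,0],[0,0,0],[0,0,0],[0,0,0],[0,0,0],[0,0,0]])

```text
t: 83.35
eef_pos: [0.5801, -0.2342, 0.1028]
orientation: [-3.139, -0.116, 0.001]
force: [0.1, 0.3, 0.2]
grip_width: 0.0501
```

Request:
drive_tool(dp=[[0,0,0],[0,0,0],[0,0,0],[0,0,0],[0,0,0]], rot=[[0,0,0],[0,0,0],[0,0,0],[0,0,0],[0,0,0]], gripper=0.008)

```text
t: 83.98
eef_pos: [0.581, -0.2345, 0.1041]
orientation: [3.139, 0.116, 0.002]
force: [-0.4, -0.2, 6.6]
grip_width: 0.0129
```

```bash
python3 -c "
from h import *
o=ctrl.get_obs();print(toG(o['eef_pos']),o['force'],o['grip_width'],o['eef_pos'])"
```

```text
[0.0529 0.072 ] [-0.3574 -0.1941  6.5854] 0.012946595431027086 [ 0.581  -0.2345  0.1041]
```

Request:
drive_tool(dp=[[0,0.004,0],[0,0.006,0],[0,0.006,0],[0,0.006,0],[0,0.005,0],[0,0.003,0],[0,0.0015,0],[0,0.0015,0],[0,0.0015,0],[0,0.0015,0],[0,0.0015,0],[0,0.0015,0],[0,0.0015,0],[0,0.0015,0],[0,0.0015,0],[0,0.0015,0],[0,0.0015,0],[0,0,0]], rot=[[0,0,0],[0,0,0],[0,0,0],[0,0,0],[0,0,0],[0,0,0],[0,0,0],[0,0,0],[0,0,0],[0,0,0],[0,0,0],[0,0,0],[0,0,0],[0,0,0],[0,0,0],[0,0,0],[0,0,0],[0,0,0]])

```text
t: 86.22
eef_pos: [0.5843, -0.2796, 0.1041]
orientation: [-3.138, -0.117, -0.002]
force: [-0.1, 3.2, 6.4]
grip_width: 0.0134
```

Request:
drive_tool(dp=[[0,0.001,0],[0,0,0],[0,0,0],[0,0,0],[0,0,0]], rot=[[0,0,0],[0,0,0],[0,0,0],[0,0,0],[0,0,0]])

```text
t: 86.85
eef_pos: [0.5844, -0.2804, 0.1041]
orientation: [-3.137, -0.117, -0.002]
force: [0.5, 2.6, 6.5]
grip_width: 0.0133
```

```bash
python3 - <<'E'
from h import *
o=ctrl.get_obs();g=toG(o['eef_pos']);print(g,o['force'],o['eef_pos'])
overlay("top","o34t.png",(175,235,370,440),10,cupc(fromG((-.02,g[1]-.009-.0335)),.012)[:1])
E
```

```text
[0.0529 0.0259] [0.4736 2.647  6.4705] [ 0.5844 -0.2804  0.1041]
```

View pics/o34t.png

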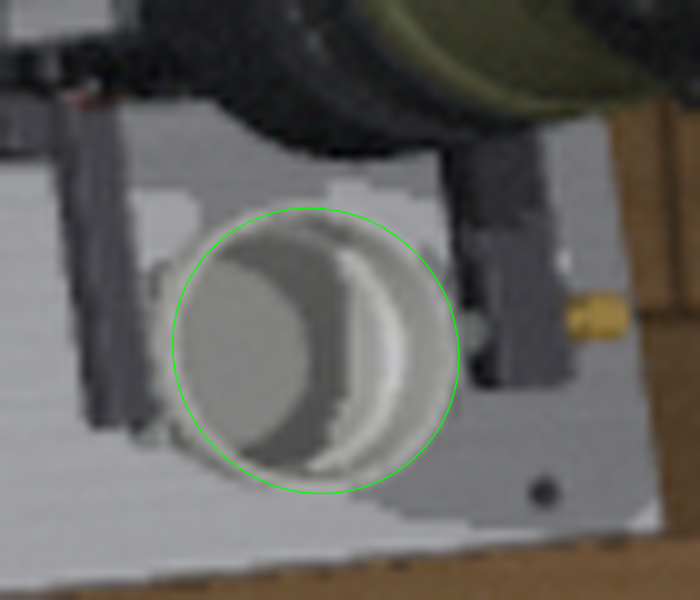

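Same reading position as before; earlier cups sprang back about 5 mm when the jaw opened, which confirms the anvil travel. I'll reopen.

Request:
drive_tool(dp=[[0,-0.001,0],[0,-0.0015,0],[0,-0.0015,0],[0,-0.0015,0],[0,-0.0015,0],[0,-0.002,0],[0,-0.004,0],[0,-0.007,0],[0,-0.007,0],[0,-0.007,0],[0,-0.007,0],[0,-0.005,0],[0,-0.002,0],[0,0,0]], rot=[[0,0,0],[0,0,0],[0,0,0],[0,0,0],[0,0,0],[0,0,0],[0,0,0],[0,0,0],[0,0,0],[0,0,0],[0,0,0],[0,0,0],[0,0,0],[0,0,0]])

```text
t: 88.65
eef_pos: [0.581, -0.2343, 0.1041]
orientation: [3.138, 0.116, 0.002]
force: [-0.1, -0.8, 5.0]
grip_width: 0.013
```

Request:
drive_tool(dp=[[0,0,0],[0,0,0],[0,0,0],[0,0,-0.01],[0,0,-0.025],[0,0,-0.03],[0,0,-0.028],[0,0,0],[0,0,0],[0,0,0],[0,0,0],[0,0,0],[0,0,0],[0,0,0],[0,0,0],[0,0,0],[0,0,0]], rot=[[0,0,0],[0,0,0],[0,0,0],[0,0,0],[0,0,0],[0,0,0],[0,0,0],[0,0,-10],[0,0,-10],[0,0,-10],[0,0,-10],[0,0,-10],[0,0,-10],[0,0,-10],[0,0,-10],[0,0,-10],[0,0,0]], gripper=0.05)

```text
t: 90.78
eef_pos: [0.5805, -0.2338, 0.1969]
orientation: [2.14, 2.3, 0.0]
force: [0.9, 0.5, -0.4]
grip_width: 0.0504
```

```bash
python3 - <<'E'
from h import *
plan(fromG((-.0195,-.0115)),.2,94.3)
overlay("top","o35t.png",(140,270,300,450),5,cupc(fromG((-.0195,-.0115)),.012)[:1])
E
```

```text
t 90.775 p [ 0.5805 -0.2338  0.1969] phi 94.13 tiltcheck [ 0.0006 -0.0002 -1.    ] grip 0.0504 F [ 0.8633  0.4621 -0.4476] q [-0.3829  0.4568  0.0209  1.1342  0.      1.1158]
rotz total -0.2 (0.0 rows) then dp tool x -0.0842 y -0.0720 z -0.0031
```

View pics/o35t.png

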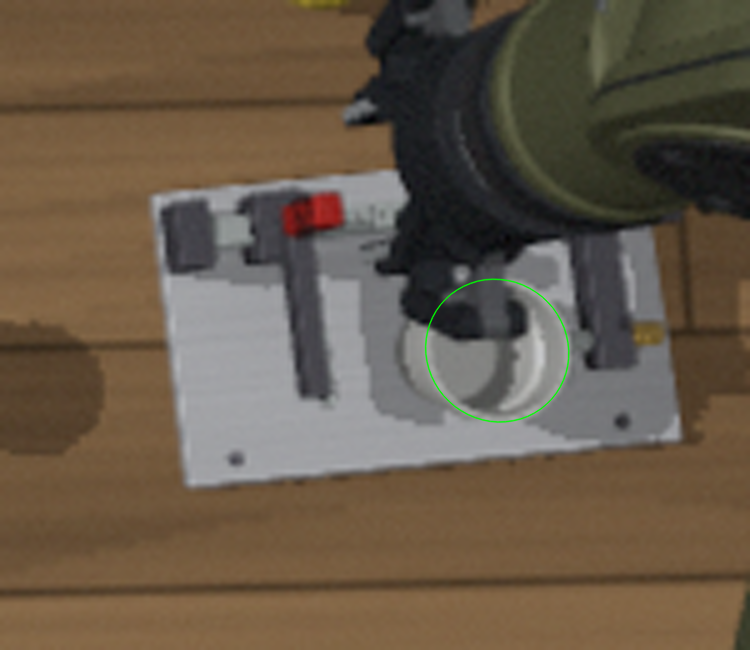

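Request:
drive_tool(dp=[[-0.02,-0.017,0],[-0.025,-0.022,0],[-0.025,-0.022,0],[-0.0142,-0.011,0],[0,0,0],[0,0,0.015],[0,0,0.02],[0,0,0.02],[0,0,0.02],[0,0,0.015],[0,0,0.015],[0,0,0.01],[0,0,0.007],[0,0,0]], rot=[[0,0,-0.2],[0,0,0],[0,0,0],[0,0,0],[0,0,0],[0,0,0],[0,0,0],[0,0,0],[0,0,0],[0,0,0],[0,0,0],[0,0,0],[0,0,0],[0,0,0]], gripper=0.085)

```text
t: 92.58
eef_pos: [0.5149, -0.3232, 0.0739]
orientation: [-2.133, -2.305, 0.0]
force: [-0.9, 0.0, 0.1]
grip_width: 0.0852
```

Request:
drive_tool(dp=[[0,0.0003,0],[0,0,0],[0,0,0],[0,0,0],[0,0,-0.003],[0,0,-0.01],[0,0,-0.02],[0,0,-0.03],[0,0,-0.03],[0,0,-0.03],[0,0,-0.01],[0,0,0]], rot=[[0,0,0],[0,0,0],[0,0,0],[0,0,0],[0,0,0],[0,0,0],[0,0,0],[0,0,0],[0,0,0],[0,0,0],[0,0,0],[0,0,0]], gripper=0.06)

```text
t: 94.08
eef_pos: [0.5156, -0.3234, 0.2077]
orientation: [2.133, 2.305, 0.0]
force: [0.5, 0.5, -0.5]
grip_width: 0.0641
```

```bash
python3 - <<'E'
from h import *
T=[.4811,.2847,.1187]
print(fit_tray(T))
plan(pocket(T,0),.2,94.3)
c=np.array([[x,y] for x,y in((.1,.1),(-.1,.1),(-.1,-.1),(.1,-.1))])@yawR(T[2]).T+T[:2]
overlay("top",'o36t.png',(150,310,80,400),2.4,[(np.c_[c,np.full(4,.028)],(0,255,255))]+cupc(pocket(T,3),.006)[:1]+cupc(pocket(T,1),.006)[:1])
snap('side','s36.png',(60,344,130,400),2.5)
E
```

```text
(array([0.4812, 0.2849, 0.115 ]), np.float64(99.6875), np.uint64(6649))
t 94.125 p [ 0.515  -0.3231  0.2066] phi 94.44 tiltcheck [-0.0008  0.0005 -1.    ] grip 0.0645 F [-0.7513 -0.3858 -0.789 ] q [-0.5602  0.4225 -0.0097  1.1395 -0.      0.933 ]
rotz total 0.1 (0.0 rows) then dp tool x 0.5565 y -0.0360 z 0.0066
```

View pics/o36t.png

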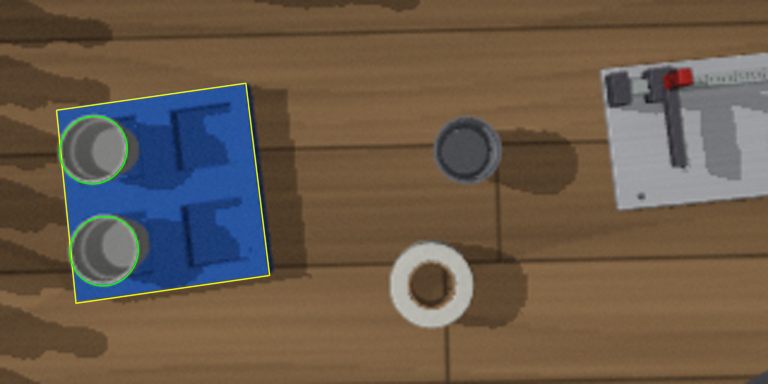

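View pics/s36.png

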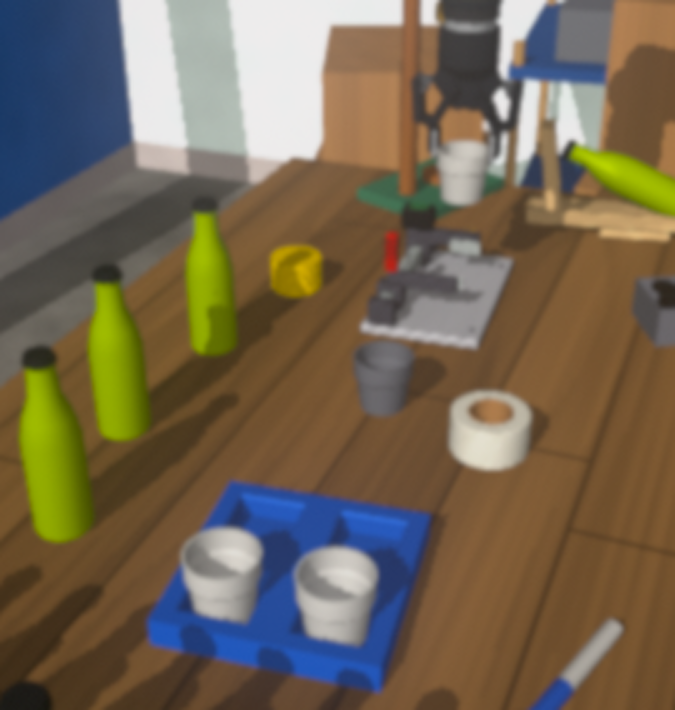

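Tray, placed cups, grey cup and bottles are all unmoved, with the last cup in hand. Going to pocket 0.

Request:
drive_tool(dp=[[0.02,-0.0027,0],[0.04,-0.0027,0],[0.05,-0.0027,0],[0.05,-0.0027,0],[0.05,-0.0027,0],[0.05,-0.0027,0],[0.05,-0.0027,0],[0.05,-0.0027,0],[0.05,-0.0027,0],[0.05,-0.0027,0],[0.045,-0.0027,0],[0.033,-0.0027,0],[0.0185,-0.0027,0],[0,0,0],[0,0,0],[0,0,0],[0,0,0],[0,0,0]], rot=[[0,0,0],[0,0,0],[0,0,0],[0,0,0],[0,0,0],[0,0,0],[0,0,0],[0,0,0],[0,0,0],[0,0,0],[0,0,0],[0,0,0],[0,0,-9.5],[0,0,-9.5],[0,0,-9.5],[0,0,-9.5],[0,0,-9.5],[0,0,0]])

```text
t: 96.48
eef_pos: [0.4365, 0.2285, 0.2062]
orientation: [-1.027, -2.967, 0.003]
force: [-0.4, -1.1, -1.4]
grip_width: 0.0641
```

```bash
python3 - <<'E'
from h import *
T=[.4811,.2847,.1187]
c=np.array([[x,y] for x,y in((.1,.1),(-.1,.1),(-.1,-.1),(.1,-.1))])@yawR(T[2]).T+T[:2]
overlay("top",'o37t.png',(170,300,70,220),5,[(np.c_[c,np.full(4,.028)],(0,255,255))]+cupc(pocket(T,3),.006)[:1])
plan(pocket(T,0),.2,141.8)
E
```

```text
t 96.525 p [0.4367 0.2286 0.2064] phi 141.79 tiltcheck [-0.0016 -0.0008 -1.    ] grip 0.0644 F [-0.3889 -1.4115 -0.4396] q [ 0.4823  0.2307 -0.2963  1.0457  0.      1.1492]
rotz total -0.0 (0.0 rows) then dp tool x -0.0002 y 0.0008 z 0.0064
```

View pics/o37t.png

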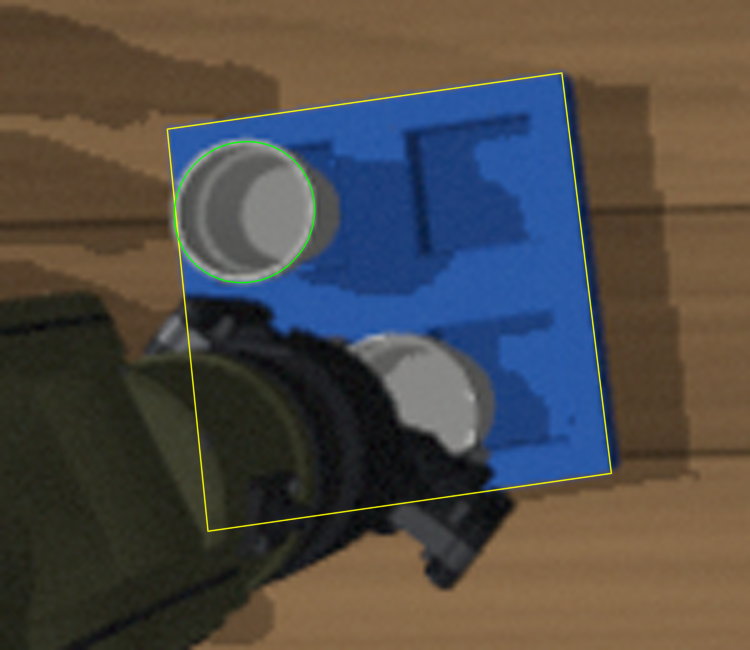

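Request:
drive_tool(dp=[[0,0.0005,0.015],[0,0,0.025],[0,0,0.025],[0,0,0.025],[0,0,0.015],[0,0,0.008],[0,0,0.006],[0,0,0.005],[0,0,0.005],[0,0,0.004],[0,0,0.003],[0,0,0]], rot=[[0,0,0],[0,0,0],[0,0,0],[0,0,0],[0,0,0],[0,0,0],[0,0,0],[0,0,0],[0,0,0],[0,0,0],[0,0,0],[0,0,0]])

```text
t: 98.02
eef_pos: [0.4374, 0.2292, 0.0712]
orientation: [-1.024, -2.97, 0.0]
force: [0.1, -0.0, -1.1]
grip_width: 0.0645
```

Request:
drive_tool(dp=[[0,0,0.0015],[0,0,0.001],[0,0,0]], rot=[[0,0,0],[0,0,0],[0,0,0]])

```text
t: 98.4
eef_pos: [0.4377, 0.2293, 0.0694]
orientation: [1.024, 2.97, 0.001]
force: [-2.0, 0.3, 4.5]
grip_width: 0.0644
```

Request:
drive_tool(dp=[[0,0,-0.0005],[0,0,0],[0,0,0],[0,0,0],[0,0,-0.005],[0,0,-0.015],[0,0,-0.03],[0,0,-0.03],[0,0,-0.03],[0,0,-0.025],[0,0,0]], rot=[[0,0,0],[0,0,0],[0,0,0],[0,0,0],[0,0,0],[0,0,0],[0,0,0],[0,0,0],[0,0,0],[0,0,0],[0,0,0]], gripper=0.085)

```text
t: 99.78
eef_pos: [0.439, 0.23, 0.2065]
orientation: [1.023, 2.967, 0.006]
force: [0.2, 0.5, -0.8]
grip_width: 0.0848
```

Request:
drive_tool(dp=[[0,0,-0.02],[-0.015,0.01,-0.02],[-0.03,0.02,0],[-0.04,0.025,0],[-0.04,0.025,0],[-0.04,0.025,0],[-0.04,0.02,0],[-0.03,0.01,0],[0,0,0],[0,0,0]], rot=[[0,0,0],[0,0,0],[0,0,0],[0,0,0],[0,0,0],[0,0,0],[0,0,0],[0,0,0],[0,0,0],[0,0,0]])

```text
t: 101.02
eef_pos: [0.7049, 0.1907, 0.2429]
orientation: [-1.023, -2.968, 0.002]
force: [-0.3, 1.0, -0.8]
grip_width: 0.0852
```

```bash
python3 - <<'E'
from h import *
T=[.4811,.2847,.1187]
print(ctrl.get_obs()['eef_pos'], ctrl.get_obs()['t'])
c=np.array([[x,y] for x,y in((.1,.1),(-.1,.1),(-.1,-.1),(.1,-.1))])@yawR(T[2]).T+T[:2]
r=sum([cupc(pocket(T,i),.006)[:1] for i in (0,1,3)],[])
overlay("top",'o38t.png',(170,300,70,220),5,[(np.c_[c,np.full(4,.028)],(0,255,255))]+r)
overlay("side",'o38s.png',(210,344,170,330),4.5,r)
snap('top','t38.png',None,1.5); snap('side','s38.png',None,1.5)
print(fit_tray(T))
E
```

```text
[0.7049 0.1907 0.2429] 101.025
(array([0.4856, 0.2787, 0.1043]), np.float64(5404.0625), np.uint64(1285))
```

View pics/o38t.png

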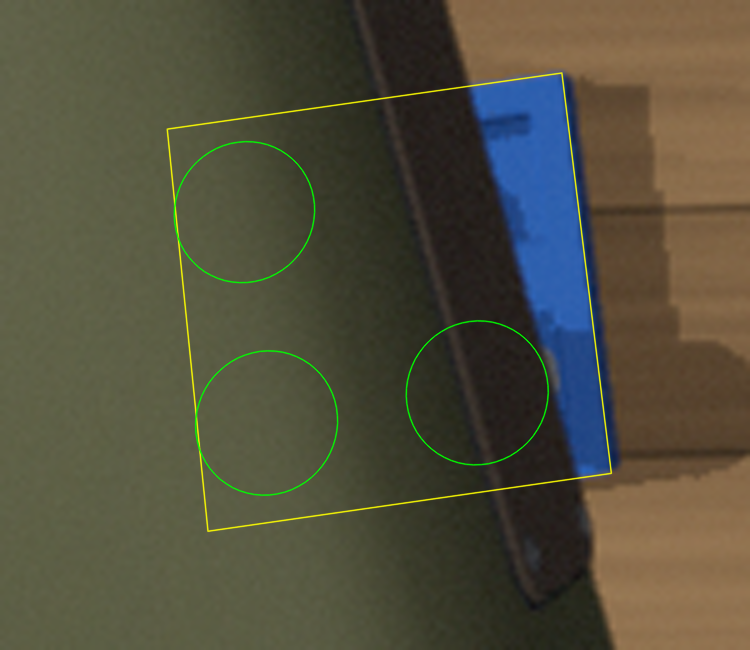

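View pics/o38s.png

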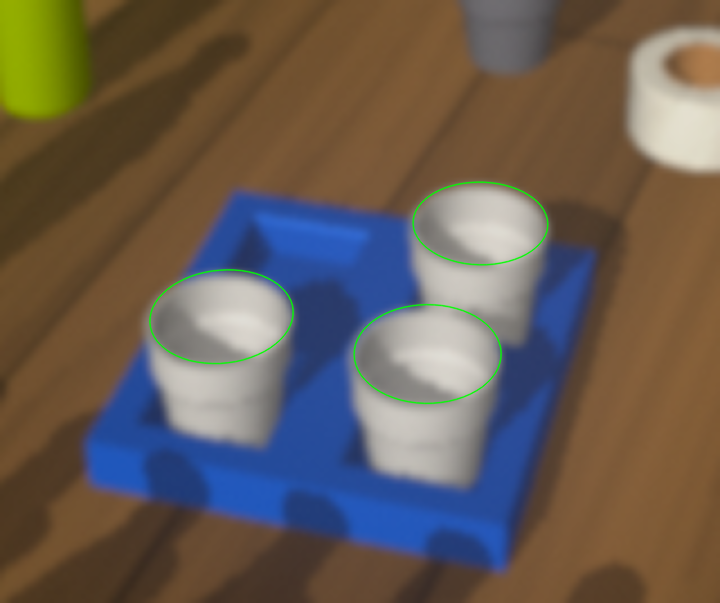

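View pics/t38.png

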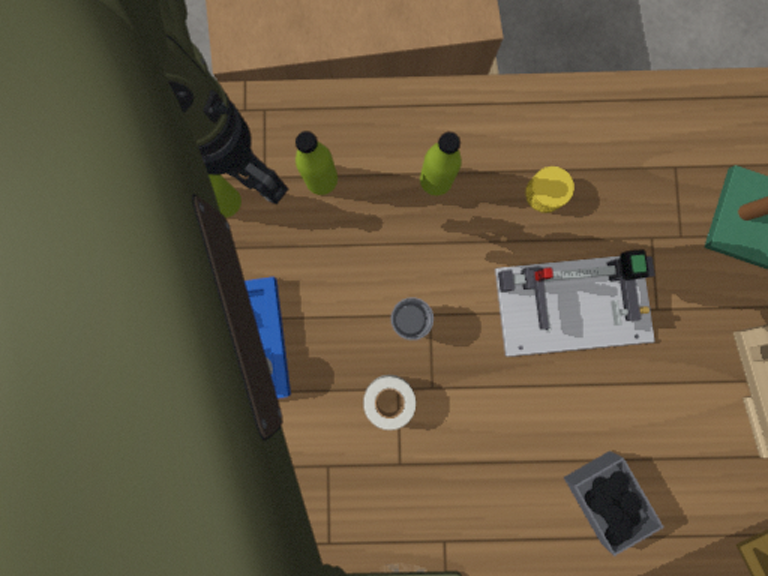

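View pics/s38.png

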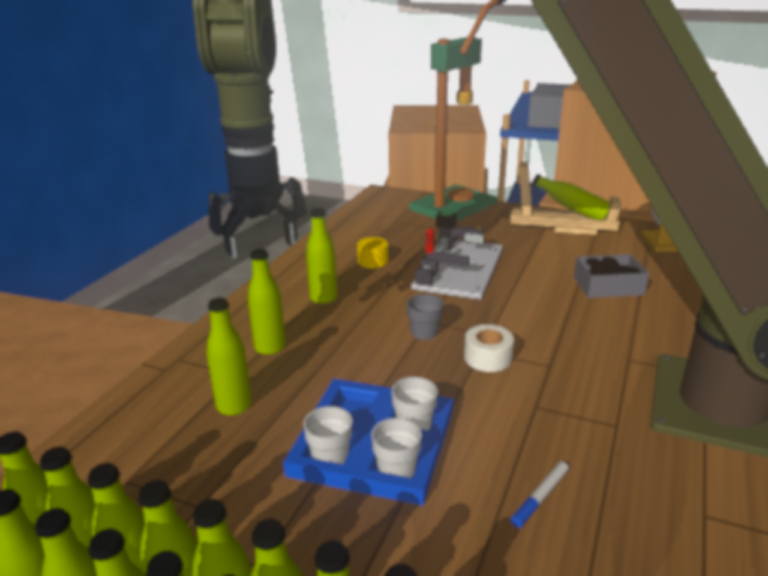

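The retreat went out over the bottles rather than back (tips about 40 mm above them, all bottles still upright), and the arm hides the tray from the top camera. I'll raise and move clear to check.

Request:
drive_tool(dp=[[0,0,-0.03],[0.005,-0.015,-0.03],[0.012,-0.028,0],[0.014,-0.033,0],[0.014,-0.033,0],[0.014,-0.033,0],[0.014,-0.033,0],[0.014,-0.033,0],[0.014,-0.033,0],[0.009,-0.025,0],[0,-0.01,0],[0,0,0],[0,0,0]], rot=[[0,0,0],[0,0,0],[0,0,0],[0,0,0],[0,0,0],[0,0,0],[0,0,0],[0,0,0],[0,0,0],[0,0,0],[0,0,0],[0,0,0],[0,0,0]])

```text
t: 102.9
eef_pos: [0.45, 0.0416, 0.3043]
orientation: [1.024, 2.969, 0.001]
force: [0.3, 0.3, -0.1]
grip_width: 0.085
```

```bash
python3 - <<'E'
from h import *
T=[.4811,.2847,.1187]
o=ctrl.get_obs(); print(o['eef_pos'], o['t'],o['force'],abs(o['qvel']).max())
c=np.array([[x,y] for x,y in((.1,.1),(-.1,.1),(-.1,-.1),(.1,-.1))])@yawR(T[2]).T+T[:2]
r=sum([cupc(pocket(T,i),.006)[:1] for i in (0,1,3)],[])
overlay("top",'o39t.png',(170,300,70,220),5,[(np.c_[c,np.full(4,.028)],(0,255,255))]+r)
snap('side','s39.png',None,1.5)
print(fit_tray(T))
E
```

```text
[0.45   0.0416 0.3043] 102.9 [ 0.2764  0.2694 -0.1212] 0.01042005771214727
(array([0.5235, 0.2917, 0.091 ]), np.float64(2870.625), np.uint64(3767))
```

View pics/o39t.png

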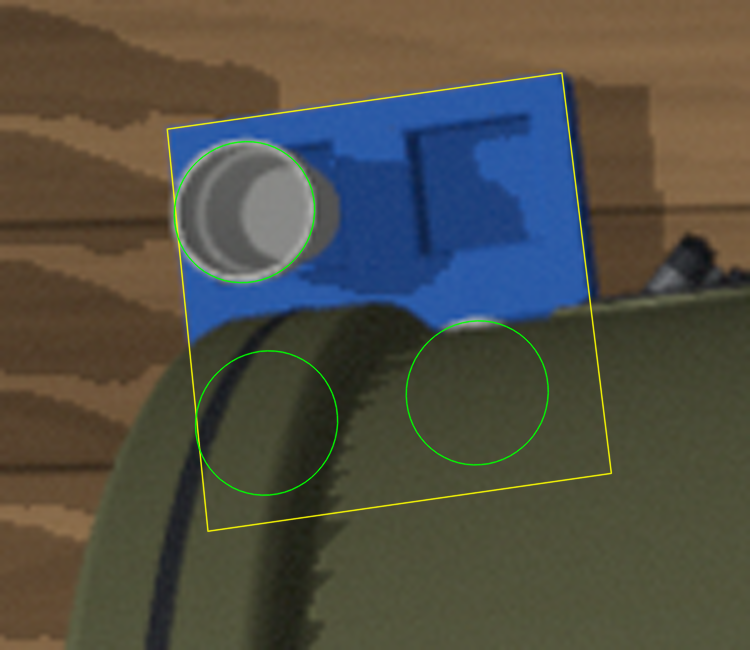

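View pics/s39.png

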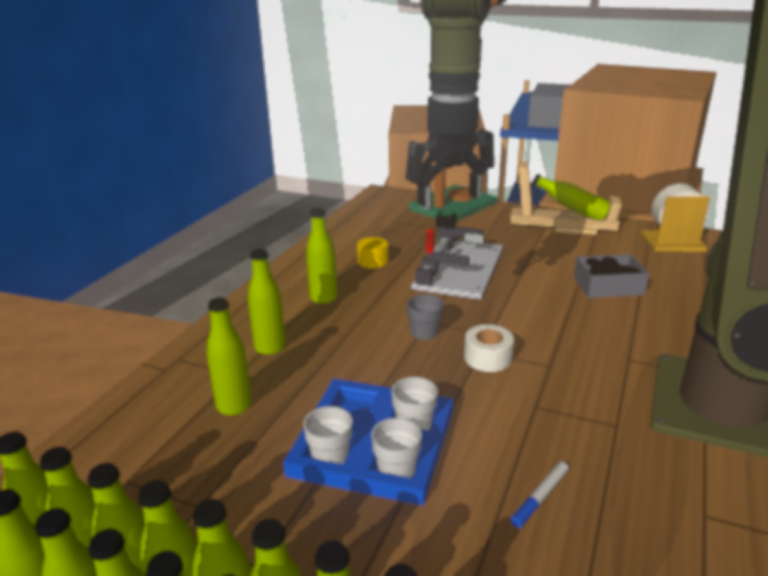

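Request:
drive_tool(dp=[[-0.015,-0.02,0],[-0.025,-0.03,0],[-0.025,-0.03,0],[-0.025,-0.03,0],[-0.02,-0.03,0],[-0.014,-0.018,0],[0,0,0],[0,0,0]], rot=[[0,0,0],[0,0,0],[0,0,0],[0,0,0],[0,0,0],[0,0,0],[0,0,0],[0,0,0]])

```text
t: 104.05
eef_pos: [0.4495, -0.1591, 0.3041]
orientation: [-1.024, -2.969, -0.001]
force: [0.0, 0.2, 1.0]
grip_width: 0.085
```

```bash
python3 - <<'E'
from h import *
T=[.4811,.2847,.1187]
o=ctrl.get_obs(); print(o['eef_pos'], o['t'],abs(o['qvel']).max())
c=np.array([[x,y] for x,y in((.1,.1),(-.1,.1),(-.1,-.1),(.1,-.1))])@yawR(T[2]).T+T[:2]
r=sum([cupc(pocket(T,i),.006)[:1] for i in (0,1,3)],[])
overlay("top",'o40t.png',(170,300,70,220),5,[(np.c_[c,np.full(4,.028)],(0,255,255))]+r)
print(fit_tray(T))
E
```

```text
[ 0.4495 -0.1591  0.3041] 104.05 0.011293348329875903
(array([0.4812, 0.2852, 0.12  ]), np.float64(101.0625), np.uint64(6647))
```

View pics/o40t.png

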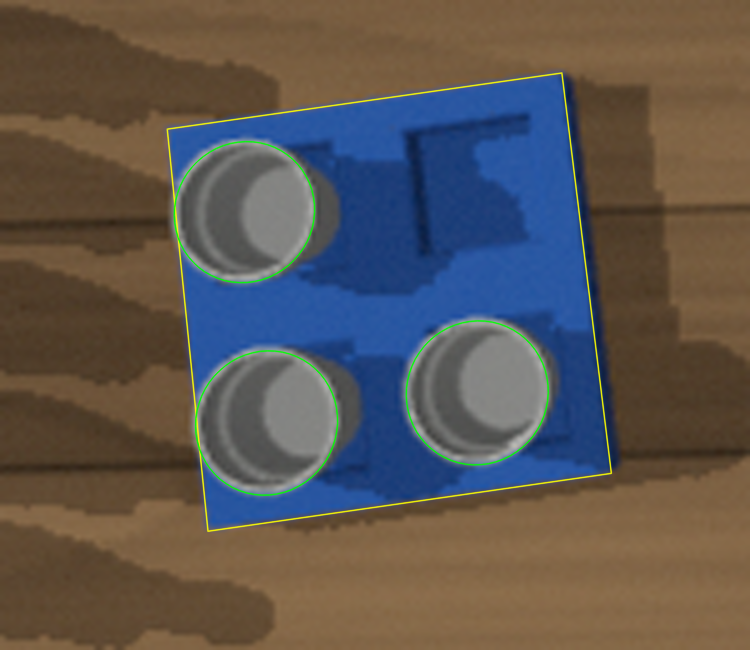

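All three rims lie on the predicted pocket circles (within about 0.5 px). The gauge is open, the grey cup is standing, and the arm is clear. Handing in.

```bash
python3 -c "
from station import ctrl
print(ctrl.job_done()); print(ctrl.get_obs()['t'])"
```

```text
the job is handed in; nothing more can be done
None
the job is handed in; nothing more can be done
```

I handed the job in at about 104 s of the 210 s allowed. No verdict was reported.

**What was done:** I took the three white cups off the stack one at a time, checking in the side camera after a 7 mm lift that the next cup stayed put. Each was stood on the gauge plate, let go and held between jaw and anvil for at least 0.6 s. Then I opened the jaw and set the cups down in pockets 3, 1 and 0.

**Last checks:**
- **Tray:** in the top view all three rims lie within about 0.5 px of where cups fully down in the pockets should show. The tray did not move during the run.
- **Gauge readings:** the cup sat about −8.5 to −9 mm in the seat frame each time. With the jaw at about 62 mm, the anvil was in about 5 mm. This comes from arm position and pictures, since the anvil travel cannot be read directly. Each cup also sprang back about 5 mm when the jaw opened.
- **Rest of the scene:** the jaw was left open at about 108 mm. The grey cup, bottles, label roll and lids show no movement in the pictures. The arm ended 0.3 m up, touching nothing.

**What disagreed:**
- **Side camera:** points in the side view fall about 1 px from their predicted places. It looks systematic, so I relied on the top view for position.
- **First cup:** it met the pocket floor about 1.6 mm higher than expected and was pressed to 13.8 N before release. Later pictures show it fully down.
- **Jaw force:** it varied between cups (5.4, 3.9 and 2.6 N) at nearly the same position. I put this down to force noise of about 1 N.
- **Last retreat:** after the last cup the arm went out over the bottles instead of back. The fingertips were about 40 mm above them, and all stayed upright.

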